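Charge the mill jar with grinding balls and close it

ROBOT

A 7-joint arm with a two-finger parallel gripper is mounted at the origin on the work surface. World frame = base frame: x ahead of the robot, y to its left, z up, the work surface at z = 0. Lengths are in m, angles in rad, forces in N, time in s.
With the tool pointing down it reaches from about 0.4 to 0.85 m from the base axis. Payload 4.5 kg.
Tool frame: the origin (TCP) lies between the finger pads; the fingertips stand r.tip_reach ahead of it and the grasp point (between the pads) lies 3 mm ahead of it (r.tip_reach is the distance from the TCP to the fingertips, in m); z points along the fingers, y is the line along which they close (so a half turn about z gives the same grasp; the last joint's range is limited). The gripper opens to 88 mm and grips with 3 to 60 N. Pads are 18 mm wide; open, the fingers measure 123 mm over their backs; the gripper's body (75 mm by 187 mm) begins 45 mm behind the grasp point.
Start: joints at [1.275, 0.689, -0.195, 1.565, 0.157, 0.902, -0.215], TCP at [0.202, -0.591, 0.228] pointing down, gripper open.
Joint ranges: [-3.01, 3.01], [-0.46, 2.08], [-1.47, 1.51], [0.13, 2.56], [-1, 4.14], [0.04, 2.09], [-2.66, 2.66]. Speed limits (rad/s): [2.57, 2.57, 3.14, 3.14, 3.14, 3.14, 3.14].

INTERFACE

Orientations are given as a unit quaternion [x, y, z, w].
In Python, from plant import r gives the robot as it stands.
- The arm moves only by the tool step_arm, never from a script. Its argument "motion" is a list of rows, each an object with "dp": the shift along the tool's x, y, z in mm, a list of three; "twist": the turn, a rotation vector about the tool's x, y, z in rad, a list of three; "hand": the opening, from -1 (shut) to 1 (fully open). In form: [{"dp": [dx, dy, dz], "twist": [rx, ry, rz], "hand": hand}, ...]. A call has 1 to 5 rows; each row is the pose to reach, as a shift and turn from the pose commanded when the call began, along the tool's axes at that moment; what a row does not reach only later rows make up. A row lasts 1/8 s, in which the tool goes at most 62.5 mm and 10.7 degrees, less where a joint would pass 70% of its speed; a pose out of reach is approached as far as the arm can. A call with a gripper value outside its range is refused whole. The fingers move at their own pace and stop on an object; "force" is the grip in N (left out, the last holds). Time passes only in rows, so rows that repeat a pose let the fingers close. It gives the time, the measured TCP pose, the force, the opening and the grip force at its end, in the units of the state.
- r.get_state(): the state, without advancing time (a new reading comes with each control period).
- r.snapshot(name): name is "scene" or "top" or "wrist"; returns a dict with "pixels" (480x640x3 uint8, red, green, blue), "depth" (480x640 float32, m along the optical axis (not along the pixel's ray), 0 where there is no reading), "fx", "fy", "cx", "cy" (pixels), "xyz" and "orientation" of the camera in the world; the wrist camera has in their place "mount" (4x4, takes a point from camera to tool coordinates, whose origin is the TCP and whose axes are the flange's). Camera axes: x right, y down, z forward; pixel columns grow to the right and rows downward; lengths in m; the calibration is good to about 2 mm. A picture is of the moment at which its call begins: read the wrist's pose just before it.
- r.finish_job(): hands the job in; it is judged then, once.
Trained networks look in the newest picture that a camera, given by its name, has taken for a name from the list of things; names that differ only in an ending like _2 or _b are one class to them, and where a whole thing is asked for, a point or a joint stands for the part that bears it (a point fixed in the world has none). Each returns a list of dicts, best first, with "score" (0 to 1); they miss things now and then, are a little off and sometimes report something else, mostly with a low value. They report only what shows in the picture. A call takes as long as a camera call. They do not tell look-alikes from the thing itself.
- r.search_frame(camera, thing): "at" ([x, y, z] in m, in the coordinates of the camera as it stood for that picture, good to about 4 mm: the middle of the surface that is visible of it).
The state is a dict: "clock": time; "q": joint angles; "qd": joint speeds; "joint_torque": joint torques, N m; "tool_pos": TCP position; "eef_rot": TCP orientation; "contact_force": force on the tool from outside, world axes, zero at the start; "moment": the same for the moment, N m; "opening": opening from 0.0 (shut) to 1.0 (fully open); "finger_force": force on a finger pad.
Only numpy, scipy, OpenCV 4.12 (cv2) and the standard library are available. Lean on these libraries where they do the work, as an engineer would, in place of code of your own. Each camera call takes 0.05 s, during which the arm holds its last target. There are 200 camera calls.

TASK

Load the porcelain mill jar for grinding a glaze: pour the balls from the steel cup into it, add the loose ones drying on the ware board so that every ball is inside, and stand the empty cup upright back on the board. Then turn over the metal lid, which lies upside down on its knob, and seat it squarely on the jar, plug in the mouth and knob up. Keep the jar upright on the bench, and do not disturb the bowl, the glaze jar and the brush.

Things in the scene. Friction and masses are not known exactly. Their poses are not given: they have to be found in the camera images.
- jar: white porcelain mill jar, loose, 1.8 kg, standing upright on the bench: 112 mm outside diameter, 120 mm high, open at the top, walls 10 mm thick (the round mouth is 88 mm wide), inner floor 10 mm up. Origin at the centre of its underside, z up.
- jar_mouth (a point): centre of the jar's open mouth, level with its rim, 120 mm above the bench
- cup: plain smooth steel cup without a handle, slightly flared: 54 mm outside diameter at the foot, 70 mm at the rim, 100 mm high, wall 2.5 mm, inner floor 4 mm up, about 140 g empty. Starts upright on the ware board and holds 4 to 6 of the balls. Origin at the centre of its underside, z towards its mouth
- cup_rim (a point): centre of the cup's mouth, level with its rim, 100 mm from its underside along its axis
- lid: jar lid, 300 g: aluminium flange 116 mm across, 8 mm thick; on one face a black knob 32 mm high (cap 52 mm across, 18 mm high, on a 28 mm stem), on the other a rubber plug 12 mm high, 78 mm across at the flange, 70 at its end. Starts upside down on its knob, flange 32 to 40 mm over the bench, plug up. Origin: centre of the knob's flat end; z from knob to plug (down when on the jar)
- lid_seat (a point): centre of the flange's plug-side face, 40 mm from the lid's origin along its z axis; it meets the jar's mouth centre when the lid is seated (plug in the mouth with about 4 mm to spare all round, flange on the rim)
- board: square-edged plywood ware board lying fixed on the bench, 260 mm (its x) by 240 mm (its y), 16 mm thick; origin at the centre of its underside, z up. It carries the cup on its +y half and the loose balls on its -y half
- ball0: smooth white ceramic grinding ball, 22 mm in diameter, 21 g; origin at its centre. If present it starts in the cup
- ball1: smooth white ceramic grinding ball, 22 mm in diameter, 21 g; origin at its centre. If present it starts in the cup
- ball2: smooth white ceramic grinding ball, 22 mm in diameter, 21 g; origin at its centre. If present it starts in the cup
- ball3: smooth white ceramic grinding ball, 22 mm in diameter, 21 g; origin at its centre. If present it starts in the cup
- ball4: smooth white ceramic grinding ball, 22 mm in diameter, 21 g; origin at its centre. If present it starts in the cup
- ball5: smooth white ceramic grinding ball, 22 mm in diameter, 21 g; origin at its centre. If present it starts in the cup
- ball6: smooth white ceramic grinding ball, 22 mm in diameter, 21 g; origin at its centre. If present it starts lying on the ware board beside the cup
- ball7: smooth white ceramic grinding ball, 22 mm in diameter, 21 g; origin at its centre. If present it starts lying on the ware board beside the cup
- ball8: smooth white ceramic grinding ball, 22 mm in diameter, 21 g; origin at its centre. If present it starts lying on the ware board beside the cup
- ball9: smooth white ceramic grinding ball, 22 mm in diameter, 21 g; origin at its centre. If present it starts lying on the ware board beside the cup
- bowl: bystander: terracotta bowl, 116 mm across, 55 mm high, beyond the work; origin at the centre of its underside
- glaze: bystander: white glaze jar with cap, 68 mm across, 90 mm high, beyond the work; origin at the centre of its underside
- brush: bystander: glaze brush 200 mm long lying beyond the work; origin at the middle of its underside
Mind the look-alikes: they are no part of the job. Of the things like the lid, leave any that is red; of the rest the smaller one is meant.

How it is judged:
By the outcome, as a careful person would: the job done as asked, in the order asked, and still so for the second after the job is handed in, with the robot touching nothing.
Of ball3, ball4, ball5 only 1 to 3 are there at a start; the rules pass over those that are not, and their reading is None.
Of ball6, ball7, ball8, ball9 only 2 to 4 are there at a start; the rules pass over those that are not, and their reading is None.
At some moment in a run one of lid, jar may be knocked a few centimetres aside while the robot is not near it.
It also fails if it takes over 200 s, if anything falls off the work surface, if the arm or the gripper's body presses on something with over 40 N, if the wrist force passes 120 N, or if a joint passes its speed limit or range.

## Working session

There is one attempt and no reset: what is moved stays moved. The work goes in short steps, Python scripts to look and compute and a tool call to move; the robot and the scene stay as the last step left them, time stands still between calls to the robot, and variables do not carry over. Pictures are saved under pics/ and viewed, at most 14 in all, crops included, and the job is handed in when it is done.

Besides the shell and the picture viewer there is one more tool, called after ">>>" by a JSON object that holds its "name" and its "arguments". step_arm: Moves the arm, as the interface text tells. Its arguments: {"type":"object","properties":{"motion":{"type":"array"},"force":{"type":"number"}},"required":["motion"]}

```bash
ls; mkdir -p pics; cat > h.py <<'E'
import numpy as np, cv2
from scipy.spatial.transform import Rotation as R
from plant import r
def cam(n):
    st=r.get_state(); s=r.snapshot(n)
    if 'mount' in s:
        T=np.eye(4);T[:3,:3]=R.from_quat(st['eef_rot']).as_matrix();T[:3,3]=st['tool_pos'];M=T@np.array(s['mount'])
    else:
        M=np.eye(4);M[:3,:3]=R.from_quat(s['orientation']).as_matrix();M[:3,3]=s['xyz']
    s['M']=M; return s
def cloud(s):
    v,u=np.mgrid[:480,:640];d=s['depth']
    P=np.stack([(u-s['cx'])/s['fx']*d,(v-s['cy'])/s['fy']*d,d],-1)
    return P@s['M'][:3,:3].T+s['M'][:3,3]
def save(s,n,crop=None,k=1):
    im=s['pixels'][:,:,::-1]
    if crop: im=im[crop[1]:crop[3],crop[0]:crop[2]]
    cv2.imwrite('pics/'+n,cv2.resize(im,None,fx=k,fy=k,interpolation=cv2.INTER_CUBIC))
def find(n,s,t,k=5):
    for d in r.search_frame(n,t)[:k]:
        a=np.array(d['at']);w=s['M'][:3,:3]@a+s['M'][:3,3]
        print(n,t,round(d['score'],2),'world',w.round(4),'px',int(s['fx']*a[0]/a[2]+s['cx']),int(s['fy']*a[1]/a[2]+s['cy']))
E
python3 - <<'E'
from h import *
print(r.get_state(), r.tip_reach)
for n in ['scene','top']:
    s=cam(n);save(s,n+'1.png');print(s['xyz'],s['M'][:3,2],s['fx'])
    for t in ['jar','cup','lid','board','ball0','bowl','glaze','brush']: find(n,s,t,8)
E
```

```text
pics
{'clock': 0.0, 'q': array([ 1.27477921,  0.6899835 , -0.19454165,  1.5663622 ,  0.15730196,
        0.90248563, -0.21511223]), 'qd': array([ 7.31833882e-04, -3.60665474e-04, -4.64567088e-04, -6.20060944e-04,
        8.41522838e-05, -3.57276231e-04, -9.85401299e-04]), 'joint_torque': array([-3.05351068e-04, -5.27564728e+01, -1.26687918e+00, -1.53429687e+01,
       -5.26564848e-02,  6.61678831e-03,  1.68708639e-04]), 'tool_pos': array([ 0.20217089, -0.59070095,  0.22740621]), 'eef_rot': array([ 9.86424989e-01,  1.64209895e-01, -2.08934823e-04, -8.98467565e-04]), 'contact_force': array([-0.05222549, -0.51724743, -0.11212674]), 'moment': array([ 0.01965363,  0.03625088, -0.03062853]), 'finger_force': 0.0, 'opening': 1.0013557370487776} 0.022
[ 1.25103638 -0.1421797   1.10558069] [-0.5633528   0.1001969  -0.82011841] 562.380247915202
scene jar 0.87 world [0.5416 0.0095 0.0827] px 335 225
scene cup 0.76 world [ 0.53   -0.2316  0.0862] px 226 237
scene cup 0.73 world [ 0.5858 -0.2881  0.0146] px 208 280
scene lid 0.95 world [0.5642 0.3072 0.0413] px 462 222
scene lid 0.61 world [0.3454
[... 1013 characters left out ...]
1 -0.2535  0.083 ] px 450 242
top lid 0.97 world [0.5517 0.306  0.0378] px 186 235
top lid 0.82 world [0.7221 0.3539 0.0422] px 166 158
top lid 0.78 world [0.3377 0.3625 0.0534] px 154 336
top lid 0.25 world [ 0.5623 -0.2886  0.0134] px 459 232
top board 0.57 world [ 0.5616 -0.286   0.0126] px 458 233
top ball0 0.51 world [ 0.5216 -0.2496  0.0414] px 444 250
top ball0 0.44 world [ 0.5451 -0.2332  0.0403] px 436 239
top ball0 0.4 world [ 0.5495 -0.3512  0.0371] px 492 237
top ball0 0.38 world [ 0.6483 -0.3143  0.0323] px 472 192
top bowl 0.66 world [0.7852 0.0426 0.028 ] px 308 131
top glaze 0.73 world [0.7531 0.2006 0.0892] px 232 138
top brush 0.86 world [ 0.7673 -0.2179  0.0214] px 426 140
```

View pics/top1.png

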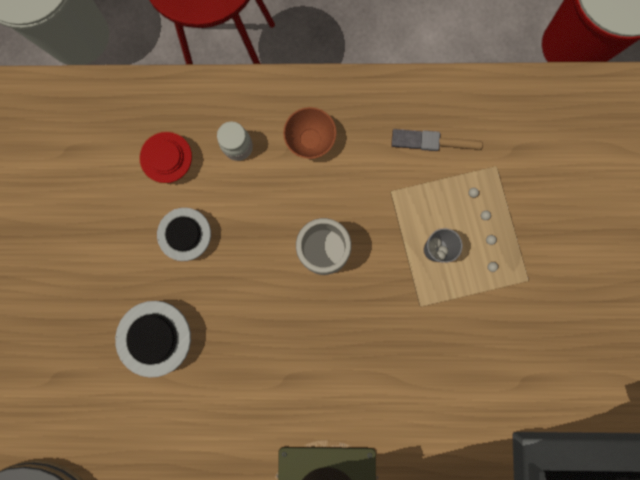

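View pics/scene1.png

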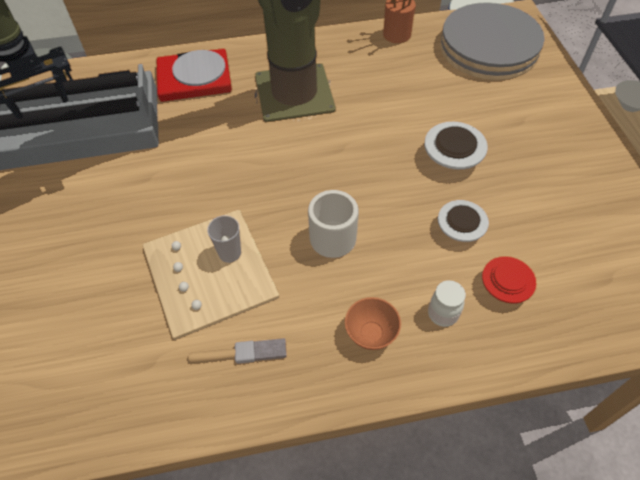

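Lid candidates in the top view: metal at (184,235), larger metal at (153,338), red at (166,158). The one meant is (184,235): it isn't red, and it's the smaller of the two left. The jar is at (323,246), the cup at (443,246), and four loose balls at (474,192), (486,215), (491,240) and (493,267). I'll confirm the lid in a crop and measure everything.

```bash
cat >> h.py <<'E'
def circ(P):
    A=np.c_[2*P[:,:2],np.ones(len(P))];x=np.linalg.lstsq(A,(P[:,:2]**2).sum(1),rcond=None)[0]
    return x[:2],np.sqrt(x[2]+x[0]**2+x[1]**2)
def rim(C,c,rad,z0,z1):
    m=(np.hypot(C[...,0]-c[0],C[...,1]-c[1])<rad)&(C[...,2]>z0)&(C[...,2]<z1)
    P=C[m]; hull=cv2.convexHull((P[:,:2]).astype(np.float32))[:,0]
    (x,y),rr=cv2.minEnclosingCircle(hull); return len(P),np.round([x,y,rr],4),P[:,:2].mean(0).round(4),round(float(np.median(P[:,2])),4)
E
python3 - <<'E'
from h import *
for n in ['top','scene']:
    s=cam(n);C=cloud(s)
    if n=='top': save(s,'crop1.png',(100,120,260,390),2)
    print(n,'jar',rim(C,(.54,.01),.08,.112,.13))
    print('cup',rim(C,(.53,-.24),.06,.108,.125))
    print('lid',rim(C,(.555,.306),.08,.030,.045))
    print('plug',rim(C,(.555,.306),.06,.046,.06))
    print('big',rim(C,(.34,.362),.1,.03,.07))
    # board & balls
    b=(C[...,2]>.010)&(C[...,2]<.021)&(abs(C[...,0]-.57)<.2)&(abs(C[...,1]+.29)<.2)
    mb=cv2.morphologyEx(b.astype(np.uint8),cv2.MORPH_OPEN,np.ones((5,5)))>0
    print('board',cv2.minAreaRect(C[mb][:,:2].astype(np.float32)),np.median(C[mb][:,2]))
    m=((C[...,2]>.025)&(C[...,2]<.05)&(abs(C[...,0]-.57)<.16)&(abs(C[...,1]+.33)<.075)).astype(np.uint8)
    k,l,st,ce=cv2.connectedComponentsWithStats(m)
    for i in range(1,k):
        if st[i,4]>10: P=C[l==i];print('ball?',st[i,4],P.mean(0).round(4),P[:,2].max().round(4),ce[i].round())
E
```

```text
top jar (836, array([0.5251, 0.0089, 0.0559]), array([0.523 , 0.0087]), 0.1198)
cup (181, array([ 0.5255, -0.2331,  0.0351]), array([ 0.5273, -0.2375]), 0.115)
lid (1230, array([0.5566, 0.3125, 0.0585]), array([0.5555, 0.3102]), 0.0404)
plug (948, array([0.5546, 0.311 , 0.0524]), array([0.5562, 0.3109]), 0.052)
big (3380, array([0.3344, 0.367 , 0.0797]), array([0.3346, 0.3627]), 0.0559)
board ((0.6076889634132385, -0.27329158782958984), (0.36262568831443787, 0.24186460673809052), 13.420930862426758) 0.016070544683074228
ball? 82 [ 0.6491 -0.3139  0.0346] 0.0441 [473. 192.]
ball? 84 [ 0.5992 -0.3386  0.0341] 0.0426 [485. 214.]
ball? 81 [ 0.5462 -0.3486  0.0339] 0.0405 [491. 239.]
ball? 46 [ 0.5275 -0.2576  0.0378] 0.0499 [448. 247.]
ball? 84 [ 0.4883 -0.35    0.0344] 0.0412 [492. 266.]
scene jar (696, array([0.5247, 0.009 , 0.0567]), array([0.5292, 0.008 ]), 0.1195)
cup (226, array([ 0.5238, -0.2333,  0.036 ]), array([ 0.5228, -0.2334]), 0.1143)
lid (919, array([0.5544, 0.3129, 0.0603]), array([0.5617, 0.3083]), 0.0403)
plug (662, array([0.5626, 0.3128, 0.047 ]), array([0.5571, 0.3104]), 0.0521)
big (1750, array([0.3331, 0.3684, 0.082 ]), array([0.3458, 0.3599]), 0.0559)
board ((0.6059556007385254, -0.27242761850357056), (0.37012600898742676, 0.24033677577972412), 13.636107444763184) 0.01625183421494758
ball? 72 [ 0.4899 -0.3506  0.0338] 0.0415 [176. 245.]
ball? 72 [ 0.5477 -0.3494  0.0341] 0.042 [178. 266.]
ball? 76 [ 0.6009 -0.3398  0.0337] 0.043 [184. 286.]
ball? 83 [ 0.651  -0.3148  0.0337] 0.0431 [196. 304.]
```

View pics/crop1.png

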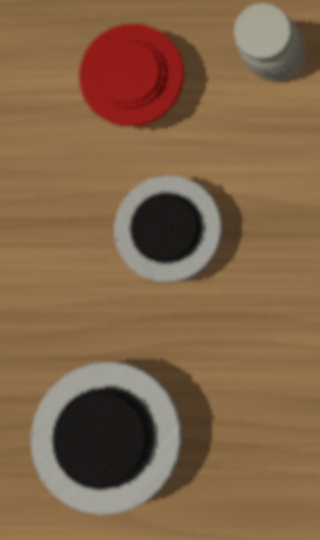

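The crop shows the small grey lid with its black plug at crop (167,228), which is full-frame (184,234). The red and the larger ones are clearly different. Next I'll plan the cup side grasp with the tool horizontal.

```bash
cat >> h.py <<'E'
def Rz_x(z,x):
    z=np.array(z,float);z/=np.linalg.norm(z);x=np.array(x,float);x-=z*(x@z);x/=np.linalg.norm(x)
    return np.c_[x,np.cross(z,x),z]
def plan(targets,start=None):
    """targets: (grasp point,R); prints dp,twist chained, each from the previous target"""
    st=r.get_state();p,Q=(np.array(st['tool_pos']),R.from_quat(st['eef_rot']).as_matrix()) if start is None else start
    for g,Rt in targets:
        t=np.array(g)-.003*Rt[:,2]
        print('dp',(Q.T@(t-p)*1000).round(1),'twist',R.from_matrix(Q.T@Rt).as_rotvec().round(3)); p,Q=t,Rt
E
python3 - <<'E'
from h import *
s=r.snapshot('wrist');print(np.array(s['mount']).round(3))
d=np.array([.914,-.406,0])
Rt=Rz_x(d,[0,0,1])
plan([([.44,-.33,.26],Rt),([.5245,-.233,.26],Rt),([.5245,-.233,.080],Rt)])
E
```

```text
[[-0.    -0.954 -0.299  0.078]
 [ 1.     0.    -0.     0.   ]
 [ 0.    -0.299  0.954 -0.156]
 [ 0.     0.     0.     1.   ]]
dp [ 307.2 -172.4  -31.8] twist [-0.585  1.49   0.585]
dp [   0.  -123.    37.8] twist [0. 0. 0.]
dp [-180.    0.    0.] twist [0. 0. 0.]
```

>>> {"name": "step_arm", "arguments": {"motion": [{"dp":[40,-20,-20],"twist":[-0.06,0.15,0.06],"hand":1},{"dp":[80,-40,-30],"twist":[-0.12,0.3,0.12],"hand":1},{"dp":[120,-60,-30],"twist":[-0.18,0.45,0.18],"hand":1},{"dp":[150,-80,-30],"twist":[-0.24,0.6,0.24],"hand":1},{"dp":[180,-100,-30],"twist":[-0.29,0.745,0.29],"hand":1}]}}

```text
clock: 1.68
tool_pos: [0.3301, -0.4551, 0.2654]
eef_rot: [0.935, 0.03, 0.347, 0.064]
contact_force: [0.9, -0.7, 0.2]
opening: 0.996
finger_force: 0.0
```

```bash
python3 - <<'E'
from h import *
print(r.get_state()['q'].round(3),r.get_state()['tool_pos'])
Rt=Rz_x([.914,-.406,0],[0,0,1])
plan([([.46,-.29,.26],Rt),([.5245,-.233,.26],Rt),([.5245,-.233,.080],Rt)])
E
```

```text
[ 1.769  0.667 -0.899  2.143 -0.673  0.107  0.259] [ 0.33011444 -0.45510701  0.26541571]
dp [ 109.4 -164.1   70.5] twist [-0.341  0.815  0.314]
dp [  0.  -78.3  35.8] twist [0. 0. 0.]
dp [-180.    0.    0.] twist [0. 0. 0.]
```

```bash
cat > fit.py <<'E'
from h import *
import itertools
from scipy.optimize import least_squares
D=[([ 1.27477921,.6899835,-.19454165,1.5663622,.15730196,.90248563,-.21511223],[.20217089,-.59070095,.22740621],[.986424989,.164209895,-.000208934823,-.000898467565])]
st=r.get_state();D.append((st['q'],st['tool_pos'],st['eef_rot']))
def fk(q,sg,o,L):
    Rm=np.eye(3);p=np.array([0,0,L[0]])
    ax='zyzyzyz'
    for i in range(7):
        Rm=Rm@R.from_euler(ax[i],sg[i]*q[i]+o[i]).as_matrix()
        if i==1:p=p+Rm@[L[4],0,L[1]]
        if i==2:p=p+Rm@[L[5],0,0]
        if i==3:p=p+Rm@[L[6],0,L[2]]
        if i==5:p=p+Rm@[L[7],0,L[3]]
    return p,Rm
best=[]
for s in itertools.product([1,-1],repeat=4):
    sg=[s[0],1,s[1],1,s[2],1,s[3]]
    for o1 in (0,np.pi):
     def f(x):
        e=[]
        o=[x[0],0,0,0,0,0,x[1]]
        for q,p,Q in D:
            P,M=fk(q,sg,o,x[2:]);e+=list(P-p)+list(R.from_matrix(R.from_quat(Q).as_matrix().T@M).as_rotvec()*.3)
        return np.r_[e,(x[6:])*.02]
     for o7 in (0,np.pi/2,np.pi,-np.pi/2):
        z=least_squares(f,[o1,o7,.35,.4,.4,.25,0,0,0,0]);best.append((z.cost,sg,z.x.round(4)))
best.sort(key=lambda b:b[0])
for b in best[:4]:print(b)
E
python3 fit.py
```

```text
(np.float64(4.234708806552156e-06), [-1, 1, -1, 1, -1, 1, -1], array([ 6.2807e+00,  1.5686e+00,  1.0110e-01,  8.2760e-01,  3.4510e-01,
        3.5600e-01, -3.8000e-03, -6.8100e-02, -1.7000e-02,  1.2440e-01]))
(np.float64(4.234708806552163e-06), [-1, 1, -1, 1, -1, 1, -1], array([-0.0025,  1.5686,  0.1011,  0.8276,  0.3451,  0.356 , -0.0038,
       -0.0681, -0.017 ,  0.1244]))
(np.float64(4.234708806552169e-06), [-1, 1, -1, 1, -1, 1, -1], array([ 6.2807e+00,  1.5686e+00,  1.0110e-01,  8.2760e-01,  3.4510e-01,
        3.5600e-01, -3.8000e-03, -6.8100e-02, -1.7000e-02,  1.2440e-01]))
(np.float64(4.234708806552172e-06), [-1, 1, -1, 1, -1, 1, -1], array([-0.0025,  1.5686,  0.1011,  0.8276,  0.3451,  0.356 , -0.0038,
       -0.0681, -0.017 ,  0.1244]))
```

```bash
python3 - <<'E'
from h import *
Rt=Rz_x([0,0,-1],[.36,.93,0])
plan([([.45,-.18,.33],Rt)])
E
```

```text
dp [ 1.620e+02 -2.615e+02  2.000e-01] twist [ 0.538 -0.539 -1.086]
```

>>> {"name": "step_arm", "arguments": {"motion": [{"dp":[32,-52,-15],"twist":[0.06,-0.06,-0.12],"hand":1},{"dp":[65,-105,-15],"twist":[0.12,-0.12,-0.25],"hand":1},{"dp":[97,-157,-10],"twist":[0.18,-0.18,-0.38],"hand":1},{"dp":[130,-210,0],"twist":[0.25,-0.25,-0.5],"hand":1},{"dp":[162,-261,0],"twist":[0.32,-0.32,-0.65],"hand":1}]}}

```text
clock: 2.3
tool_pos: [0.4374, -0.2166, 0.3254]
eef_rot: [0.926, 0.335, 0.171, 0.032]
contact_force: [1.0, 0.2, 0.2]
opening: 1.001
finger_force: 0.0
```

```bash
python3 - <<'E'
from h import *
import json
st=r.get_state();print(st['q'].round(3))
json.dump([[list(st['q']),list(st['tool_pos']),list(st['eef_rot'])]],open('d1.json','w'))
Rt=Rz_x([0,0,-1],[.36,.93,0])
plan([([.45,-.18,.33],Rt)])
E
```

```text
[ 0.752  0.292 -0.316  2.075 -0.231  0.513 -0.228]
dp [ 34.4 -19.3  -0.8] twist [ 0.25  -0.251 -0.502]
```

>>> {"name": "step_arm", "arguments": {"motion": [{"dp":[34,-19,0],"twist":[0.08,-0.08,-0.16],"hand":1},{"dp":[34,-19,0],"twist":[0.16,-0.16,-0.32],"hand":1},{"dp":[34,-19,0],"twist":[0.25,-0.25,-0.5],"hand":1},{"dp":[34,-19,0],"twist":[0.25,-0.25,-0.5],"hand":1}]}}

```text
clock: 2.8
tool_pos: [0.4513, -0.18, 0.3319]
eef_rot: [0.825, 0.565, 0.002, -0.001]
contact_force: [-0.6, 0.3, -0.4]
opening: 0.999
finger_force: 0.0
```

```bash
cat > fit2.py <<'E'
from h import *
import json
from scipy.optimize import least_squares
D=[([ 1.27477921,.6899835,-.19454165,1.5663622,.15730196,.90248563,-.21511223],[.20217089,-.59070095,.22740621],[.986424989,.164209895,-.000208934823,-.000898467565]),
([ 1.769,0.667,-0.899,2.143,-0.673,0.107,0.259],[.33011444,-.45510701,.26541571],[.935,.03,.347,.064])]
D+=[tuple(x) for x in json.load(open('d1.json'))]
st=r.get_state();D.append((list(st['q']),list(st['tool_pos']),list(st['eef_rot'])))
json.dump([list(d) for d in D[2:]],open('d1.json','w'))
sg=[-1,1,-1,1,-1,1,-1];ax='zyzyzyz'
o=[0,0,0,0,0,0,np.pi/2]
def fk(q,L):
    Rm=np.eye(3);p=np.array([0,0,L[0]])
    for i in range(7):
        Rm=Rm@R.from_euler(ax[i],sg[i]*q[i]+o[i]).as_matrix()
        if i==0:p=p+Rm@[L[4],0,0]
        if i==2:p=p+Rm@[L[5],0,L[1]]
        if i==3:p=p+Rm@[L[6],0,0]
        if i==4:p=p+Rm@[0,0,L[2]]
        if i==5:p=p+Rm@[L[7],0,L[3]]
    return p,Rm
def f(x): return np.r_[np.concatenate([fk(q,x)[0]-p for q,p,_ in D]),x[4:]*.0005,(x[:4]-[.34,.4,.4,.25])*.0005]
z=least_squares(f,[.35,.4,.4,.25,0,0,0,0]);np.save('L.npy',z.x)
if __name__=='__main__':
    print(st['q'].round(3),st['tool_pos'])
    print(z.x.round(4),np.abs(f(z.x)[:3*len(D)]).max())
    for q,p,Q in D: print(R.from_matrix(R.from_quat(Q).as_matrix().T@fk(q,z.x)[1]).as_rotvec().round(3))
E
python3 fit2.py
```

```text
[ 0.479  0.382 -0.279  1.82   0.121  0.955 -0.219] [ 0.45129702 -0.18002118  0.33185521]
[ 0.2431  0.5553  0.2805  0.2415  0.1292  0.0738 -0.0192  0.1493] 0.017196025547657423
[0. 0. 0.]
[-0.001  0.001 -0.   ]
[0. 0. 0.]
[0. 0. 0.]
```

```bash
python3 - <<'E'
import re
s=open('fit2.py').read()
a=s.index('def fk');b=s.index("if __name__")
s=s[:a]+'''def fk(q,L):
    Rm=np.eye(3);p=np.array([0,0,L[0]])
    for i in range(7):
        Rm=Rm@R.from_euler(ax[i],sg[i]*q[i]+o[i]).as_matrix()
        if i==0:p=p+Rm@[L[4],0,0]
        if i==1:p=p+Rm@[0,L[8],0]
        if i==2:p=p+Rm@[L[5],0,L[1]]
        if i==3:p=p+Rm@[L[6],L[9],0]
        if i==4:p=p+Rm@[0,0,L[2]]
        if i==5:p=p+Rm@[L[7],L[10],L[3]]
    return p,Rm
X0=np.array([.317,.4,.4,.3,.081,0,0,0,.19,-.17,.136])
def f(x,w=.002): return np.r_[np.concatenate([fk(q,x)[0]-p for q,p,_ in D]),(x-X0)*w]
X1=X0.copy();X0=X0*1
best=None
for s1 in (1,-1,0):
    X0=X1.copy();X0[8:]*=s1
    z=least_squares(f,X0)
    if best is None or z.cost<best.cost: best=z;BX=X0
z=best;X0=BX
np.save('L.npy',z.x)
'''+s[b:]
open('fit2.py','w').write(s)
E
python3 fit2.py
```

```text
[ 0.479  0.382 -0.279  1.82   0.121  0.955 -0.219] [ 0.45129702 -0.18002118  0.33185521]
[ 3.466e-01  5.634e-01  3.448e-01  3.363e-01  2.000e-04 -0.000e+00
 -1.000e-04  2.000e-04 -1.870e-02 -2.720e-02 -1.000e-04] 1.1388491923197686e-05
[0. 0. 0.]
[-0.001  0.001 -0.   ]
[0. 0. 0.]
[0. 0. 0.]
[0. 0. 0.]
```

The arm kinematics are now identified to 0.01 mm, so I'll check which grasp poses are reachable.

```bash
cat > ik.py <<'E'
import numpy as np
from scipy.optimize import least_squares
from scipy.spatial.transform import Rotation as R
from h import Rz_x
LO=np.array([-3.01,-.46,-1.47,.13,-1,.04,-2.66])+.06;HI=np.array([3.01,2.08,1.51,2.56,4.14,2.09,2.66])-.06
LO[5]-=.03
L=np.load('L.npy')
ax='zyzyzyz';sg=[-1,1,-1,1,-1,1,-1]
def rz(a):c,s=np.cos(a),np.sin(a);return np.array([[c,-s,0],[s,c,0],[0,0,1]])
def ry(a):c,s=np.cos(a),np.sin(a);return np.array([[c,0,s],[0,1,0],[-s,0,c]])
def fk(q):
    M=rz(-q[0])@ry(q[1]);p=np.array([0,0,L[0]])+M@[0,L[8],0]
    M=M@rz(-q[2]);p=p+M@[0,0,L[1]];M=M@ry(q[3]);p=p+M@[0,L[9],0]
    el=p.copy()
    M=M@rz(-q[4]);p=p+M@[0,0,L[2]];M=M@ry(q[5]);p=p+M@[0,0,L[3]]
    return p,M@rz(np.pi/2-q[6])
def ik(g,Rt,seed,w=.003):
    t=np.array(g)-.003*Rt[:,2];seed=np.clip(seed,LO+1e-3,HI-1e-3)
    def f(q):
        p,M=fk(q);return np.r_[(p-t)*3,(M-Rt).ravel()*.7,w*(q-seed)]
    z=least_squares(f,seed,bounds=(LO,HI),max_nfev=60);p,M=fk(z.x)
    return z.x,np.linalg.norm(p-t)+.2*np.linalg.norm(M-Rt)
def feas(g,Rt,n=8,seed=0):
    rng=np.random.default_rng(seed);out=[]
    for i in range(n):
        q,e=ik(g,Rt,LO+(HI-LO)*rng.random(7))
        if e<.003: out.append(q)
    return out
E
cat > t.py <<'E'
from ik import *
def dirv(az,t=0): a=np.radians(az);t=np.radians(t);return [np.cos(a)*np.cos(t),np.sin(a)*np.cos(t),-np.sin(t)]
def show(name,g,mk,azs):
    for az in azs:
        o=feas(g,mk(az),12)
        if o: print(name,az,len(o),[q.round(2).tolist() for q in o[:1]])
azs=range(-150,151,30)
show('cup',[.5245,-.233,.08],lambda a:Rz_x(dirv(a),[0,0,1]),azs)
show('jar up z.22',[.525,.009,.22],lambda a:Rz_x(dirv(a),[0,0,1]),azs)
def yup(a,s,t=0):
    d=np.array(dirv(a,t));y=s*(np.array([0,0,1])-d*d[2]);return Rz_x(d,np.cross(y,d))
for s in(1,-1): 
    for t in (0,10): show('lid y%+d t%d'%(s,t),[.50,.009,.14],lambda a:yup(a,s,t),azs)
E
time python3 t.py
```

```text
cup -120 3 [[-0.42, 1.58, 0.6, 1.28, 0.5, 1.48, 2.21]]
cup -90 4 [[-0.61, 1.55, 0.53, 1.8, 0.99, 1.02, 1.7]]
cup -60 3 [[-0.47, 1.6, 0.23, 2.24, 1.75, 1.43, 0.86]]
cup 30 8 [[1.73, 2.02, -1.39, 1.94, 0.5, 0.28, -0.02]]
cup 60 8 [[1.5, 1.89, -1.41, 1.44, 0.19, 1.06, 0.22]]
cup 90 7 [[0.88, 1.57, -0.32, 0.91, -0.69, 1.89, 0.91]]
jar up z.22 -120 5 [[-0.72, 1.41, 0.62, 1.19, 0.38, 1.86, 2.35]]
jar up z.22 -90 4 [[-0.97, 1.32, 0.6, 1.65, 0.64, 1.35, 2.15]]
jar up z.22 -60 5 [[-0.61, 1.19, -0.3, 2.11, 1.32, 1.81, 1.36]]
jar up z.22 60 7 [[1.29, 1.68, -1.36, 2.12, -0.34, 0.23, 0.56]]
jar up z.22 90 7 [[0.76, 1.24, -0.5, 1.65, -0.86, 1.37, 1.06]]
jar up z.22 120 6 [[0.51, 1.33, -0.43, 1.18, -0.61, 1.86, 0.86]]
lid y+1 t0 -120 7 [[-0.65, 1.45, 0.37, 1.2, 0.43, 1.87, -2.6]]
lid y+1 t0 -90 6 [[-1.01, 1.46, 0.62, 1.65, 0.53, 1.26, -2.6]]
lid y+1 t0 -60 6 [[-1.43, 1.78, 1.02, 2.12, 0.51, 0.39, -2.6]]
lid y+1 t0 60 3 [[1.38, 1.93, -1.41, 2.09, 0.52, 0.32, 1.43]]
lid y+1 t0 90 3 [[1.14, 1.81, -1.41, 1.63, 0.17, 1.05, 1.73]]
lid y+1 t0 120 3 [[0.82, 1.76, -1.41, 1.18, 0.14, 1.69, 1.79]]
lid y+1 t10
[... 488 characters left out ...]
03, -0.06]]
lid y-1 t0 -60 6 [[-0.5, 1.41, -0.52, 2.08, 1.32, 2.03, -0.4]]
lid y-1 t0 60 5 [[1.25, 1.66, -1.04, 2.1, -0.94, 0.41, -0.25]]
lid y-1 t0 90 8 [[0.91, 1.45, -0.74, 1.64, -0.6, 1.16, -0.63]]
lid y-1 t0 120 10 [[0.81, 1.75, -1.39, 1.18, 0.13, 1.69, -1.34]]
lid y-1 t10 -120 8 [[-0.34, 1.33, -0.32, 1.25, 0.74, 2.03, 0.12]]
lid y-1 t10 -90 7 [[-0.33, 1.31, -0.64, 1.68, 1.11, 2.03, -0.11]]
lid y-1 t10 -60 4 [[-0.4, 1.34, -0.7, 2.14, 1.36, 2.03, -0.35]]
lid y-1 t10 60 6 [[1.25, 1.56, -1.11, 2.16, -0.94, 0.22, -0.35]]
lid y-1 t10 90 8 [[0.87, 1.32, -0.67, 1.71, -0.62, 1.07, -0.62]]
lid y-1 t10 120 10 [[0.82, 1.66, -1.39, 1.26, 0.22, 1.61, -1.36]]
real	0m46.915s
user	0m46.487s
sys	0m0.404s
```

```bash
cat > t2.py <<'E'
from ik import *
from t0 import *
for t in (0,15,25):
    for az in (-80,-70,-60,-50,-40,-30,-20):
        Rt=Rz_x(dirv(az,t),[0,0,1]);o=feas([.5245,-.233,.085],Rt,12)
        print(t,az,len(o),[q.round(2).tolist() for q in o[:2]])
E
sed -n 1,2p t.py > t0.py; python3 t2.py
```

```text
0 -80 3 [[-0.64, 1.56, 0.5, 1.96, 1.26, 0.97, 1.41], [-0.29, 1.44, -0.03, 1.95, 1.45, 1.57, 1.32]]
0 -70 3 [[-0.55, 1.55, 0.33, 2.11, 1.56, 1.19, 1.09], [-0.48, 1.52, 0.24, 2.11, 1.57, 1.31, 1.1]]
0 -60 3 [[-0.47, 1.59, 0.23, 2.25, 1.76, 1.43, 0.86], [-0.93, 1.97, 0.93, 2.26, 2.1, 0.52, 0.36]]
0 -50 3 [[-0.38, 1.66, 0.18, 2.36, 1.9, 1.69, 0.68], [-0.85, 2.02, 0.84, 2.38, 2.22, 0.88, 0.13]]
0 -40 3 [[-0.27, 1.76, 0.18, 2.46, 2.01, 1.99, 0.53], [-0.66, 2.02, 0.68, 2.47, 2.16, 1.38, 0.1]]
0 -30 0 []
0 -20 0 []
15 -80 3 [[-0.51, 1.34, 0.36, 2.07, 1.45, 0.92, 1.37], [-0.43, 1.3, 0.22, 2.06, 1.48, 1.07, 1.37]]
15 -70 3 [[-0.41, 1.33, 0.18, 2.22, 1.74, 1.17, 1.13], [-0.93, 1.93, 1.27, 2.24, 3.74, 0.3, -1.05]]
15 -60 3 [[-0.31, 1.38, 0.07, 2.36, 1.94, 1.42, 0.97], [-0.88, 1.92, 1.15, 2.39, 3.07, 0.59, -0.4]]
15 -50 3 [[-0.22, 1.46, 0.02, 2.49, 2.11, 1.7, 0.86], [-0.39, 1.51, 0.29, 2.5, 2.2, 1.48, 0.67]]
15 -40 0 []
15 -30 0 []
15 -20 0 []
25 -80 2 [[-0.42, 1.2, 0.29, 2.11, 1.54, 0.85, 1.41], [-0.1, 1.16, -0.23, 2.1, 1.58, 1.35, 1.45]]
25 -70 3 [[-0.3, 1.2, 0.1, 2.26, 1.83, 1.09, 1.21], [-0.85, 1.82, 1.33, 2.28, 3.87, 0.48, -1.02]]
25 -60 3 [[-0.21, 1.23, -0.01, 2.4, 2.04, 1.33, 1.09], [-0.81, 1.92, 1.39, 2.43, 3.6, 0.81, -0.74]]
25 -50 3 [[0.26, 1.37, -0.67, 2.5, 2.13, 2.03, 1.46], [0.26, 1.37, -0.67, 2.5, 2.13, 2.03, 1.46]]
25 -40 0 []
25 -30 0 []
25 -20 0 []
```

```bash
cat > mv.py <<'E'
from h import *
from ik import *
import json
from t0 import *
def now():
    st=r.get_state();return np.array(st['q']),np.array(st['tool_pos']),R.from_quat(st['eef_rot']).as_matrix()
def rows(qs,hand=1,per=5):
    """print rows for a joint path qs[1:], starting at pose of qs[0]; measured pose used for the first call"""
    _,p,Q=now()
    for k in range(0,len(qs),per):
        out=[]
        for q in qs[k:k+per]:
            t,M=fk(q);out.append({"dp":[int(v) for v in (Q.T@(t-p)*1000).round()],"twist":[float(v) for v in R.from_matrix(Q.T@M).as_rotvec().round(2)],"hand":hand})
        print(json.dumps(out));p,Q=t,M
def jpath(a,b,n=None):
    st=np.array([.2,.2,.25,.25,.25,.25,.25]);ang=0
    n=n or int(np.ceil(max(np.abs(b-a)/st)));
    while True:
        qs=[a+(b-a)*i/n for i in range(n+1)]
        P=[fk(q) for q in qs]
        if max(np.linalg.norm(P[i+1][0]-P[i][0]) for i in range(n))<.058 and max(R.from_matrix(P[i+1][1].T@P[i][1]).magnitude() for i in range(n))<.17: return qs[1:]
        n+=1
E
python3 - <<'E'
from mv import *
q0,_,_=now()
Rt=Rz_x(dirv(-47,8),[0,0,1])
c=np.array([.5245,-.233,0]);off=np.array(dirv(-47))*-.004
seed=[-.33,1.66,.15,2.42,1.97,1.8,.65]
qg,e=ik(c+off+[0,0,.084],Rt,seed);print(qg.round(2),e)
qp,e=ik(c+off+[0,0,.25],Rt,qg);print(qp.round(2),e)
np.save('qg.npy',qg);np.save('qp.npy',qp)
qs=jpath(q0,qp);print(len(qs),min(fk(q)[0][2] for q in qs));rows(qs)
# pour feasibility
j=np.array([.525,.009,.24])
for az in (-47,-60,-75,-90):
    for th in (0,60,100,135):
        M=R.from_rotvec(np.radians(th)*np.array(dirv(az))).as_matrix()@Rz_x(dirv(az,8),[0,0,1])
        q,e=ik(j,M,qp if th==0 else q);print(az,th,q.round(2),round(e,4))
E
```

```text
[-0.31  1.61  0.13  2.48  2.05  1.76  0.67] 8.660869664646904e-07
[ 0.07  1.14 -0.52  2.5   1.93  2.03  1.38] 0.05503430353853844
26 0.24634795057578454
[{"dp": [-12, -23, 19], "twist": [0.08, -0.06, -0.13], "hand": 1}, {"dp": [-26, -45, 35], "twist": [0.17, -0.12, -0.26], "hand": 1}, {"dp": [-41, -65, 47], "twist": [0.25, -0.17, -0.39], "hand": 1}, {"dp": [-57, -82, 56], "twist": [0.34, -0.22, -0.52], "hand": 1}, {"dp": [-74, -96, 62], "twist": [0.43, -0.26, -0.65], "hand": 1}]
[{"dp": [-6, -16, 13], "twist": [0.09, -0.04, -0.13], "hand": 1}, {"dp": [-14, -30, 22], "twist": [0.17, -0.09, -0.27], "hand": 1}, {"dp": [-24, -42, 29], "twist": [0.26, -0.12, -0.4], "hand": 1}, {"dp": [-35, -51, 33], "twist": [0.35, -0.16, -0.53], "hand": 1}, {"dp": [-48, -58, 34], "twist": [0.43, -0.2, -0.66], "hand": 1}]
[{"dp": [-8, -10, 5], "twist": [0.09, -0.04, -0.13], "hand": 1}, {"dp": [-19, -20, 7], "twist": [0.17, -0.07, -0.26], "hand": 1}, {"dp": [-31, -27, 6], "twist": [0.26, -0.1, -0.39], "hand": 1}, {"dp": [-45, -32, 2], "twist": [0.35, -0.14, -0.51], "hand": 1}, {"dp": [-61, -35, -3], "twist
[... 955 characters left out ...]
31 -0.36  2.41  1.46  2.03 -1.35] 0.0
-60 0 [-0.38  1.14 -0.69  2.14  1.34  2.03  1.41] 0.0
-60 60 [-0.45  1.17 -0.61  2.25  1.39  2.03  0.25] 0.0
-60 100 [-0.51  1.22 -0.5   2.25  1.38  2.03 -0.51] 0.0
-60 135 [-0.55  1.25 -0.42  2.19  1.36  2.03 -1.12] 0.0
-75 0 [-0.37  1.13 -0.64  1.9   1.21  2.03  1.54] 0.0
-75 60 [-0.47  1.13 -0.51  2.    1.26  1.95  0.43] 0.0
-75 100 [-0.54  1.17 -0.39  2.    1.25  1.94 -0.29] 0.0
-75 135 [-0.59  1.21 -0.29  1.95  1.22  1.92 -0.88] 0.0
-90 0 [-0.38  1.14 -0.52  1.66  1.07  2.03  1.66] 0.0
-90 60 [-0.51  1.13 -0.33  1.76  1.09  1.89  0.61] 0.0
-90 100 [-0.6   1.17 -0.18  1.77  1.07  1.85 -0.07] 0.0
-90 135 [-0.67  1.21 -0.04  1.72  1.02  1.81 -0.62] 0.0
```

```bash
python3 - <<'E'
from mv import *
q0,_,_=now()
c=np.array([.5245,-.233,0])
for az,t in ((-55,8),(-60,8),(-60,15)):
    Rt=Rz_x(dirv(az,t),[0,0,1]);off=np.array(dirv(az))*-.004
    q=np.array([-.33,1.66,.15,2.42,1.97,1.8,.65])
    for z in (.084,.15,.2,.25):
        q,e=ik(c+off+[0,0,z],Rt,q,.001);print(az,t,z,q.round(2),round(e,4))
        if z==.084: qg=q
        if z==.15 and az==-60 and t==8: qp=q;G=qg
np.save('qg.npy',G);np.save('qp.npy',qp)
qs=jpath(q0,qp);print(len(qs),min(fk(q)[0][2] for q in qs));rows(qs)
print([fk(q)[0].round(3).tolist() for q in qs[::4]])
E
```

```text
-55 8 0.084 [-0.33  1.51  0.08  2.38  1.93  1.61  0.83] 0.0
-55 8 0.15 [-0.33  1.38  0.09  2.48  1.94  1.59  0.87] 0.0
-55 8 0.2 [-0.    1.26 -0.45  2.5   1.83  2.03  1.18] 0.0045
-55 8 0.25 [ 0.05  1.14 -0.56  2.5   1.8   2.03  1.32] 0.014
-60 8 0.084 [-0.33  1.46  0.04  2.31  1.84  1.54  0.94] 0.0
-60 8 0.15 [-0.33  1.33  0.05  2.4   1.84  1.53  0.99] 0.0
-60 8 0.2 [-0.34  1.21  0.06  2.45  1.85  1.5   1.05] 0.0
-60 8 0.25 [-0.35  1.09  0.08  2.48  1.85  1.47  1.14] 0.0
-60 15 0.084 [-0.3   1.38  0.04  2.36  1.93  1.45  0.98] 0.0
-60 15 0.15 [-0.31  1.23  0.05  2.43  1.93  1.42  1.05] 0.0
-60 15 0.2 [-0.32  1.11  0.07  2.47  1.92  1.38  1.13] 0.0
-60 15 0.25 [-0.33  0.97  0.09  2.48  1.91  1.33  1.24] 0.0
23 0.15041747067943514
[{"dp": [-13, -17, 26], "twist": [0.08, -0.07, -0.12], "hand": 1}, {"dp": [-27, -34, 48], "twist": [0.16, -0.13, -0.25], "hand": 1}, {"dp": [-43, -48, 66], "twist": [0.24, -0.2, -0.37], "hand": 1}, {"dp": [-59, -61, 81], "twist": [0.32, -0.26, -0.5], "hand": 1}, {"dp": [-75, -72, 93], "twist": [0.41, -0.31, -0.63], "hand": 1}]
[{"dp": [-6, -10, 16], "twist":
[... 594 characters left out ...]
.22, -0.68], "hand": 1}]
[{"dp": [-15, -7, -4], "twist": [0.09, -0.04, -0.14], "hand": 1}, {"dp": [-33, -14, -12], "twist": [0.19, -0.07, -0.27], "hand": 1}, {"dp": [-52, -18, -22], "twist": [0.28, -0.1, -0.4], "hand": 1}, {"dp": [-72, -19, -34], "twist": [0.38, -0.14, -0.53], "hand": 1}, {"dp": [-92, -18, -49], "twist": [0.48, -0.16, -0.66], "hand": 1}]
[{"dp": [-19, -16, -10], "twist": [0.1, -0.03, -0.13], "hand": 1}, {"dp": [-40, -31, -23], "twist": [0.19, -0.05, -0.26], "hand": 1}, {"dp": [-62, -44, -39], "twist": [0.29, -0.07, -0.39], "hand": 1}]
[[0.431, -0.186, 0.306], [0.357, -0.223, 0.239], [0.323, -0.273, 0.216], [0.344, -0.311, 0.216], [0.41, -0.314, 0.21], [0.489, -0.267, 0.178]]
```

```bash
python3 - <<'E'
from mv import *
q0,_,_=now()
c=np.array([.5245,-.233,0])
Rt=Rz_x(dirv(-60,8),[0,0,1]);off=np.array(dirv(-60))*-.004
q=np.load('qg.npy')
for z in (.15,.2,.23): q,e=ik(c+off+[0,0,z],Rt,q,.001)
np.save('qp.npy',q);qs=jpath(q0,q);print(len(qs),e);rows(qs[:-9])
E
```

```text
23 9.115924484723006e-08
[{"dp": [-13, -18, 23], "twist": [0.07, -0.07, -0.13], "hand": 1}, {"dp": [-28, -35, 42], "twist": [0.15, -0.14, -0.26], "hand": 1}, {"dp": [-44, -50, 57], "twist": [0.22, -0.2, -0.39], "hand": 1}, {"dp": [-60, -63, 69], "twist": [0.3, -0.26, -0.52], "hand": 1}, {"dp": [-76, -74, 79], "twist": [0.38, -0.32, -0.65], "hand": 1}]
[{"dp": [-6, -11, 14], "twist": [0.08, -0.06, -0.14], "hand": 1}, {"dp": [-14, -22, 25], "twist": [0.16, -0.11, -0.27], "hand": 1}, {"dp": [-23, -30, 32], "twist": [0.24, -0.16, -0.41], "hand": 1}, {"dp": [-33, -36, 37], "twist": [0.33, -0.21, -0.55], "hand": 1}, {"dp": [-44, -40, 39], "twist": [0.41, -0.25, -0.69], "hand": 1}]
[{"dp": [-8, -7, 4], "twist": [0.09, -0.04, -0.14], "hand": 1}, {"dp": [-18, -13, 5], "twist": [0.17, -0.09, -0.28], "hand": 1}, {"dp": [-30, -17, 2], "twist": [0.26, -0.13, -0.42], "hand": 1}, {"dp": [-43, -19, -2], "twist": [0.35, -0.17, -0.56], "hand": 1}]
```

>>> {"name": "step_arm", "arguments": {"motion": [{"dp":[-13,-18,23],"twist":[0.07,-0.07,-0.13],"hand":1},{"dp":[-28,-35,42],"twist":[0.15,-0.14,-0.26],"hand":1},{"dp":[-44,-50,57],"twist":[0.22,-0.2,-0.39],"hand":1},{"dp":[-60,-63,69],"twist":[0.3,-0.26,-0.52],"hand":1},{"dp":[-76,-74,79],"twist":[0.38,-0.32,-0.65],"hand":1}]}}

```text
clock: 3.42
tool_pos: [0.352, -0.2253, 0.2521]
eef_rot: [0.579, 0.779, -0.232, -0.066]
contact_force: [0.1, 0.3, 0.2]
opening: 1.001
finger_force: 0.0
```

>>> {"name": "step_arm", "arguments": {"motion": [{"dp":[-6,-11,14],"twist":[0.08,-0.06,-0.14],"hand":1},{"dp":[-14,-22,25],"twist":[0.16,-0.11,-0.27],"hand":1},{"dp":[-23,-30,32],"twist":[0.24,-0.16,-0.41],"hand":1},{"dp":[-33,-36,37],"twist":[0.33,-0.21,-0.55],"hand":1},{"dp":[-44,-40,39],"twist":[0.41,-0.25,-0.69],"hand":1}]}}

```text
clock: 4.05
tool_pos: [0.3172, -0.286, 0.2424]
eef_rot: [0.226, 0.867, -0.414, -0.159]
contact_force: [-0.5, 0.1, -0.4]
opening: 1.0
finger_force: 0.0
```

```bash
python3 - <<'E'
from mv import *
q0,p,_=now();print(q0.round(2),p)
qs=jpath(q0,np.load('qp.npy'));print(len(qs));rows(qs)
E
```

```text
[ 0.22  0.72 -0.28  2.1   0.91  1.27  0.29] [ 0.31716605 -0.28598893  0.24243857]
13
[{"dp": [-10, -5, 4], "twist": [0.08, -0.05, -0.14], "hand": 1}, {"dp": [-22, -9, 5], "twist": [0.16, -0.1, -0.27], "hand": 1}, {"dp": [-35, -11, 3], "twist": [0.25, -0.14, -0.41], "hand": 1}, {"dp": [-48, -12, -1], "twist": [0.34, -0.19, -0.55], "hand": 1}, {"dp": [-63, -10, -8], "twist": [0.43, -0.22, -0.69], "hand": 1}]
[{"dp": [-14, -10, -5], "twist": [0.09, -0.03, -0.14], "hand": 1}, {"dp": [-29, -18, -13], "twist": [0.18, -0.07, -0.28], "hand": 1}, {"dp": [-46, -25, -23], "twist": [0.27, -0.09, -0.41], "hand": 1}, {"dp": [-64, -30, -36], "twist": [0.37, -0.12, -0.55], "hand": 1}, {"dp": [-82, -33, -52], "twist": [0.47, -0.14, -0.69], "hand": 1}]
[{"dp": [-14, -19, -10], "twist": [0.09, -0.02, -0.14], "hand": 1}, {"dp": [-29, -36, -24], "twist": [0.19, -0.03, -0.27], "hand": 1}, {"dp": [-45, -52, -39], "twist": [0.28, -0.04, -0.41], "hand": 1}]
```

Tracking is good, so I'll continue.

>>> {"name": "step_arm", "arguments": {"motion": [{"dp":[-10,-5,4],"twist":[0.08,-0.05,-0.14],"hand":1},{"dp":[-22,-9,5],"twist":[0.16,-0.1,-0.27],"hand":1},{"dp":[-35,-11,3],"twist":[0.25,-0.14,-0.41],"hand":1},{"dp":[-48,-12,-1],"twist":[0.34,-0.19,-0.55],"hand":1},{"dp":[-63,-10,-8],"twist":[0.43,-0.22,-0.69],"hand":1}]}}

```text
clock: 4.68
tool_pos: [0.3717, -0.3196, 0.2501]
eef_rot: [-0.161, 0.797, -0.53, -0.239]
contact_force: [-0.0, -1.0, 0.8]
opening: 1.002
finger_force: 0.0
```

>>> {"name": "step_arm", "arguments": {"motion": [{"dp":[-14,-10,-5],"twist":[0.09,-0.03,-0.14],"hand":1},{"dp":[-29,-18,-13],"twist":[0.18,-0.07,-0.28],"hand":1},{"dp":[-46,-25,-23],"twist":[0.27,-0.09,-0.41],"hand":1},{"dp":[-64,-30,-36],"twist":[0.37,-0.12,-0.55],"hand":1},{"dp":[-82,-33,-52],"twist":[0.47,-0.14,-0.69],"hand":1}]}}

```text
clock: 5.3
tool_pos: [0.4683, -0.284, 0.2473]
eef_rot: [0.504, -0.568, 0.575, 0.304]
contact_force: [-0.4, -0.3, -0.7]
opening: 1.001
finger_force: 0.0
```

>>> {"name": "step_arm", "arguments": {"motion": [{"dp":[-14,-19,-10],"twist":[0.09,-0.02,-0.14],"hand":1},{"dp":[-29,-36,-24],"twist":[0.19,-0.03,-0.27],"hand":1},{"dp":[-45,-52,-39],"twist":[0.28,-0.04,-0.41],"hand":1},{"dp":[-45,-52,-39],"twist":[0.28,-0.04,-0.41],"hand":1}]}}

```text
clock: 5.8
tool_pos: [0.5209, -0.2274, 0.2295]
eef_rot: [0.657, -0.376, 0.564, 0.33]
contact_force: [-0.5, -1.1, 0.9]
opening: 0.997
finger_force: 0.0
```

```bash
python3 - <<'E'
from mv import *
q0,p,Q=now();print(q0.round(2),p,Q[:,2].round(3),Q[:,0].round(3))
c=np.array([.5245,-.233,0]);Rt=Rz_x(dirv(-60,8),[0,0,1]);off=np.array(dirv(-60))*-.004
plan([(c+off+[0,0,.2],Rt),(c+off+[0,0,.084],Rt)])
s=cam('scene');save(s,'s2.png',(120,100,440,340),2)
E
```

```text
[-0.17  1.12 -0.22  2.46  1.79  1.72  1.2 ] [ 0.52088211 -0.22744937  0.22954058] [ 0.493 -0.858 -0.145] [ 0.08  -0.122  0.989]
dp [-28.9  -0.6   3.9] twist [0.002 0.006 0.008]
dp [-114.9   -0.    16.1] twist [0. 0. 0.]
```

View pics/s2.png

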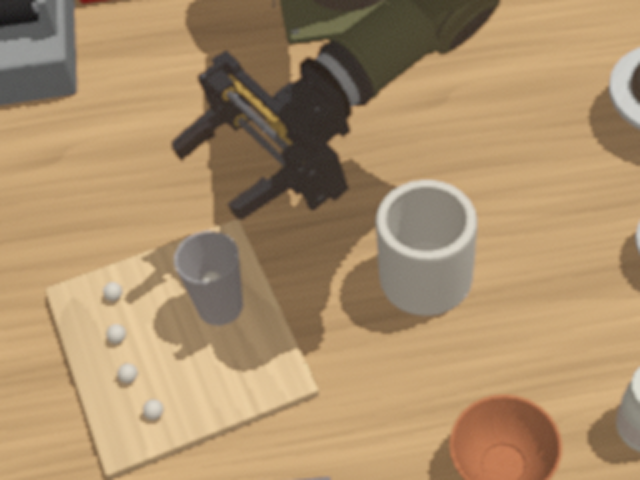

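The gripper is above the cup with the fingers spread across it: tips at crop (190,140) and (250,200), cup at (210,275). The jar is clear at (425,245). Descending and gripping.

>>> {"name": "step_arm", "arguments": {"motion": [{"dp":[-40,-0.6,6],"twist":[0,0.005,0.008],"hand":1},{"dp":[-80,-0.6,11],"twist":[0,0.005,0.008],"hand":1},{"dp":[-115,-0.6,16],"twist":[0,0.005,0.008],"hand":1},{"dp":[-144,-0.6,20],"twist":[0,0.005,0.008],"hand":1},{"dp":[-144,-0.6,20],"twist":[0,0.005,0.008],"hand":1}]}}

```text
clock: 6.48
tool_pos: [0.5197, -0.2278, 0.0837]
eef_rot: [0.653, -0.379, 0.567, 0.329]
contact_force: [-0.6, -0.5, -1.1]
opening: 0.999
finger_force: 0.0
```

>>> {"name": "step_arm", "arguments": {"motion": [{"dp":[0,0,0],"twist":[0,0,0],"hand":-1},{"dp":[0,0,0],"twist":[0,0,0],"hand":-1},{"dp":[0,0,0],"twist":[0,0,0],"hand":-1},{"dp":[0,0,0],"twist":[0,0,0],"hand":-1}], "force": 25}}

```text
clock: 6.98
tool_pos: [0.5206, -0.2267, 0.0853]
eef_rot: [0.653, -0.378, 0.568, 0.328]
contact_force: [-0.2, 0.1, 0.1]
opening: 0.573
finger_force: 3.3
```

```bash
cat > pour.py <<'E'
from mv import *
# cup pose in tool, assuming cup upright at c when gripped
def toolcup():
    q,p,Q=now();return Q,p
if __name__=='__main__':
    q0,p,Q=now();print(q0.round(2),p,Q.round(3).tolist())
    c=np.array([.5245,-.233,.016]);np.savez('grip.npz',c=Q.T@(c-p),z=Q.T@[0,0,1])
    print(Q.T@(c-p))
E
python3 pour.py
```

```text
[-0.17  1.45 -0.19  2.31  1.82  1.79  1.04] [ 0.52055126 -0.22671453  0.08529684] [[0.069, -0.867, 0.494], [-0.12, -0.499, -0.858], [0.99, 0.0, -0.139]]
[-0.06759831 -0.00029446  0.01695681]
```

>>> {"name": "step_arm", "arguments": {"motion": [{"dp":[0,0,0],"twist":[0,0,0],"hand":-1},{"dp":[0,0,0],"twist":[0,0,0],"hand":-1}], "force": 25}}

```text
clock: 7.22
tool_pos: [0.5208, -0.2265, 0.085]
eef_rot: [0.653, -0.377, 0.568, 0.328]
contact_force: [0.1, 0.5, 2.0]
opening: 0.529
finger_force: 24.4
```

```bash
python3 - <<'E'
from mv import *
s=cam('scene');save(s,'s3.png',(120,100,440,340),2);C=cloud(s)
print(rim(C,(.52,-.23),.06,.108,.125))
E
```

```text
(235, array([ 0.5126, -0.23  ,  0.0514]), array([ 0.5273, -0.2362]), 0.1147)
```

View pics/s3.png

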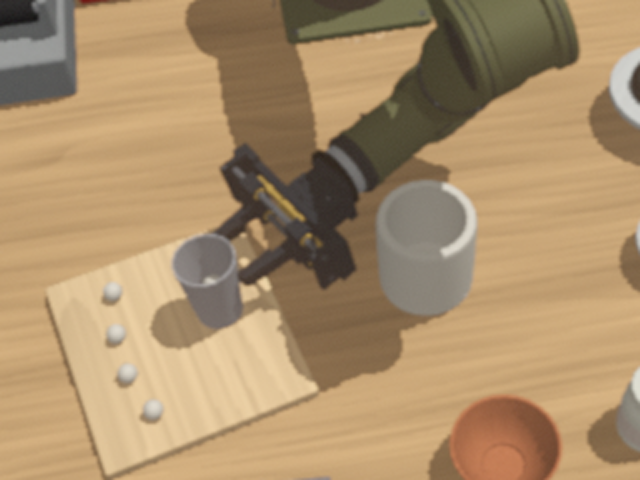

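```bash
python3 - <<'E'
from mv import *
q,p,Q=now();print(p,p+.022*Q[:,2])
for n in ('scene','top'):
    s=cam(n);C=cloud(s)
    # points in tool frame
    T=(C-p)@Q
    m=(T[...,2]>-.15)&(T[...,2]<.06)&(abs(T[...,1])<.1)&(abs(T[...,0])<.05)&(C[...,2]>.03)
    dark=s['pixels'].max(-1)<75
    P=T[m&dark];print(n,len(P))
    f=P[(abs(P[:,1])>.02)&(abs(P[:,1])<.06)];
    print(np.histogram(f[:,2],bins=np.arange(-.15,.07,.01)))
    print('max z',np.sort(f[:,2])[-10:].round(3))
    P=T[m&~dark];print('cup pts',P.min(0).round(3),P.max(0).round(3))
    Pc=C[m&~dark];k=Pc[:,2]>.105;print(rim(Pc[k],(.525,-.235),.05,.105,.13))
    save(s,n+'_x.png')
    if n=='scene':
        for u,v in((241,237),(238,240),(225,250),(245,234)):print(u,v,C[v,u].round(3),T[v,u].round(3),s['pixels'][v,u])
E
```

```text
[ 0.5208048  -0.22650374  0.08504088] [ 0.53169729 -0.2453745   0.08199985]
scene 1696
(array([ 71,  72,  57, 100,  66,  46, 131, 147,  54,  35,  33,  27,  16,
         9,   0,   0,   0,   0,   0,   0,   0]), array([-1.50000000e-01, -1.40000000e-01, -1.30000000e-01, -1.20000000e-01,
       -1.10000000e-01, -1.00000000e-01, -9.00000000e-02, -8.00000000e-02,
       -7.00000000e-02, -6.00000000e-02, -5.00000000e-02, -4.00000000e-02,
       -3.00000000e-02, -2.00000000e-02, -1.00000000e-02,  1.38777878e-16,
        1.00000000e-02,  2.00000000e-02,  3.00000000e-02,  4.00000000e-02,
        5.00000000e-02,  6.00000000e-02]))
max z [-0.02  -0.019 -0.018 -0.017 -0.016 -0.015 -0.015 -0.013 -0.013 -0.012]
cup pts [-0.05  -0.1   -0.149] [0.043 0.092 0.045]
(294, array([ 0.5282, -0.2371,  0.0363]), array([ 0.5268, -0.2365]), 0.1135)
241 237 [ 0.544 -0.199  0.101] [ 0.014 -0.034 -0.014] [80 68 61]
238 240 [ 0.541 -0.207  0.087] [ 0.001 -0.027 -0.007] [116 108 104]
225 250 [ 0.56  -0.238  0.086] [ 0.005 -0.029  0.029] [117 107 102]
245 234 [ 0.534 -0.19   0.096] [ 0.007 -0.03  -0.026] [80 70 66]
top 2415
(array([ 61,  56,  65, 306,  51, 193, 142,  38,  45,  72,  56,  61,  57,
        41,   6,   1,   5,  21,  12,   0,   0]), array([-1.50000000e-01, -1.40000000e-01, -1.30000000e-01, -1.20000000e-01,
       -1.10000000e-01, -1.00000000e-01, -9.00000000e-02, -8.00000000e-02,
       -7.00000000e-02, -6.00000000e-02, -5.00000000e-02, -4.00000000e-02,
       -3.00000000e-02, -2.00000000e-02, -1.00000000e-02,  1.38777878e-16,
        1.00000000e-02,  2.00000000e-02,  3.00000000e-02,  4.00000000e-02,
        5.00000000e-02,  6.00000000e-02]))
max z [0.033 0.033 0.033 0.033 0.033 0.033 0.034 0.035 0.036 0.038]
cup pts [-0.05  -0.089 -0.15 ] [0.041 0.09  0.045]
(225, array([ 0.5301, -0.2371,  0.0352]), array([ 0.5315, -0.2404]), 0.1144)
```

```bash
python3 - <<'E'
from mv import *
q,p,Q=now()
for n in ('scene','top'):
    s=cam(n);C=cloud(s);T=(C-p)@Q
    m=(T[...,2]>-.13)&(T[...,2]<.04)&(abs(T[...,1])<.13)&(abs(T[...,0])<.06)&(C[...,2]>.03)
    dark=s['pixels'].max(-1)<85
    P=T[m&dark]
    for a in np.arange(-.13,.01,.01):
        k=P[(P[:,2]>a)&(P[:,2]<a+.01)]
        if len(k)>3: print(n,a.round(2),len(k),'y',np.percentile(k[:,1],[2,98]).round(3),'x',np.percentile(k[:,0],[2,98]).round(3))
w=cam('wrist');save(w,'w1.png')
find('wrist',w,'cup')
E
```

```text
scene -0.13 120 y [-0.043  0.012] x [0.    0.028]
scene -0.12 286 y [-0.096  0.079] x [-0.016  0.037]
scene -0.11 284 y [-0.095  0.084] x [-0.026  0.037]
scene -0.1 194 y [-0.091  0.08 ] x [-0.029  0.037]
scene -0.09 327 y [-0.088  0.078] x [-0.029  0.037]
scene -0.08 244 y [-0.088  0.078] x [-0.026  0.035]
scene -0.07 66 y [-0.045  0.036] x [-0.007  0.015]
scene -0.06 69 y [-0.043  0.035] x [-0.006  0.013]
scene -0.05 77 y [-0.042  0.033] x [-0.005  0.014]
scene -0.04 62 y [-0.041  0.032] x [-0.006  0.014]
scene -0.03 34 y [-0.04   0.031] x [-0.003  0.012]
scene -0.02 29 y [-0.04  -0.028] x [-0.003  0.014]
top -0.13 151 y [-0.043  0.012] x [0.017 0.028]
top -0.12 799 y [-0.093  0.087] x [-0.027  0.036]
top -0.11 185 y [-0.094  0.086] x [-0.016  0.037]
top -0.1 324 y [-0.088  0.08 ] x [-0.022  0.038]
top -0.09 359 y [-0.086  0.078] x [-0.022  0.037]
top -0.08 69 y [-0.088  0.08 ] x [0.006 0.035]
top -0.07 45 y [-0.044  0.037] x [0.006 0.015]
top -0.06 77 y [-0.041  0.036] x [-0.004  0.014]
top -0.05 62 y [-0.039  0.035] x [0.006 0.013]
top -0.04 55 y [-0.038  0.034] x [0.004 0.013]
top -0.03 60 y [-0.037  0.033] x [0.006 0.014]
top -0.02 79 y [-0.036  0.032] x [-0.025  0.013]
top -0.01 8 y [-0.027 -0.02 ] x [-0.053 -0.015]
top -0.0 6 y [0.023 0.027] x [-0.009  0.013]
top 0.01 22 y [-0.007  0.027] x [-0.041  0.016]
wrist cup 0.92 world [ 0.5164 -0.2143  0.1002] px 316 279
```

View pics/w1.png

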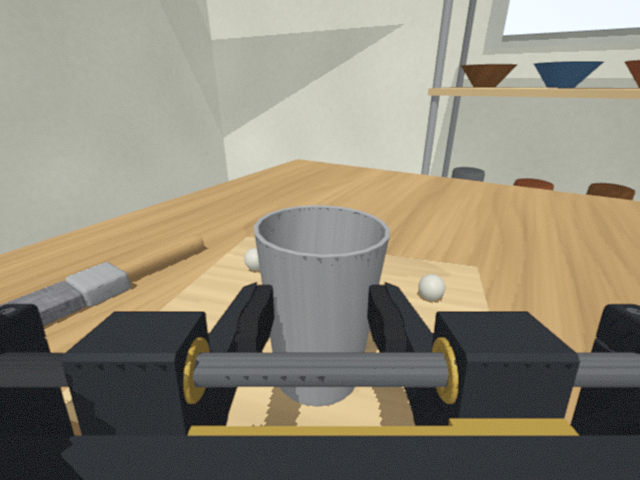

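```bash
python3 - <<'E'
from mv import *
q,p,Q=now()
w=cam('wrist');C=cloud(w);T=(C-p)@Q
for u,v in((262,288),(258,295),(378,288),(384,296),(250,320),(395,320),(320,300),(320,250),(320,395),(320,370),(120,370),(130,325)):print(u,v,T[v,u].round(4),C[v,u].round(3),w['depth'][v,u].round(3))
print(r.tip_reach)
# rim via wrist
m=(C[...,2]>.1)&(C[...,2]<.13)&(np.hypot(C[...,0]-.525,C[...,1]+.233)<.06);print(rim(C,(.525,-.233),.06,.1,.13))
E
```

```text
262 288 [ 0.0095 -0.0276 -0.0156] [ 0.538 -0.201  0.097] 0.154
258 295 [ 0.009  -0.0284 -0.0216] [ 0.535 -0.195  0.097] 0.149
378 288 [ 0.0093  0.0266 -0.0151] [ 0.491 -0.228  0.096] 0.155
384 296 [ 0.0087  0.0281 -0.022 ] [ 0.486 -0.223  0.097] 0.148
250 320 [ 0.0093 -0.0276 -0.0433] [ 0.524 -0.177  0.1  ] 0.128
395 320 [ 0.0088  0.0286 -0.0424] [ 0.476 -0.206  0.1  ] 0.129
320 300 [ 0.0061 -0.0006 -0.0208] [ 0.511 -0.209  0.094] 0.15
320 250 [ 0.0087 -0.0006  0.0406] [ 0.542 -0.262  0.088] 0.208
320 395 [-0.0592 -0.0006 -0.0074] [ 0.514 -0.213  0.027] 0.182
320 370 [ 0.0244 -0.0005 -0.0906] [ 0.478 -0.151  0.122] 0.078
120 370 [ 0.0303 -0.0424 -0.0979] [ 0.511 -0.125  0.129] 0.069
130 325 [ 0.0335 -0.0464 -0.0858] [ 0.521 -0.134  0.13 ] 0.08
0.022
(8306, array([ 0.5196, -0.2239,  0.0522]), array([ 0.5231, -0.2301]), 0.109)
```

The wrist depth shows that the fingertips really sit about 12 mm behind the reported TCP, where the interface says 22 mm ahead. So the pads only caught the near edge of the cup, around px (262,288) and (378,288). I'll correct the model (grasp point at tool z = −31 mm), open, move forward 38 mm and regrip.

```bash
sed -i 's/np.array(g)-.003\*Rt\[:,2\]/np.array(g)+.031*Rt[:,2]/' h.py ik.py; grep -n "031" h.py ik.py
```

```text
h.py:37:        t=np.array(g)+.031*Rt[:,2]
ik.py:18:    t=np.array(g)+.031*Rt[:,2];seed=np.clip(seed,LO+1e-3,HI-1e-3)
```

>>> {"name": "step_arm", "arguments": {"motion": [{"dp":[0,0,0],"twist":[0,0,0],"hand":1},{"dp":[0,0,0],"twist":[0,0,0],"hand":1},{"dp":[0,0,0],"twist":[0,0,0],"hand":1},{"dp":[0,0,0],"twist":[0,0,0],"hand":1}]}}

```text
clock: 8.12
tool_pos: [0.5204, -0.2268, 0.0844]
eef_rot: [0.654, -0.378, 0.568, 0.328]
contact_force: [-0.2, -1.1, -0.7]
opening: 0.95
finger_force: 0.0
```

>>> {"name": "step_arm", "arguments": {"motion": [{"dp":[2,0,13],"twist":[0,0,0],"hand":1},{"dp":[4,0,26],"twist":[0,0,0],"hand":1},{"dp":[5,0,38],"twist":[0,0,0],"hand":1},{"dp":[5,0,38],"twist":[0,0,0],"hand":1}]}}

```text
clock: 8.62
tool_pos: [0.5396, -0.2614, 0.0848]
eef_rot: [0.653, -0.378, 0.568, 0.329]
contact_force: [0.1, 0.2, -0.6]
opening: 0.999
finger_force: 0.0
```

>>> {"name": "step_arm", "arguments": {"motion": [{"dp":[0,0,0],"twist":[0,0,0],"hand":-1},{"dp":[0,0,0],"twist":[0,0,0],"hand":-1},{"dp":[0,0,0],"twist":[0,0,0],"hand":-1},{"dp":[0,0,0],"twist":[0,0,0],"hand":-1},{"dp":[0,0,0],"twist":[0,0,0],"hand":-1}], "force": 25}}

```text
clock: 9.25
tool_pos: [0.5398, -0.2596, 0.0841]
eef_rot: [0.654, -0.377, 0.568, 0.328]
contact_force: [1.5, 1.6, 0.5]
opening: 0.729
finger_force: 24.9
```

```bash
python3 - <<'E'
from mv import *
q,p,Q=now();print(q.round(2),p,Q[:,2].round(3))
w=cam('wrist');C=cloud(w);T=(C-p)@Q
# cup near surface column & rim
m=(abs(T[...,1])<.002)&(T[...,0]>-.06)&(T[...,0]<.05)&(T[...,2]>-.09)&(T[...,2]<.02)
print(np.c_[T[m][:,0],T[m][:,2]][::12].round(4).tolist())
s=cam('scene');C=cloud(s);print(rim(C,(.525,-.235),.05,.105,.13))
m=(np.hypot(C[...,0]-.527,C[...,1]+.237)<.026)&(C[...,2]>.02)&(C[...,2]<.1);print('inside z',np.percentile(C[m][:,2],[5,50,95]))
E
```

```text
[-0.1   1.43 -0.14  2.27  1.92  1.77  1.1 ] [ 0.53983732 -0.25956581  0.08413447] [ 0.495 -0.858 -0.14 ]
[[0.0329, 0.003], [0.0326, 0.0022], [0.0315, 0.0024], [0.0312, 0.0016], [0.03, 0.0024], [0.0298, 0.0011], [0.0286, 0.0018], [0.028, 0.0019], [0.0267, 0.0028], [0.0262, 0.0027], [0.025, 0.003], [0.0247, 0.0022], [0.0236, 0.0024], [0.0231, 0.0025], [0.022, 0.0024], [0.0215, 0.0023], [0.0205, 0.0022], [0.0196, 0.0032], [0.0187, 0.0027], [0.018, 0.0032], [0.0169, 0.0031], [0.0164, 0.0029], [0.0154, 0.0026], [0.0152, 0.0018], [0.0137, 0.0028], [0.0132, 0.0027], [0.0122, 0.0023], [0.0106, 0.0036], [0.0101, 0.0033], [0.0091, 0.003], [0.0081, 0.0029], [0.007, 0.0028], [0.0058, 0.0042], [0.0051, 0.0033], [0.0041, 0.0029], [0.0024, 0.0041], [0.0021, 0.0035], [0.0008, 0.0038], [-0.0005, 0.004], [-0.0014, 0.0047], [-0.0019, 0.0034], [-0.0029, 0.003], [-0.0047, 0.0042], [-0.005, 0.0036], [-0.0068, 0.0047], [-0.0072, 0.0033], [-0.0092, 0.0049], [-0.0094, 0.0041], [-0.01, 0.0029], [-0.0117, 0.0038], [-0.0125, 0.0041], [-0.014, 0.0048], [0.0237, -0.063], [0.0233, -0.0629], [0.0236, -0.064], [0.02
[... 1061 characters left out ...]
.0568], [-0.0126, -0.0562], [-0.0136, -0.0556], [-0.014, -0.0557], [-0.0136, -0.0566], [-0.0154, -0.0556], [-0.0156, -0.0559], [-0.0169, -0.0549], [-0.017, -0.0554], [-0.0182, -0.0546], [-0.0183, -0.0555], [-0.0194, -0.0548], [-0.02, -0.0547], [-0.021, -0.0542], [-0.0224, -0.0537], [-0.0224, -0.0542], [-0.0228, -0.0542], [-0.0244, -0.0531], [-0.0242, -0.0538], [-0.0252, -0.0537], [-0.0259, -0.0535], [-0.0276, -0.0524], [-0.0275, -0.053], [-0.0278, -0.0531], [-0.0289, -0.0531], [-0.0303, -0.0521], [-0.0313, -0.0517], [-0.0314, -0.052], [-0.0323, -0.0517], [-0.0323, -0.0526]]
(289, array([ 0.522 , -0.2272,  0.0456]), array([ 0.5259, -0.2349]), 0.113)
inside z [0.04225677 0.05750528 0.07650377]
```

```bash
cat > pour.py <<'E'
from mv import *
C0=np.array([.5264,-.2362,.016]);J=np.array([.525,.009,0])
q0,p0,Q0=now()
cz=Q0.T@[0,0,1];cb=Q0.T@(C0-p0)   # cup axis, base in tool
psi=np.radians(-20);d=np.array(dirv(-80));s=np.cross(d,[0,0,1])
def pose(th,lip):
    th=np.radians(th);M=R.from_rotvec(th*d).as_matrix()@rz(psi)@Q0
    a=M@cz;n=np.cos(th)*s-np.sin(th)*np.array([0,0,1])
    base=lip-.1*a-.035*n
    return base-M@cb,M
def pik(p,M,seed):
    return ik(p-.031*M[:,2],M,seed,.002)
W=[]
W.append((p0+[0,0,.13],Q0))
lip=lambda sx,z:J+sx*s-.018*d+[0,0,z]
W.append(pose(0,lip(-.03,.30)))
for th,sx,z in((35,-.025,.26),(70,-.02,.165),(80,-.018,.145),(90,-.018,.14),(100,-.018,.138),(110,-.018,.138),(120,-.018,.138),(130,-.018,.138),(140,-.018,.138)): W.append(pose(th,lip(sx,z)))
qs=[q0]
for p,M in W:
    q,e=pik(p,M,qs[-1]);qs.append(q);print(p.round(3),M[:,2].round(2),q.round(2),round(e,4))
np.save('pourq.npy',qs)
E
python3 pour.py
```

```text
[ 0.54  -0.26   0.214] [ 0.49 -0.86 -0.14] [-0.11  1.15 -0.15  2.41  1.9   1.7   1.23] 0.0
[0.59  0.011 0.268] [ 0.17 -0.98 -0.14] [-0.4   1.08 -0.45  1.66  1.25  1.96  1.84] 0.0
[0.597 0.013 0.254] [ 0.25 -0.96 -0.11] [-0.44  1.1  -0.39  1.71  1.29  1.9   1.19] 0.0
[0.587 0.011 0.187] [ 0.3  -0.95 -0.05] [-0.5   1.23 -0.31  1.75  1.31  1.85  0.44] 0.0
[0.581 0.01  0.174] [ 0.31 -0.95 -0.02] [-0.51  1.26 -0.29  1.75  1.3   1.85  0.23] 0.0
[0.576 0.009 0.175] [ 0.31 -0.95 -0.  ] [-0.53  1.27 -0.27  1.77  1.29  1.85  0.04] 0.0
[0.569 0.008 0.178] [ 0.31 -0.95  0.02] [-0.55  1.28 -0.24  1.78  1.28  1.85 -0.15] 0.0
[0.562 0.006 0.182] [ 0.3  -0.95  0.05] [-0.57  1.28 -0.22  1.79  1.26  1.84 -0.34] 0.0
[0.554 0.005 0.184] [ 0.29 -0.95  0.07] [-0.58  1.29 -0.2   1.8   1.23  1.84 -0.52] 0.0
[0.546 0.004 0.185] [ 0.28 -0.96  0.09] [-0.6   1.3  -0.17  1.8   1.21  1.83 -0.71] 0.0
[0.538 0.002 0.185] [ 0.26 -0.96  0.11] [-0.62  1.31 -0.15  1.8   1.18  1.82 -0.89] 0.0
```

```bash
cat > p2.py <<'E'
from mv import *
J=np.array([.525,.009]);qs=np.load('pourq.npy')
g=np.stack(np.meshgrid(np.linspace(-.0375,.0375,7),np.linspace(-.094,.094,15),np.linspace(-.15,-.073,5)),-1).reshape(-1,3)
for q in qs[2:]:
    p,M=fk(q);P=p+g@M.T;k=P[:,2]<.123;dd=np.hypot(*(P[k][:,:2]-J).T)-.056 if k.any() else np.array([9]);print(round(P[:,2].min(),3),round(dd.min(),3))
path=[];
for a,b in zip(qs[:3],qs[1:4]): path+=jpath(a,b)
print(len(path));rows(path+jpath(qs[3],qs[4]))
E
python3 p2.py
```

```text
0.241 9
0.178 9
0.089 0.004
0.077 0.002
0.081 0.002
0.075 0.002
0.073 0.003
0.074 0.004
0.076 0.005
0.08 0.003
13
[{"dp": [44, -4, -4], "twist": [-0.0, 0.0, 0.0], "hand": 1}, {"dp": [87, -4, -11], "twist": [-0.0, -0.0, 0.0], "hand": 1}, {"dp": [129, 0, -18], "twist": [0.0, 0.0, 0.0], "hand": 1}, {"dp": [141, -43, -36], "twist": [-0.03, 0.07, 0.02], "hand": 1}, {"dp": [151, -80, -62], "twist": [-0.07, 0.12, 0.04], "hand": 1}]
[{"dp": [8, -29, -35], "twist": [-0.06, 0.02, 0.01], "hand": 1}, {"dp": [14, -53, -76], "twist": [-0.13, 0.0, 0.02], "hand": 1}, {"dp": [17, -72, -123], "twist": [-0.2, -0.04, 0.01], "hand": 1}, {"dp": [19, -87, -177], "twist": [-0.28, -0.11, -0.01], "hand": 1}, {"dp": [15, -88, -176], "twist": [-0.26, -0.08, 0.14], "hand": 1}]
[{"dp": [-4, -1, 1], "twist": [0.02, 0.0, 0.15], "hand": 1}, {"dp": [-8, -2, 1], "twist": [0.04, -0.0, 0.3], "hand": 1}, {"dp": [-11, -3, 1], "twist": [0.06, -0.01, 0.45], "hand": 1}, {"dp": [-28, 1, 3], "twist": [0.08, -0.0, 0.6], "hand": 1}, {"dp": [-44, 6, 5], "twist": [0.1, 0.0, 0.76], "hand": 1}]
[{"dp": [-8, 15, 1], "twist": [0.02, -0.0, 0.15], "hand": 1}, {"dp": [-15, 30, 3], "twist": [0.04, -0.01, 0.3], "hand": 1}]
```

>>> {"name": "step_arm", "arguments": {"motion": [{"dp":[44,-2,-4],"twist":[0,0,0],"hand":-1},{"dp":[87,-2,-11],"twist":[0,0,0],"hand":-1},{"dp":[129,0,-18],"twist":[0,0,0],"hand":-1},{"dp":[141,-43,-36],"twist":[-0.03,0.07,0.02],"hand":-1},{"dp":[151,-80,-62],"twist":[-0.07,0.12,0.04],"hand":-1}]}}

```text
clock: 9.98
tool_pos: [0.5887, -0.1848, 0.2426]
eef_rot: [0.598, -0.391, 0.598, 0.363]
contact_force: [1.0, 0.1, -2.7]
opening: 0.732
finger_force: 25.0
```

>>> {"name": "step_arm", "arguments": {"motion": [{"dp":[8,-29,-35],"twist":[-0.06,0.02,0.01],"hand":-1},{"dp":[14,-53,-76],"twist":[-0.13,0,0.02],"hand":-1},{"dp":[17,-72,-123],"twist":[-0.2,-0.04,0.01],"hand":-1},{"dp":[19,-87,-177],"twist":[-0.28,-0.11,0],"hand":-1},{"dp":[19,-87,-177],"twist":[-0.28,-0.11,0],"hand":-1}]}}

```text
clock: 10.6
tool_pos: [0.5903, 0.0172, 0.2668]
eef_rot: [0.577, -0.49, 0.504, 0.415]
contact_force: [-1.0, -1.4, -2.3]
opening: 0.73
finger_force: 25.0
```

```bash
cat > pour2.py <<'E'
from mv import *
import sys
C0=np.array([.5264,-.2362,.016]);J=np.array([.525,.009,0])
Q0=R.from_quat([0.654,-0.377,0.568,0.328]).as_matrix();p0=np.array([0.53983732,-0.25956581,0.08413447])
cz=Q0.T@[0,0,1];cb=Q0.T@(C0-p0)
psi=np.radians(-20);d=np.array(dirv(-80));s=np.cross(d,[0,0,1])
def pose(th,lip):
    th=np.radians(th);M=R.from_rotvec(th*d).as_matrix()@rz(psi)@Q0
    a=M@cz;n=np.cos(th)*s-np.sin(th)*np.array([0,0,1])
    return lip-.1*a-.035*n-M@cb,M
def mk(seq):
    q,_,_=now();qs=[q]
    for th,sx,z in seq:
        p,M=pose(th,J+sx*s-.024*d+[0,0,z]);q,e=ik(p-.031*M[:,2],M,q,.002);qs.append(q)
        if e>.002: print('bad',th,e)
    return qs
E
python3 - <<'E'
from pour2 import *
q,p,Q=now();print(q.round(2),p,'cup axis',(Q@cz).round(3))
for n in ('top','scene'):
    sn=cam(n);C=cloud(sn);print('jar',rim(C,(.525,.009),.075,.113,.125))
qs=mk([(17,-.025,.27),(35,-.022,.24),(52,-.018,.2),(70,-.015,.165),(80,-.015,.145)])
path=[]
for a,b in zip(qs,qs[1:]): path+=jpath(a,b)
rows(path,-1)
E
```

```text
[-0.5   1.06 -0.27  1.66  1.18  1.82  1.86] [0.59027096 0.01717898 0.26681623] cup axis [-0.014 -0.009  1.   ]
jar (775, array([0.5253, 0.0086, 0.0558]), array([0.5208, 0.0069]), 0.1199)
jar (521, array([0.5239, 0.0082, 0.0566]), array([ 0.5332, -0.004 ]), 0.1196)
[{"dp": [-9, -2, -2], "twist": [0.02, 0.0, 0.14], "hand": -1}, {"dp": [-18, -4, -3], "twist": [0.04, -0.0, 0.28], "hand": -1}, {"dp": [-26, -4, -2], "twist": [0.06, -0.0, 0.44], "hand": -1}, {"dp": [-34, -5, -1], "twist": [0.09, -0.0, 0.59], "hand": -1}, {"dp": [-47, -3, 1], "twist": [0.11, -0.0, 0.74], "hand": -1}]
[{"dp": [-8, 10, 1], "twist": [0.02, -0.0, 0.15], "hand": -1}, {"dp": [-13, 21, 2], "twist": [0.04, 0.0, 0.3], "hand": -1}, {"dp": [-17, 31, 3], "twist": [0.06, -0.0, 0.46], "hand": -1}, {"dp": [-21, 37, 3], "twist": [0.08, -0.0, 0.54], "hand": -1}, {"dp": [-24, 43, 3], "twist": [0.09, -0.0, 0.63], "hand": -1}]
```

>>> {"name": "step_arm", "arguments": {"motion": [{"dp":[-9,-2,-2],"twist":[0.02,0,0.14],"hand":-1},{"dp":[-18,-4,-3],"twist":[0.04,0,0.28],"hand":-1},{"dp":[-26,-4,-2],"twist":[0.06,0,0.44],"hand":-1},{"dp":[-34,-5,-1],"twist":[0.09,0,0.59],"hand":-1},{"dp":[-47,-3,1],"twist":[0.11,0,0.74],"hand":-1}]}}

```text
clock: 11.32
tool_pos: [0.5916, 0.0151, 0.221]
eef_rot: [0.379, -0.636, 0.649, 0.177]
contact_force: [-0.3, 0.4, -2.7]
opening: 0.727
finger_force: 24.9
```

>>> {"name": "step_arm", "arguments": {"motion": [{"dp":[-8,10,1],"twist":[0.02,0,0.15],"hand":-1},{"dp":[-13,21,2],"twist":[0.04,0,0.3],"hand":-1},{"dp":[-17,31,3],"twist":[0.06,0,0.46],"hand":-1},{"dp":[-21,37,3],"twist":[0.08,0,0.54],"hand":-1},{"dp":[-24,43,3],"twist":[0.09,0,0.63],"hand":-1}]}}

```text
clock: 11.95
tool_pos: [0.5771, 0.0129, 0.1736]
eef_rot: [0.172, -0.692, 0.699, -0.048]
contact_force: [0.1, 0.7, -2.0]
opening: 0.726
finger_force: 24.9
```

```bash
python3 - <<'E'
from pour2 import *
q,p,Q=now();print(q.round(2),p,'cup axis',(Q@cz).round(3))
lip=p+Q@cb+.1*(Q@cz);a=Q@cz;n=-(np.array([0,0,1])-a*a[2]);n/=np.linalg.norm(n);print('lip',(lip+.035*n).round(3))
seq=[(80+2.5*i,-.015,.143-.0008*min(i,6)) for i in range(1,9)]+[(100+5*i,-.015,.138) for i in range(1,10)]
rows(mk(seq)[1:],-1)
E
```

```text
[-0.64  1.25 -0.08  1.76  1.22  1.67  0.26] [0.57714477 0.01286086 0.17356432] cup axis [-0.97  -0.17   0.174]
lip [0.536 0.033 0.144]
[{"dp": [0, 1, -2], "twist": [-0.0, -0.0, 0.04], "hand": -1}, {"dp": [2, 0, -3], "twist": [0.01, -0.0, 0.09], "hand": -1}, {"dp": [3, 0, -3], "twist": [0.01, -0.0, 0.13], "hand": -1}, {"dp": [5, 0, -3], "twist": [0.02, -0.0, 0.17], "hand": -1}, {"dp": [7, -1, -3], "twist": [0.02, -0.0, 0.22], "hand": -1}]
[{"dp": [2, -1, 0], "twist": [0.01, 0.0, 0.04], "hand": -1}, {"dp": [3, -2, 0], "twist": [0.01, 0.0, 0.09], "hand": -1}, {"dp": [5, -3, -1], "twist": [0.02, 0.0, 0.13], "hand": -1}, {"dp": [8, -5, -1], "twist": [0.03, 0.0, 0.22], "hand": -1}, {"dp": [12, -7, -2], "twist": [0.04, 0.0, 0.3], "hand": -1}]
[{"dp": [3, -3, 0], "twist": [0.01, 0.0, 0.09], "hand": -1}, {"dp": [6, -5, -1], "twist": [0.02, 0.0, 0.17], "hand": -1}, {"dp": [10, -7, -1], "twist": [0.04, 0.0, 0.26], "hand": -1}, {"dp": [14, -9, -2], "twist": [0.05, 0.0, 0.35], "hand": -1}, {"dp": [18, -10, -2], "twist": [0.06, 0.0, 0.43], "hand": -1}]
[{"dp": [3, -3, 0], "twist": [0.01, 0.0, 0.09], "hand": -1}, {"dp": [6, -5, -1], "twist": [0.02, 0.0, 0.17], "hand": -1}]
```

>>> {"name": "step_arm", "arguments": {"motion": [{"dp":[0,1,-2],"twist":[0,0,0.04],"hand":-1},{"dp":[2,0,-3],"twist":[0.01,0,0.09],"hand":-1},{"dp":[3,0,-3],"twist":[0.01,0,0.13],"hand":-1},{"dp":[5,0,-3],"twist":[0.02,0,0.17],"hand":-1},{"dp":[7,-1,-3],"twist":[0.02,0,0.22],"hand":-1}]}}

```text
clock: 12.58
tool_pos: [0.57, 0.0136, 0.1761]
eef_rot: [-0.095, 0.7, -0.697, 0.126]
contact_force: [0.8, 0.0, -1.7]
opening: 0.726
finger_force: 24.9
```

>>> {"name": "step_arm", "arguments": {"motion": [{"dp":[2,-1,0],"twist":[0.01,0,0.04],"hand":-1},{"dp":[3,-2,0],"twist":[0.01,0,0.09],"hand":-1},{"dp":[5,-3,-1],"twist":[0.02,0,0.13],"hand":-1},{"dp":[8,-5,-1],"twist":[0.03,0,0.22],"hand":-1},{"dp":[12,-7,-2],"twist":[0.04,0,0.3],"hand":-1}]}}

```text
clock: 13.2
tool_pos: [0.5577, 0.0115, 0.1833]
eef_rot: [0.014, 0.692, -0.684, 0.231]
contact_force: [-0.1, 0.0, -2.3]
opening: 0.731
finger_force: 24.9
```

>>> {"name": "step_arm", "arguments": {"motion": [{"dp":[3,-3,0],"twist":[0.01,0,0.09],"hand":-1},{"dp":[6,-5,-1],"twist":[0.02,0,0.17],"hand":-1},{"dp":[10,-7,-1],"twist":[0.04,0,0.26],"hand":-1},{"dp":[14,-9,-2],"twist":[0.05,0,0.35],"hand":-1},{"dp":[18,-10,-2],"twist":[0.06,0,0.43],"hand":-1}]}}

```text
clock: 13.82
tool_pos: [0.5377, 0.0077, 0.1866]
eef_rot: [0.168, 0.652, -0.639, 0.372]
contact_force: [0.1, 0.6, -1.5]
opening: 0.728
finger_force: 24.8
```

>>> {"name": "step_arm", "arguments": {"motion": [{"dp":[3,-3,0],"twist":[0.01,0,0.09],"hand":-1},{"dp":[6,-5,-1],"twist":[0.02,0,0.17],"hand":-1},{"dp":[6,-5,-1],"twist":[0.02,0,0.17],"hand":-1}]}}

```text
clock: 14.2
tool_pos: [0.5302, 0.007, 0.1857]
eef_rot: [0.226, 0.63, -0.612, 0.422]
contact_force: [0.8, 0.4, -1.7]
opening: 0.729
finger_force: 24.8
```

```bash
python3 - <<'E'
from pour2 import *
q,p,Q=now();print(q.round(2),p,'cup axis',(Q@cz).round(3))
a=cam('top');find('top',a,'ball0',10);b=cam('scene');find('scene',b,'ball0',10)
im=np.hstack([a['pixels'][160:320,220:540],b['pixels'][150:310,150:470]])
cv2.imwrite('pics/p1.png',cv2.resize(np.vstack([im[:,:320],im[:,320:]])[:,:,::-1],None,fx=1.8,fy=1.8))
E
```

```text
[-0.77  1.31  0.08  1.82  1.08  1.62 -0.9 ] [0.5301666  0.00699474 0.18568348] cup axis [-0.572 -0.096 -0.815]
top ball0 0.56 world [ 0.5943 -0.3388  0.0377] px 485 216
top ball0 0.51 world [ 0.6481 -0.3139  0.0321] px 472 192
top ball0 0.47 world [ 0.5444 -0.0204  0.0279] px 337 239
top ball0 0.47 world [ 0.5452 -0.3516  0.0344] px 492 239
scene ball0 0.58 world [ 0.4881 -0.3489  0.0345] px 176 244
scene ball0 0.48 world [0.4885 0.0077 0.0284] px 329 220
scene ball0 0.39 world [ 0.766  -0.2204  0.0154] px 247 349
```

View pics/p1.png

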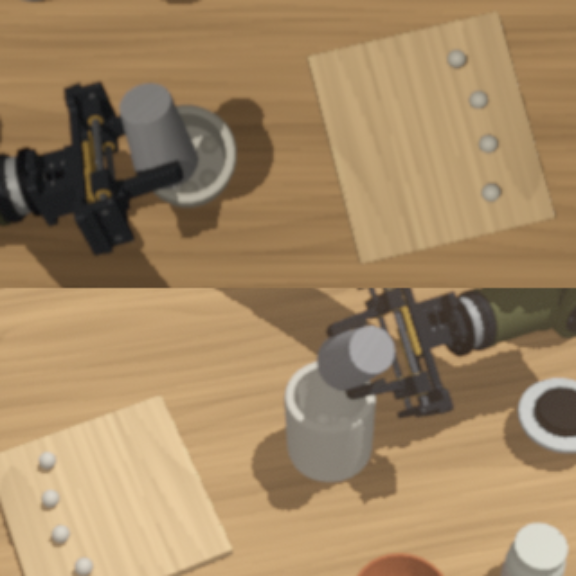

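The top half shows the cup inverted over the jar with balls inside around (205,145). No balls have strayed, and the four loose ones are still on the board. I'll return the cup.

```bash
python3 - <<'E'
from pour2 import *
qs=mk([(140,-.02,.175),(120,-.025,.21),(100,-.03,.24),(75,-.03,.26),(50,-.03,.28),(25,-.03,.30),(0,-.03,.31)])
path=[]
for a,b in zip(qs,qs[1:]): path+=jpath(a,b)
q,e=ik(p0+[0,0,.13]-.031*Q0[:,2],Q0,qs[-1],.002);print(len(path),e,q.round(2))
path+=jpath(qs[-1],q);print(len(path));rows(path,-1);np.save('back.npy',q)
E
```

```text
19 4.542504298704272e-06 [-0.03  1.15 -0.28  2.41  1.89  1.8   1.28]
26
[{"dp": [-34, -14, 5], "twist": [-0.0, -0.01, -0.08], "hand": -1}, {"dp": [-47, -15, 7], "twist": [-0.02, -0.0, -0.2], "hand": -1}, {"dp": [-61, -15, 9], "twist": [-0.03, -0.0, -0.31], "hand": -1}, {"dp": [-74, -17, 11], "twist": [-0.05, -0.0, -0.43], "hand": -1}, {"dp": [-84, -15, 12], "twist": [-0.06, -0.0, -0.54], "hand": -1}]
[{"dp": [-9, -5, 1], "twist": [-0.02, -0.0, -0.12], "hand": -1}, {"dp": [-19, -10, 3], "twist": [-0.03, -0.0, -0.23], "hand": -1}, {"dp": [-23, -9, 3], "twist": [-0.05, 0.0, -0.37], "hand": -1}, {"dp": [-29, -9, 4], "twist": [-0.07, 0.0, -0.52], "hand": -1}, {"dp": [-34, -9, 5], "twist": [-0.09, -0.0, -0.66], "hand": -1}]
[{"dp": [-2, -1, 0], "twist": [-0.02, 0.0, -0.14], "hand": -1}, {"dp": [-4, -1, 1], "twist": [-0.04, 0.0, -0.29], "hand": -1}, {"dp": [-7, -3, 1], "twist": [-0.06, -0.0, -0.43], "hand": -1}, {"dp": [-6, -2, 1], "twist": [-0.08, 0.0, -0.58], "hand": -1}, {"dp": [-6, -2, 1], "twist": [-0.1, 0.0, -0.72], "hand": -1}]
[{"dp": [0, 1, 0], "twist": [-0.02, -0.0, -0.14], "hand": -1}, {"dp": [0, 5, 0], "twist": [-0.04, -0.0, -0.29], "hand": -1}, {"dp": [0, 9, 0], "twist": [-0.06, -0.0, -0.43], "hand": -1}, {"dp": [-1, 13, 0], "twist": [-0.08, -0.0, -0.58], "hand": -1}, {"dp": [9, 18, 52], "twist": [-0.02, 0.05, -0.57], "hand": -1}]
[{"dp": [1, 9, 47], "twist": [0.05, 0.05, -0.0], "hand": -1}, {"dp": [-2, 21, 90], "twist": [0.1, 0.07, -0.01], "hand": -1}, {"dp": [-9, 35, 128], "twist": [0.16, 0.07, -0.02], "hand": -1}, {"dp": [-19, 54, 161], "twist": [0.21, 0.05, -0.03], "hand": -1}, {"dp": [-32, 75, 189], "twist": [0.27, 0.0, -0.04], "hand": -1}]
[{"dp": [-17, 30, 15], "twist": [0.04, -0.07, 0.01], "hand": -1}]
```

>>> {"name": "step_arm", "arguments": {"motion": [{"dp":[-34,-14,5],"twist":[0,-0.01,-0.08],"hand":-1},{"dp":[-47,-15,7],"twist":[-0.02,0,-0.2],"hand":-1},{"dp":[-61,-15,9],"twist":[-0.03,0,-0.31],"hand":-1},{"dp":[-74,-17,11],"twist":[-0.05,0,-0.43],"hand":-1},{"dp":[-84,-15,12],"twist":[-0.06,0,-0.54],"hand":-1}]}}

```text
clock: 15.02
tool_pos: [0.567, 0.0138, 0.2642]
eef_rot: [0.036, 0.686, -0.683, 0.249]
contact_force: [-1.1, -0.2, -1.9]
opening: 0.726
finger_force: 24.9
```

>>> {"name": "step_arm", "arguments": {"motion": [{"dp":[-9,-5,1],"twist":[-0.02,0,-0.12],"hand":-1},{"dp":[-19,-10,3],"twist":[-0.03,0,-0.23],"hand":-1},{"dp":[-23,-9,3],"twist":[-0.05,0,-0.37],"hand":-1},{"dp":[-29,-9,4],"twist":[-0.07,0,-0.52],"hand":-1},{"dp":[-34,-9,5],"twist":[-0.09,0,-0.66],"hand":-1}]}}

```text
clock: 15.65
tool_pos: [0.5945, 0.0183, 0.2855]
eef_rot: [0.2, -0.69, 0.696, -0.016]
contact_force: [-0.2, -0.7, -1.4]
opening: 0.731
finger_force: 24.9
```

>>> {"name": "step_arm", "arguments": {"motion": [{"dp":[-2,-1,0],"twist":[-0.02,0,-0.14],"hand":-1},{"dp":[-4,-1,1],"twist":[-0.04,0,-0.29],"hand":-1},{"dp":[-7,-3,1],"twist":[-0.06,0,-0.43],"hand":-1},{"dp":[-6,-2,1],"twist":[-0.08,0,-0.58],"hand":-1},{"dp":[-6,-2,1],"twist":[-0.1,0,-0.72],"hand":-1}]}}

```text
clock: 16.27
tool_pos: [0.6005, 0.0191, 0.2858]
eef_rot: [0.43, -0.608, 0.622, 0.24]
contact_force: [-1.1, -0.7, -1.6]
opening: 0.727
finger_force: 24.9
```

>>> {"name": "step_arm", "arguments": {"motion": [{"dp":[0,1,0],"twist":[-0.02,0,-0.14],"hand":-1},{"dp":[0,5,0],"twist":[-0.04,0,-0.29],"hand":-1},{"dp":[0,9,0],"twist":[-0.06,0,-0.43],"hand":-1},{"dp":[-1,13,0],"twist":[-0.08,0,-0.58],"hand":-1},{"dp":[9,18,52],"twist":[-0.02,0.05,-0.57],"hand":-1}]}}

```text
clock: 16.9
tool_pos: [0.5955, -0.0322, 0.2765]
eef_rot: [0.567, -0.464, 0.536, 0.419]
contact_force: [-0.4, -1.0, -1.0]
opening: 0.726
finger_force: 24.9
```

>>> {"name": "step_arm", "arguments": {"motion": [{"dp":[1,9,47],"twist":[0.05,0.05,0],"hand":-1},{"dp":[-2,21,90],"twist":[0.1,0.07,-0.01],"hand":-1},{"dp":[-9,35,128],"twist":[0.16,0.07,-0.02],"hand":-1},{"dp":[-19,54,161],"twist":[0.21,0.05,-0.03],"hand":-1},{"dp":[-32,75,189],"twist":[0.27,0,-0.04],"hand":-1}]}}

```text
clock: 17.52
tool_pos: [0.5607, -0.234, 0.2303]
eef_rot: [0.627, -0.376, 0.584, 0.353]
contact_force: [0.2, -1.2, -0.5]
opening: 0.731
finger_force: 24.9
```

```bash
python3 - <<'E'
from pour2 import *
q,p,Q=now();print(q.round(2),p,'cup axis',(Q@cz).round(3))
print('t',[ (Q.T@(p0+[0,0,z]-p)*1000).round(1) for z in(.13,.06,.003)],R.from_matrix(Q.T@Q0).as_rotvec().round(3))
E
```

```text
[-0.21  1.14 -0.09  2.31  1.8   1.65  1.29] [ 0.56072979 -0.23402737  0.23034329] cup axis [-0.032  0.064  0.997]
t [array([-15.4,  30.4,  13.9]), array([-85.2,  30.2,  18.7]), array([-142.1,   30.1,   22.6])] [ 0.037 -0.071 -0.002]
```

>>> {"name": "step_arm", "arguments": {"motion": [{"dp":[-15,30,14],"twist":[0.037,-0.07,0],"hand":-1},{"dp":[-50,30,16.5],"twist":[0.037,-0.071,-0.002],"hand":-1},{"dp":[-85,30,18.7],"twist":[0.037,-0.071,-0.002],"hand":-1},{"dp":[-115,30,20.8],"twist":[0.037,-0.071,-0.002],"hand":-1},{"dp":[-138,30,22.3],"twist":[0.037,-0.071,-0.002],"hand":-1}]}}

```text
clock: 18.15
tool_pos: [0.5404, -0.2585, 0.0903]
eef_rot: [0.653, -0.377, 0.568, 0.329]
contact_force: [1.7, -0.7, -0.7]
opening: 0.728
finger_force: 24.9
```

>>> {"name": "step_arm", "arguments": {"motion": [{"dp":[-3,0,0.3],"twist":[0,0,0],"hand":-1},{"dp":[-6,0,0.5],"twist":[0,0,0],"hand":-1},{"dp":[-6,0,0.5],"twist":[0,0,0],"hand":-1}]}}

```text
clock: 18.52
tool_pos: [0.5404, -0.2581, 0.0865]
eef_rot: [0.653, -0.377, 0.569, 0.329]
contact_force: [0.6, 0.9, -1.7]
opening: 0.729
finger_force: 24.9
```

```bash
python3 - <<'E'
from pour2 import *
q,p,Q=now();print(q.round(2),p,'cup axis',(Q@cz).round(4),'base',(p+Q@cb).round(4))
E
```

```text
[-0.14  1.43 -0.09  2.27  1.91  1.71  1.08] [ 0.54035287 -0.2581016   0.08650288] cup axis [-0.0017  0.0015  1.    ] base [ 0.5271 -0.2348  0.0183]
```

>>> {"name": "step_arm", "arguments": {"motion": [{"dp":[-1.5,0,0],"twist":[0,0,0],"hand":-1},{"dp":[-2.5,0,0],"twist":[0,0,0],"hand":-1},{"dp":[-2.5,0,0],"twist":[0,0,0],"hand":-0.3},{"dp":[-2.5,0,0],"twist":[0,0,0],"hand":1},{"dp":[-2.5,0,0],"twist":[0,0,0],"hand":1}], "force": 10}}

```text
clock: 19.15
tool_pos: [0.5399, -0.2577, 0.0827]
eef_rot: [0.653, -0.378, 0.568, 0.329]
contact_force: [-0.1, -0.5, -0.3]
opening: 0.937
finger_force: 0.0
```

>>> {"name": "step_arm", "arguments": {"motion": [{"dp":[0,0,0],"twist":[0,0,0],"hand":1},{"dp":[0,0,0],"twist":[0,0,0],"hand":1},{"dp":[0,0,0],"twist":[0,0,0],"hand":1}]}}

```text
clock: 19.52
tool_pos: [0.54, -0.2578, 0.083]
eef_rot: [0.653, -0.378, 0.568, 0.329]
contact_force: [-0.6, 0.7, -0.0]
opening: 1.001
finger_force: 0.0
```

>>> {"name": "step_arm", "arguments": {"motion": [{"dp":[25,0,-3.5],"twist":[0,0,0],"hand":1},{"dp":[60,0,-8.4],"twist":[0,0,0],"hand":1},{"dp":[100,0,-14],"twist":[0,0,0],"hand":1},{"dp":[140,0,-20],"twist":[0,0,0],"hand":1},{"dp":[140,0,-20],"twist":[0,0,0],"hand":1}]}}

```text
clock: 20.15
tool_pos: [0.5396, -0.2576, 0.2275]
eef_rot: [0.652, -0.378, 0.569, 0.328]
contact_force: [-0.7, 0.1, -0.2]
opening: 1.001
finger_force: 0.0
```

```bash
python3 - <<'E'
from pour2 import *
q,p,Q=now();print(q.round(2),p)
for n in ('top','scene'):
    s=cam(n);C=cloud(s);print(n,'cup',rim(C,(.527,-.235),.05,.108,.125))
    m=((C[...,2]>.025)&(C[...,2]<.05)&(abs(C[...,0]-.57)<.16)&(abs(C[...,1]+.33)<.075)).astype(np.uint8)
    k,l,st,ce=cv2.connectedComponentsWithStats(m)
    for i in range(1,k):
        if st[i,4]>40: P=C[l==i];print('ball',st[i,4],P.mean(0).round(4))
    print('jar',rim(C,(.525,.009),.085,.113,.127),'lid',rim(C,(.5555,.3125),.08,.035,.045))
    if n=='top': save(s,'t3.png',(220,160,540,320),2)
# path to tool-down above ball nearest
E
```

```text
[-0.15  1.12 -0.09  2.42  1.9   1.64  1.22] [ 0.53959331 -0.25763273  0.22746428]
top cup (173, array([ 0.5282, -0.2265,  0.0352]), array([ 0.5317, -0.2335]), 0.1153)
ball 81 [ 0.6493 -0.3139  0.0343]
ball 83 [ 0.5991 -0.3386  0.034 ]
ball 81 [ 0.5463 -0.3486  0.0338]
ball 83 [ 0.4884 -0.3501  0.0339]
jar (385, array([ 0.5288, -0.0013,  0.0541]), array([ 0.5344, -0.0237]), 0.1194) lid (1216, array([0.557 , 0.3121, 0.0582]), array([0.5554, 0.3101]), 0.0405)
scene cup (187, array([ 0.5266, -0.2268,  0.0361]), array([ 0.5298, -0.2285]), 0.1144)
ball 71 [ 0.4897 -0.3506  0.0338]
ball 73 [ 0.5477 -0.3493  0.0336]
ball 78 [ 0.6007 -0.3397  0.0335]
ball 78 [ 0.6506 -0.3147  0.0342]
jar (656, array([0.525 , 0.0091, 0.0572]), array([0.5284, 0.0076]), 0.1195) lid (906, array([0.5524, 0.3117, 0.0613]), array([0.5617, 0.3083]), 0.0405)
```

View pics/t3.png

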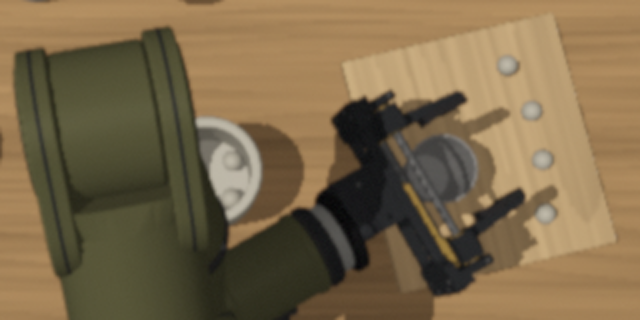

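The top crop shows the cup standing upright and empty at (445,170), balls in the jar near (232,160), and the four loose balls at (508,65), (532,110), (542,160) and (545,213). Next I'll turn the tool down and pick the loose balls.

```bash
cat > balls.py <<'E'
from mv import *
B=np.array([[.489,-.353],[.547,-.352],[.600,-.342],[.650,-.317]])
RD=Rz_x([0,0,-1],[0,1,0])
E
python3 - <<'E'
from balls import *
q0,p,_=now()
qb,e=ik([.489,-.353,.18],RD,[.6,.5,-.28,1.8,.1,.95,.4],.003);print(qb.round(2),e)
path=jpath(q0,qb);print(len(path),min(fk(q)[0][2] for q in path));rows(path,1)
print([fk(q)[0].round(2).tolist() for q in path[::3]])
E
```

```text
[ 0.65  0.76 -0.17  1.71  0.19  0.69  0.38] 1.6877181578860169e-06
22 0.11098580840816247
[{"dp": [3, 35, 12], "twist": [-0.12, 0.0, 0.09], "hand": 1}, {"dp": [3, 69, 21], "twist": [-0.24, 0.0, 0.18], "hand": 1}, {"dp": [1, 101, 25], "twist": [-0.35, 0.01, 0.27], "hand": 1}, {"dp": [-2, 132, 26], "twist": [-0.47, 0.01, 0.37], "hand": 1}, {"dp": [-8, 160, 24], "twist": [-0.58, 0.02, 0.47], "hand": 1}]
[{"dp": [4, 24, 10], "twist": [-0.11, 0.01, 0.11], "hand": 1}, {"dp": [6, 48, 17], "twist": [-0.23, 0.01, 0.22], "hand": 1}, {"dp": [4, 69, 20], "twist": [-0.34, 0.02, 0.33], "hand": 1}, {"dp": [0, 88, 20], "twist": [-0.45, 0.03, 0.45], "hand": 1}, {"dp": [-6, 104, 18], "twist": [-0.56, 0.05, 0.57], "hand": 1}]
[{"dp": [0, 15, 4], "twist": [-0.11, 0.01, 0.12], "hand": 1}, {"dp": [-4, 28, 4], "twist": [-0.21, 0.02, 0.25], "hand": 1}, {"dp": [-11, 39, 2], "twist": [-0.32, 0.03, 0.38], "hand": 1}, {"dp": [-20, 48, -3], "twist": [-0.42, 0.04, 0.51], "hand": 1}, {"dp": [-33, 52, -10], "twist": [-0.52, 0.05, 0.64], "hand": 1}]
[{"dp": [-10, 12, -6], "twist": [-0.1, 0.01, 0.13], "hand": 1}, {"dp": [-23, 23, -15], "twist": [-0.2, 0.02, 0.27], "hand": 1}, {"dp": [-41, 30, -27], "twist": [-0.3, 0.02, 0.4], "hand": 1}, {"dp": [-61, 35, -42], "twist": [-0.4, 0.03, 0.54], "hand": 1}, {"dp": [-84, 35, -59], "twist": [-0.5, 0.04, 0.68], "hand": 1}]
[{"dp": [-19, 20, -16], "twist": [-0.1, 0.01, 0.14], "hand": 1}, {"dp": [-42, 39, -35], "twist": [-0.2, 0.01, 0.27], "hand": 1}]
[[0.52, -0.29, 0.23], [0.44, -0.35, 0.22], [0.37, -0.37, 0.2], [0.32, -0.36, 0.17], [0.31, -0.33, 0.13], [0.34, -0.31, 0.11], [0.41, -0.32, 0.12], [0.49, -0.35, 0.15]]
```

>>> {"name": "step_arm", "arguments": {"motion": [{"dp":[3,35,12],"twist":[-0.12,0,0.09],"hand":1},{"dp":[3,69,21],"twist":[-0.24,0,0.18],"hand":1},{"dp":[1,101,25],"twist":[-0.35,0.01,0.27],"hand":1},{"dp":[-2,132,26],"twist":[-0.47,0.01,0.37],"hand":1},{"dp":[-8,160,24],"twist":[-0.58,0.02,0.47],"hand":1}]}}

```text
clock: 20.88
tool_pos: [0.4116, -0.357, 0.2117]
eef_rot: [-0.421, 0.661, -0.503, -0.365]
contact_force: [0.0, -0.2, -0.2]
opening: 0.998
finger_force: 0.0
```

>>> {"name": "step_arm", "arguments": {"motion": [{"dp":[4,24,10],"twist":[-0.11,0.01,0.11],"hand":1},{"dp":[6,48,17],"twist":[-0.23,0.01,0.22],"hand":1},{"dp":[4,69,20],"twist":[-0.34,0.02,0.33],"hand":1},{"dp":[0,88,20],"twist":[-0.45,0.03,0.45],"hand":1},{"dp":[-6,104,18],"twist":[-0.56,0.05,0.57],"hand":1}]}}

```text
clock: 21.5
tool_pos: [0.3169, -0.3587, 0.1651]
eef_rot: [-0.093, 0.854, -0.394, -0.328]
contact_force: [0.3, 0.0, 0.0]
opening: 1.002
finger_force: 0.0
```

>>> {"name": "step_arm", "arguments": {"motion": [{"dp":[0,15,4],"twist":[-0.11,0.01,0.12],"hand":1},{"dp":[-4,28,4],"twist":[-0.21,0.02,0.25],"hand":1},{"dp":[-11,39,2],"twist":[-0.32,0.03,0.38],"hand":1},{"dp":[-20,48,-3],"twist":[-0.42,0.04,0.51],"hand":1},{"dp":[-33,52,-10],"twist":[-0.52,0.05,0.64],"hand":1}]}}

```text
clock: 22.12
tool_pos: [0.3256, -0.3196, 0.1171]
eef_rot: [0.273, 0.902, -0.25, -0.222]
contact_force: [-1.1, -0.5, -0.2]
opening: 1.005
finger_force: 0.0
```

>>> {"name": "step_arm", "arguments": {"motion": [{"dp":[-10,12,-6],"twist":[-0.1,0.01,0.13],"hand":1},{"dp":[-23,23,-15],"twist":[-0.2,0.02,0.27],"hand":1},{"dp":[-41,30,-27],"twist":[-0.3,0.02,0.4],"hand":0},{"dp":[-61,35,-42],"twist":[-0.4,0.03,0.54],"hand":0},{"dp":[-84,35,-59],"twist":[-0.5,0.04,0.68],"hand":0}]}}

```text
clock: 22.75
tool_pos: [0.4344, -0.325, 0.1208]
eef_rot: [0.605, 0.789, -0.076, -0.071]
contact_force: [0.5, -0.3, -1.2]
opening: 0.681
finger_force: 0.0
```

>>> {"name": "step_arm", "arguments": {"motion": [{"dp":[-19,20,-16],"twist":[-0.1,0.01,0.14],"hand":0},{"dp":[-42,39,-35],"twist":[-0.2,0.01,0.27],"hand":0},{"dp":[-42,39,-35],"twist":[-0.2,0.01,0.27],"hand":0}]}}

```text
clock: 23.12
tool_pos: [0.4886, -0.3563, 0.1471]
eef_rot: [0.709, 0.705, -0.005, -0.003]
contact_force: [-0.6, 0.3, -0.7]
opening: 0.5
finger_force: 0.0
```

```bash
python3 - <<'E'
from balls import *
q,p,Q=now();print(q.round(2),p,Q.round(3).tolist())
w=cam('wrist');find('wrist',w,'ball0',6);save(w,'w2.png')
plan([([.489,-.353,.0385],RD)])
E
```

```text
[ 0.71  0.78 -0.28  1.69  0.3   0.72  0.27] [ 0.48856617 -0.3563316   0.14714996] [[0.006, 1.0, -0.011], [1.0, -0.006, -0.002], [-0.002, -0.011, -1.0]]
wrist ball0 0.83 world [ 0.4865 -0.3492  0.0307] px 318 222
wrist ball0 0.8 world [ 0.5437 -0.3517  0.0338] px 386 225
wrist ball0 0.78 world [ 0.597  -0.3397  0.0354] px 452 211
wrist ball0 0.56 world [ 0.6502 -0.3138  0.0353] px 523 179
wrist ball0 0.31 world [ 0.5374 -0.2193  0.0625] px 396 36
dp [  0.2   3.3 138.6] twist [-0.015 -0.001 -0.001]
```

View pics/w2.png

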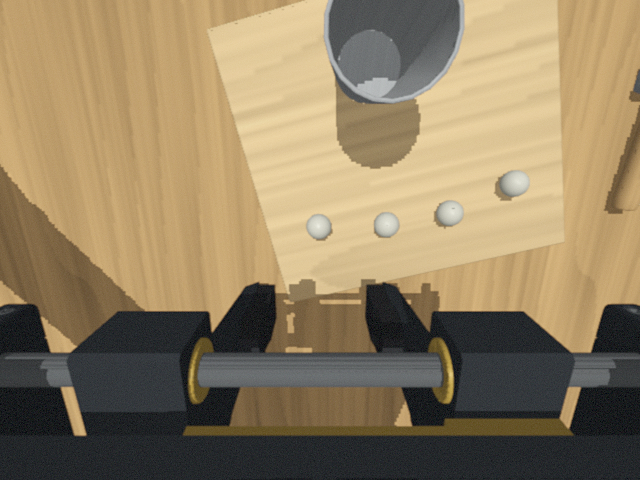

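The wrist view shows the cup empty at (385,50) and the balls at (319,226), (386,224), (449,213) and (514,183). I'll fit spheres to get exact positions.

```bash
python3 - <<'E'
from balls import *
from scipy.optimize import least_squares
w=cam('wrist');C=cloud(w)
for b in [(.4865,-.35),(.5437,-.3517),(.597,-.34),(.65,-.314)]:
    m=(np.hypot(C[...,0]-b[0],C[...,1]-b[1])<.018)&(C[...,2]>.021)&(C[...,2]<.045)
    P=C[m];f=lambda c:np.linalg.norm(P-c,axis=1)-.011
    z=least_squares(f,[*b,.027],loss='soft_l1',f_scale=.001);print(len(P),z.x.round(4),np.abs(f(z.x)).mean().round(4))
E
```

```text
499 [ 0.4863 -0.3538  0.0266] 0.0004
518 [ 0.5446 -0.3524  0.0267] 0.0004
560 [ 0.5978 -0.3423  0.0266] 0.0004
640 [ 0.648  -0.3176  0.0266] 0.0004
```

```bash
cat >> balls.py <<'E'
B=np.array([[.4863,-.3538],[.5446,-.3524],[.5978,-.3423],[.648,-.3176]])
J=np.array([.525,.009])
def cycle(i):
    """up-over ball -> grasp -> up -> jar -> down into jar -> up ; chained numbers"""
    b=B[i]
    plan([([*b,.10],RD),([*b,.0385],RD),([*b,.20],RD),([*J,.20],RD),([*J,.105],RD),([*J,.20],RD)])
E
python3 - <<'E'
from balls import *
for k in range(3): print(r.get_state()['tool_pos'].round(4))
cycle(0)
E
```

```text
[ 0.488  -0.3527  0.1461]
[ 0.488  -0.3527  0.1461]
[ 0.488  -0.3527  0.1461]
dp [-1.1 -0.5 77.1] twist [-0.015 -0.001 -0.   ]
dp [ 0.   0.  61.5] twist [0. 0. 0.]
dp [   0.     0.  -161.5] twist [0. 0. 0.]
dp [362.8  38.7   0. ] twist [0. 0. 0.]
dp [ 0.  0. 95.] twist [0. 0. 0.]
dp [  0.   0. -95.] twist [0. 0. 0.]
```

>>> {"name": "step_arm", "arguments": {"motion": [{"dp":[-1,0,50],"twist":[-0.015,0,0],"hand":0},{"dp":[-1,0,100],"twist":[-0.015,0,0],"hand":0},{"dp":[-1,0,130],"twist":[-0.015,0,0],"hand":0},{"dp":[-1,-0.5,138.5],"twist":[-0.015,0,0],"hand":0},{"dp":[-1,-0.5,138.5],"twist":[-0.015,0,0],"hand":0}]}}

```text
clock: 23.9
tool_pos: [0.487, -0.3548, 0.0089]
eef_rot: [0.708, 0.706, 0.001, 0.001]
contact_force: [0.7, -0.3, 0.7]
opening: 0.502
finger_force: 0.0
```

>>> {"name": "step_arm", "arguments": {"motion": [{"dp":[0,0,0],"twist":[0,0,0],"hand":-1},{"dp":[0,0,0],"twist":[0,0,0],"hand":-1},{"dp":[0,0,0],"twist":[0,0,0],"hand":-1},{"dp":[0,0,0],"twist":[0,0,0],"hand":-1}], "force": 12}}

```text
clock: 24.4
tool_pos: [0.4876, -0.3561, 0.01]
eef_rot: [0.708, 0.706, 0.001, 0.003]
contact_force: [0.3, 0.3, 3.6]
opening: 0.237
finger_force: 12.0
```

>>> {"name": "step_arm", "arguments": {"motion": [{"dp":[0,0,-40],"twist":[0,0,0],"hand":-1},{"dp":[0,0,-90],"twist":[0,0,0],"hand":-1},{"dp":[0,0,-140],"twist":[0,0,0],"hand":-1},{"dp":[0,0,-161],"twist":[0,0,0],"hand":-1}]}}

```text
clock: 24.9
tool_pos: [0.4875, -0.3561, 0.1733]
eef_rot: [0.708, 0.706, 0.002, 0.004]
contact_force: [-0.2, -0.7, 0.1]
opening: 0.235
finger_force: 12.0
```

```bash
python3 - <<'E'
from balls import *
q,p,Q=now();print(q.round(2),p)
plan([([*J,.20],RD),([*J,.105],RD)])
E
```

```text
[ 0.73  0.73 -0.3   1.69  0.3   0.75  0.28] [ 0.48749548 -0.35605295  0.17333083]
dp [365.2  36.1   3.2] twist [ 0.008  0.004 -0.004]
dp [ 0.  0. 95.] twist [0. 0. 0.]
```

>>> {"name": "step_arm", "arguments": {"motion": [{"dp":[60,6,0],"twist":[0,0,0],"hand":-1},{"dp":[120,12,0],"twist":[0,0,0],"hand":-1},{"dp":[180,18,0],"twist":[0,0,0],"hand":-1},{"dp":[240,24,2],"twist":[0,0,0],"hand":-1},{"dp":[300,30,3],"twist":[0.008,0.004,-0.004],"hand":-1}]}}

```text
clock: 25.52
tool_pos: [0.5172, -0.0537, 0.1669]
eef_rot: [0.707, 0.707, -0.001, -0.002]
contact_force: [1.0, -0.4, 0.1]
opening: 0.238
finger_force: 12.0
```

>>> {"name": "step_arm", "arguments": {"motion": [{"dp":[50,5,0],"twist":[0,0,0],"hand":-1},{"dp":[65,6,0],"twist":[0,0,0],"hand":-1},{"dp":[65,6,0],"twist":[0,0,0],"hand":-1}]}}

```text
clock: 25.9
tool_pos: [0.5233, 0.0098, 0.167]
eef_rot: [0.706, 0.708, -0.001, -0.002]
contact_force: [0.2, -1.1, 0.1]
opening: 0.236
finger_force: 12.0
```

```bash
python3 - <<'E'
from balls import *
q,p,Q=now();print(q.round(2),p)
s=cam('top');C=cloud(s);print(rim(C,(.525,.009),.075,.113,.125))
plan([([*J,.20],RD),([*J,.105],RD)])
E
```

```text
[ 0.03  0.65 -0.22  1.93  0.24  0.59 -0.34] [0.52332138 0.00975912 0.16697294]Traceback (most recent call last):
  File "<stdin>", line 3, in <module>
  File "h.py", line 28, in rim
    P=C[m]; hull=cv2.convexHull((P[:,:2]).astype(np.float32))[:,0]
                 ~~~~~~~~~~~~~~~~~~~~~~~~~~~~~~~~~~~~~~~~~~~~^^^^^
TypeError: 'NoneType' object is not subscriptable
```

```bash
cat >> balls.py <<'E'
def jar():
    s=cam('scene');C=cloud(s)
    m=(C[...,2]>.114)&(C[...,2]<.124)&(np.hypot(C[...,0]-.525,C[...,1]-.009)<.11)&(s['pixels'].min(-1)>120)
    print('jar',rim(C[m],(.525,.009),.12,.11,.13))
E
python3 - <<'E'
from balls import *
jar()
plan([([*J,.20],RD),([*J,.105],RD)])
E
```

```text
jar (435, array([0.5251, 0.0081, 0.0559]), array([0.5431, 0.0033]), 0.1196)
dp [ 2.   1.8 -2.1] twist [-0.004 -0.001 -0.002]
dp [ 0.  0. 95.] twist [0. 0. 0.]
```

>>> {"name": "step_arm", "arguments": {"motion": [{"dp":[2,2,45],"twist":[0,0,0],"hand":-1},{"dp":[2,2,93],"twist":[0,0,0],"hand":-1},{"dp":[2,2,93],"twist":[0,0,0],"hand":-0.2},{"dp":[2,2,93],"twist":[0,0,0],"hand":-0.2},{"dp":[2,2,93],"twist":[0,0,0],"hand":-0.2}]}}

```text
clock: 26.62
tool_pos: [0.5265, 0.0112, 0.0759]
eef_rot: [0.707, 0.707, 0.001, -0.001]
contact_force: [0.2, -0.6, 0.1]
opening: 0.399
finger_force: 0.0
```

>>> {"name": "step_arm", "arguments": {"motion": [{"dp":[0,0,-45],"twist":[0,0,0],"hand":-0.2},{"dp":[0,0,-95],"twist":[0,0,0],"hand":-0.2},{"dp":[-60,3,-95],"twist":[0,0,0],"hand":0},{"dp":[-120,6,-95],"twist":[0,0,0],"hand":0},{"dp":[-180,9,-95],"twist":[0,0,0],"hand":0}]}}

```text
clock: 27.25
tool_pos: [0.5352, -0.1707, 0.1707]
eef_rot: [0.707, 0.707, 0.0, -0.001]
contact_force: [0.4, -0.1, -0.1]
opening: 0.502
finger_force: 0.0
```

>>> {"name": "step_arm", "arguments": {"motion": [{"dp":[-60,3,0],"twist":[0,0,0],"hand":0},{"dp":[-120,7,0],"twist":[0,0,0],"hand":0},{"dp":[-181,11,20],"twist":[0,0,0],"hand":0},{"dp":[-181,11,40],"twist":[0,0,0],"hand":0},{"dp":[-181,11,40],"twist":[0,0,0],"hand":0}]}}

```text
clock: 27.88
tool_pos: [0.5443, -0.3498, 0.1281]
eef_rot: [0.707, 0.707, -0.001, -0.003]
contact_force: [0.2, 0.5, -0.3]
opening: 0.498
finger_force: 0.0
```

```bash
cat >> balls.py <<'E'
def refit(bs):
    w=cam('wrist');C=cloud(w);o=[]
    for b in bs:
        m=(np.hypot(C[...,0]-b[0],C[...,1]-b[1])<.018)&(C[...,2]>.021)&(C[...,2]<.045)
        P=C[m]
        if len(P)<50: print('none',b);continue
        f=lambda c:np.linalg.norm(P-c,axis=1)-.011
        z=least_squares(f,[*b,.027],loss='soft_l1',f_scale=.001);print(len(P),z.x.round(4))
E
python3 - <<'E'
from balls import *
q,p,Q=now();print(q.round(2),p)
refit(B[1:]);
plan([([*B[1],.0385],RD),([*B[1],.20],RD),([*J,.20],RD)])
s=cam('top');save(s,'t4.png',(280,200,370,290),6);find('top',s,'ball0',10)
E
```

```text
[ 0.65  0.85 -0.29  1.57  0.31  0.77  0.23] [ 0.54434653 -0.34984544  0.12810131]
563 [ 0.5445 -0.3524  0.0267]
591 [ 0.5978 -0.3424  0.0267]
664 [ 0.648  -0.3176  0.0267]
dp [ -3.8  -0.5 121.6] twist [-0.003 -0.003  0.001]
dp [   0.     0.  -161.5] twist [0. 0. 0.]
dp [361.4 -19.6   0. ] twist [0. 0. 0.]
top ball0 0.64 world [ 0.5051 -0.0151  0.0314] px 334 257
top ball0 0.53 world [0.4924 0.0092 0.0302] px 323 263
top ball0 0.53 world [ 0.6475 -0.3148  0.0352] px 473 192
top ball0 0.48 world [0.533  0.0362 0.0254] px 310 245
top ball0 0.44 world [ 0.5474 -0.0186  0.0296] px 336 238
top ball0 0.42 world [ 0.5998 -0.3384  0.0413] px 485 213
```

>>> {"name": "step_arm", "arguments": {"motion": [{"dp":[-3,0,50],"twist":[0,0,0],"hand":0},{"dp":[-3,0,100],"twist":[0,0,0],"hand":0},{"dp":[-3,-0.5,119],"twist":[0,0,0],"hand":0},{"dp":[-3,-0.5,121],"twist":[0,0,0],"hand":0},{"dp":[-3,-0.5,121],"twist":[0,0,0],"hand":-1}]}}

```text
clock: 28.65
tool_pos: [0.546, -0.3525, 0.009]
eef_rot: [0.707, 0.707, 0.0, -0.001]
contact_force: [1.1, 0.1, 0.2]
opening: 0.413
finger_force: 0.0
```

>>> {"name": "step_arm", "arguments": {"motion": [{"dp":[0,0,0],"twist":[0,0,0],"hand":-1},{"dp":[0,0,0],"twist":[0,0,0],"hand":-1},{"dp":[0,0,0],"twist":[0,0,0],"hand":-1},{"dp":[0,0,-50],"twist":[0,0,0],"hand":-1},{"dp":[0,0,-110],"twist":[0,0,0],"hand":-1}]}}

```text
clock: 29.28
tool_pos: [0.5438, -0.3518, 0.117]
eef_rot: [0.707, 0.707, -0.001, -0.004]
contact_force: [0.5, -0.6, -0.3]
opening: 0.236
finger_force: 12.0
```

>>> {"name": "step_arm", "arguments": {"motion": [{"dp":[0,0,-51],"twist":[0,0,0],"hand":-1},{"dp":[60,-3,-51],"twist":[0,0,0],"hand":-1},{"dp":[120,-6,-51],"twist":[0,0,0],"hand":-1},{"dp":[180,-9,-51],"twist":[0,0,0],"hand":-1},{"dp":[240,-12,-51],"twist":[0,0,0],"hand":-1}]}}

```text
clock: 29.9
tool_pos: [0.5326, -0.1107, 0.1688]
eef_rot: [0.707, 0.707, -0.0, -0.002]
contact_force: [0.5, -0.0, -0.8]
opening: 0.238
finger_force: 12.0
```

>>> {"name": "step_arm", "arguments": {"motion": [{"dp":[60,-3,0],"twist":[0,0,0],"hand":-1},{"dp":[121,-7.5,0],"twist":[0,0,0],"hand":-1},{"dp":[121,-7.5,0],"twist":[0,0,0],"hand":-1}]}}

```text
clock: 30.28
tool_pos: [0.525, 0.0158, 0.1693]
eef_rot: [0.703, 0.711, 0.001, -0.003]
contact_force: [0.4, -0.3, -0.4]
opening: 0.236
finger_force: 12.0
```

```bash
python3 - <<'E'
from balls import *
jar()
plan([([*J,.105],RD),([*J,.20],RD),([*B[2],.16],RD)])
E
```

```text
jar (461, array([0.5249, 0.0077, 0.0565]), array([0.5409, 0.0019]), 0.1197)
dp [-2.8  0.2 95.1] twist [-0.004 -0.003  0.006]
dp [  0.   0. -95.] twist [0. 0. 0.]
dp [-351.3   72.8   40. ] twist [0. 0. 0.]
```

>>> {"name": "step_arm", "arguments": {"motion": [{"dp":[-2,0,45],"twist":[0,0,0.006],"hand":-1},{"dp":[-2,0,94],"twist":[0,0,0.006],"hand":-1},{"dp":[-2,0,94],"twist":[0,0,0.006],"hand":-0.2},{"dp":[-2,0,94],"twist":[0,0,0.006],"hand":-0.2},{"dp":[-2,0,94],"twist":[0,0,0.006],"hand":-0.2}]}}

```text
clock: 30.95
tool_pos: [0.5266, 0.0063, 0.0769]
eef_rot: [0.709, 0.705, 0.001, -0.001]
contact_force: [0.0, -0.1, -0.2]
opening: 0.4
finger_force: 0.0
```

>>> {"name": "step_arm", "arguments": {"motion": [{"dp":[0,0,-45],"twist":[0,0,0],"hand":-0.2},{"dp":[0,0,-95],"twist":[0,0,0],"hand":-0.2},{"dp":[-58,12,-95],"twist":[0,0,0],"hand":0},{"dp":[-116,24,-95],"twist":[0,0,0],"hand":0},{"dp":[-174,36,-95],"twist":[0,0,0],"hand":0}]}}

```text
clock: 31.58
tool_pos: [0.5614, -0.1699, 0.1717]
eef_rot: [0.709, 0.705, 0.0, -0.001]
contact_force: [0.8, 1.0, 0.2]
opening: 0.501
finger_force: 0.0
```

>>> {"name": "step_arm", "arguments": {"motion": [{"dp":[-58,12,0],"twist":[0,0,0],"hand":0},{"dp":[-116,24,0],"twist":[0,0,0],"hand":0},{"dp":[-177,37,20],"twist":[0,0,0],"hand":0},{"dp":[-177,37,40],"twist":[0,0,0],"hand":0},{"dp":[-177,37,40],"twist":[0,0,0],"hand":0}]}}

```text
clock: 32.2
tool_pos: [0.5951, -0.3441, 0.1282]
eef_rot: [0.709, 0.705, -0.001, -0.004]
contact_force: [-0.1, 0.5, -0.3]
opening: 0.505
finger_force: 0.0
```

```bash
python3 - <<'E'
from balls import *
q,p,Q=now();print(q.round(2),p)
refit(B[2:]);
plan([([*B[2],.0385],RD),([*B[2],.20],RD),([*J,.20],RD)])
E
```

```text
[ 0.61  0.9  -0.3   1.43  0.31  0.87  0.2 ] [ 0.59507829 -0.34407456  0.12820538]
570 [ 0.5977 -0.3424  0.0267]
623 [ 0.6479 -0.3176  0.0267]
dp [  0.2   1.9 121.9] twist [-0.004 -0.004 -0.004]
dp [   0.     0.  -161.5] twist [0. 0. 0.]
dp [351.3 -72.8   0. ] twist [0. 0. 0.]
```

>>> {"name": "step_arm", "arguments": {"motion": [{"dp":[0,2,50],"twist":[0,0,0],"hand":0},{"dp":[0,2,100],"twist":[0,0,0],"hand":0},{"dp":[0,2,119],"twist":[0,0,0],"hand":0},{"dp":[0,2,121],"twist":[0,0,0],"hand":0},{"dp":[0,2,121],"twist":[0,0,0],"hand":-1}]}}

```text
clock: 32.88
tool_pos: [0.5997, -0.3448, 0.0102]
eef_rot: [0.709, 0.705, 0.0, -0.0]
contact_force: [0.3, -0.9, -0.2]
opening: 0.411
finger_force: 0.0
```

>>> {"name": "step_arm", "arguments": {"motion": [{"dp":[0,0,0],"twist":[0,0,0],"hand":-1},{"dp":[0,0,0],"twist":[0,0,0],"hand":-1},{"dp":[0,0,0],"twist":[0,0,0],"hand":-1},{"dp":[0,0,-50],"twist":[0,0,0],"hand":-1},{"dp":[0,0,-110],"twist":[0,0,0],"hand":-1}]}}

```text
clock: 33.5
tool_pos: [0.5971, -0.3443, 0.1177]
eef_rot: [0.709, 0.705, -0.001, -0.004]
contact_force: [1.2, -0.8, -0.7]
opening: 0.24
finger_force: 12.0
```

>>> {"name": "step_arm", "arguments": {"motion": [{"dp":[0,0,-51],"twist":[0,0,0],"hand":-1},{"dp":[58,-12,-51],"twist":[0,0,0],"hand":-1},{"dp":[116,-24,-51],"twist":[0,0,0],"hand":-1},{"dp":[174,-36,-51],"twist":[0,0,0],"hand":-1},{"dp":[232,-48,-51],"twist":[0,0,0],"hand":-1}]}}

```text
clock: 34.12
tool_pos: [0.5512, -0.1109, 0.1698]
eef_rot: [0.709, 0.705, -0.0, -0.002]
contact_force: [0.5, 0.7, -0.2]
opening: 0.239
finger_force: 12.0
```

>>> {"name": "step_arm", "arguments": {"motion": [{"dp":[58,-12,0],"twist":[0,0,0],"hand":-1},{"dp":[119,-25,0],"twist":[0,0,0],"hand":-1},{"dp":[119,-25,0],"twist":[0,0,0],"hand":-1}]}}

```text
clock: 34.5
tool_pos: [0.5264, 0.0135, 0.1704]
eef_rot: [0.705, 0.709, 0.001, -0.004]
contact_force: [0.4, -1.2, 0.7]
opening: 0.24
finger_force: 12.0
```

```bash
python3 - <<'E'
from balls import *
jar()
plan([([*J,.105],RD),([*J,.20],RD),([*B[3],.16],RD)])
E
```

```text
jar (462, array([0.5251, 0.0075, 0.0565]), array([0.542 , 0.0025]), 0.1196)
dp [-0.7 -1.7 96.2] twist [-0.004 -0.003  0.   ]
dp [  0.   0. -95.] twist [0. 0. 0.]
dp [-326.6  123.    40. ] twist [0. 0. 0.]
```

>>> {"name": "step_arm", "arguments": {"motion": [{"dp":[-1,-1,45],"twist":[0,0,0],"hand":-1},{"dp":[-1,-1,94],"twist":[0,0,0],"hand":-1},{"dp":[-1,-1,94],"twist":[0,0,0],"hand":-0.2},{"dp":[-1,-1,94],"twist":[0,0,0],"hand":-0.2},{"dp":[-1,-1,94],"twist":[0,0,0],"hand":-0.2}]}}

```text
clock: 35.17
tool_pos: [0.5276, 0.0052, 0.0779]
eef_rot: [0.709, 0.705, 0.001, -0.001]
contact_force: [1.1, 0.1, 0.7]
opening: 0.398
finger_force: 0.0
```

>>> {"name": "step_arm", "arguments": {"motion": [{"dp":[0,0,-45],"twist":[0,0,0],"hand":-0.2},{"dp":[0,0,-95],"twist":[0,0,0],"hand":-0.2},{"dp":[-54,20,-95],"twist":[0,0,0],"hand":0},{"dp":[-108,41,-95],"twist":[0,0,0],"hand":0},{"dp":[-162,61,-95],"twist":[0,0,0],"hand":0}]}}

```text
clock: 35.8
tool_pos: [0.5878, -0.159, 0.1728]
eef_rot: [0.709, 0.705, 0.001, -0.001]
contact_force: [1.4, 0.1, -0.3]
opening: 0.497
finger_force: 0.0
```

>>> {"name": "step_arm", "arguments": {"motion": [{"dp":[-54,20,0],"twist":[0,0,0],"hand":0},{"dp":[-108,41,0],"twist":[0,0,0],"hand":0},{"dp":[-164,62,20],"twist":[0,0,0],"hand":0},{"dp":[-164,62,40],"twist":[0,0,0],"hand":0},{"dp":[-164,62,40],"twist":[0,0,0],"hand":0}]}}

```text
clock: 36.42
tool_pos: [0.6461, -0.3202, 0.129]
eef_rot: [0.709, 0.705, -0.001, -0.004]
contact_force: [-0.0, 0.9, 0.3]
opening: 0.501
finger_force: 0.0
```

```bash
python3 - <<'E'
from balls import *
q,p,Q=now();print(q.round(2),p)
refit(B[3:]);
plan([([*B[3],.0385],RD),([*B[3],.20],RD),([*J,.20],RD)])
E
```

```text
[ 0.54  0.95 -0.31  1.3   0.31  0.95  0.16] [ 0.6461493  -0.32015708  0.12895623]
567 [ 0.648  -0.3176  0.0267]
dp [  1.1   1.2 122.8] twist [-0.004 -0.004 -0.004]
dp [   0.     0.  -161.5] twist [0. 0. 0.]
dp [ 326.6 -123.     0. ] twist [0. 0. 0.]
```

>>> {"name": "step_arm", "arguments": {"motion": [{"dp":[1,1,50],"twist":[0,0,0],"hand":0},{"dp":[1,1,100],"twist":[0,0,0],"hand":0},{"dp":[1,1,120],"twist":[0,0,0],"hand":0},{"dp":[1,1,122],"twist":[0,0,0],"hand":0},{"dp":[1,1,122],"twist":[0,0,0],"hand":-1}]}}

```text
clock: 37.1
tool_pos: [0.6499, -0.3201, 0.0102]
eef_rot: [0.709, 0.705, 0.0, -0.0]
contact_force: [-1.1, 0.5, 0.2]
opening: 0.409
finger_force: 0.0
```

>>> {"name": "step_arm", "arguments": {"motion": [{"dp":[0,0,0],"twist":[0,0,0],"hand":-1},{"dp":[0,0,0],"twist":[0,0,0],"hand":-1},{"dp":[0,0,0],"twist":[0,0,0],"hand":-1},{"dp":[0,0,-50],"twist":[0,0,0],"hand":-1},{"dp":[0,0,-110],"twist":[0,0,0],"hand":-1}]}}

```text
clock: 37.72
tool_pos: [0.6472, -0.3197, 0.1174]
eef_rot: [0.709, 0.705, -0.001, -0.004]
contact_force: [1.3, -0.5, 0.1]
opening: 0.239
finger_force: 12.0
```

>>> {"name": "step_arm", "arguments": {"motion": [{"dp":[0,0,-51],"twist":[0,0,0],"hand":-1},{"dp":[54,-20,-51],"twist":[0,0,0],"hand":-1},{"dp":[108,-41,-51],"twist":[0,0,0],"hand":-1},{"dp":[162,-61,-51],"twist":[0,0,0],"hand":-1},{"dp":[216,-81,-51],"twist":[0,0,0],"hand":-1}]}}

```text
clock: 38.35
tool_pos: [0.568, -0.1021, 0.1698]
eef_rot: [0.709, 0.705, -0.0, -0.002]
contact_force: [0.9, 1.2, -0.3]
opening: 0.239
finger_force: 12.0
```

>>> {"name": "step_arm", "arguments": {"motion": [{"dp":[54,-20,0],"twist":[0,0,0],"hand":-1},{"dp":[110,-42,0],"twist":[0,0,0],"hand":-1},{"dp":[110,-42,0],"twist":[0,0,0],"hand":-1}]}}

```text
clock: 38.72
tool_pos: [0.5257, 0.0127, 0.1704]
eef_rot: [0.705, 0.709, 0.0, -0.004]
contact_force: [1.0, -0.3, 0.2]
opening: 0.238
finger_force: 12.0
```

```bash
python3 - <<'E'
from balls import *
jar()
plan([([*J,.105],RD),([*J,.24],RD)])
E
```

```text
jar (443, array([0.5241, 0.0071, 0.0569]), array([0.5415, 0.0023]), 0.1195)
dp [-0.3 -1.5 96.3] twist [-0.004 -0.003 -0.   ]
dp [   0.    0. -135.] twist [0. 0. 0.]
```

>>> {"name": "step_arm", "arguments": {"motion": [{"dp":[0,-1,45],"twist":[0,0,0],"hand":-1},{"dp":[0,-1,94],"twist":[0,0,0],"hand":-1},{"dp":[0,-1,94],"twist":[0,0,0],"hand":-0.2},{"dp":[0,-1,94],"twist":[0,0,0],"hand":-0.2},{"dp":[0,-1,94],"twist":[0,0,0],"hand":-0.2}]}}

```text
clock: 39.4
tool_pos: [0.5277, 0.0063, 0.0779]
eef_rot: [0.709, 0.705, 0.001, -0.001]
contact_force: [0.2, -0.3, -1.0]
opening: 0.401
finger_force: 0.0
```

>>> {"name": "step_arm", "arguments": {"motion": [{"dp":[0,0,-45],"twist":[0,0,0],"hand":-0.2},{"dp":[0,0,-95],"twist":[0,0,0],"hand":-0.2},{"dp":[50,5,-95],"twist":[0,0,0],"hand":1},{"dp":[110,11,-95],"twist":[0,0,0],"hand":1},{"dp":[170,17,-95],"twist":[0,0,0],"hand":1}]}}

```text
clock: 40.02
tool_pos: [0.5455, 0.1778, 0.1736]
eef_rot: [0.71, 0.705, 0.001, -0.001]
contact_force: [2.3, -0.8, -0.0]
opening: 0.721
finger_force: 0.0
```

>>> {"name": "step_arm", "arguments": {"motion": [{"dp":[40,4,0],"twist":[0,0,0],"hand":1},{"dp":[70,7,0],"twist":[0,0,0],"hand":1},{"dp":[70,7,0],"twist":[0,0,0],"hand":1}]}}

```text
clock: 40.4
tool_pos: [0.5518, 0.2498, 0.1732]
eef_rot: [0.708, 0.707, 0.002, -0.002]
contact_force: [-0.5, -1.0, 0.4]
opening: 1.001
finger_force: 0.0
```

```bash
python3 - <<'E'
from balls import *
q,p,Q=now();print(q.round(2),p)
s=cam('top');C=cloud(s);print('jar',rim(C,(.525,.009),.085,.113,.127),'cup',rim(C,(.5275,-.2267),.05,.108,.125))
save(s,'t5.png',(250,150,540,320),2.6);find('top',s,'ball0',12)
w=cam('wrist');C=cloud(w);print('lid',rim(C,(.5555,.312),.08,.034,.045),'plug',rim(C,(.5555,.312),.08,.048,.06))
save(w,'w5.png')
E
```

```text
[-0.36  0.73 -0.25  1.68  0.23  0.75 -0.72] [0.55181501 0.24976578 0.1731763 ]
jar (829, array([0.5251, 0.009 , 0.0557]), array([0.5235, 0.0089]), 0.1197) cup (185, array([ 0.5279, -0.2259,  0.0353]), array([ 0.5298, -0.2298]), 0.1151)
top ball0 0.61 world [0.5248 0.0207 0.0264] px 318 248
top ball0 0.61 world [ 0.525  -0.0141  0.0348] px 334 248
top ball0 0.53 world [0.49   0.01   0.0293] px 322 264
top ball0 0.49 world [0.508  0.0034 0.0405] px 325 256
top ball0 0.43 world [ 0.5304 -0.2405  0.0574] px 442 245
top ball0 0.42 world [0.5463 0.0279 0.0261] px 314 239
top ball0 0.42 world [ 0.5061 -0.0137  0.0325] px 333 257
lid (8100, array([0.5543, 0.311 , 0.0581]), array([0.5544, 0.315 ]), 0.0397) plug (5897, array([0.5542, 0.3107, 0.035 ]), array([0.5543, 0.3119]), 0.0517)
```

View pics/t5.png

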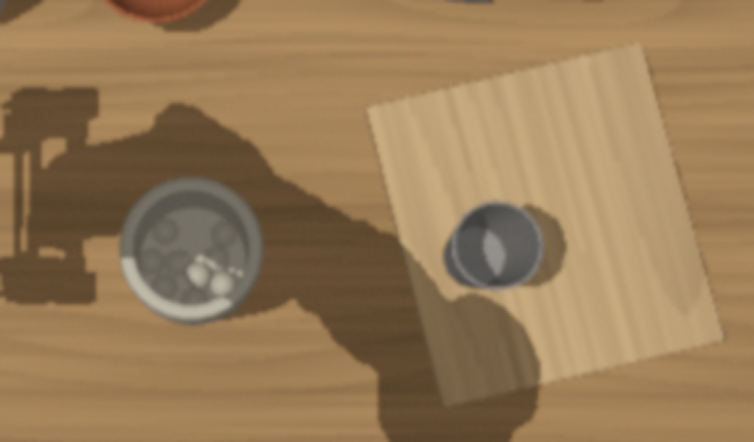

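View pics/w5.png

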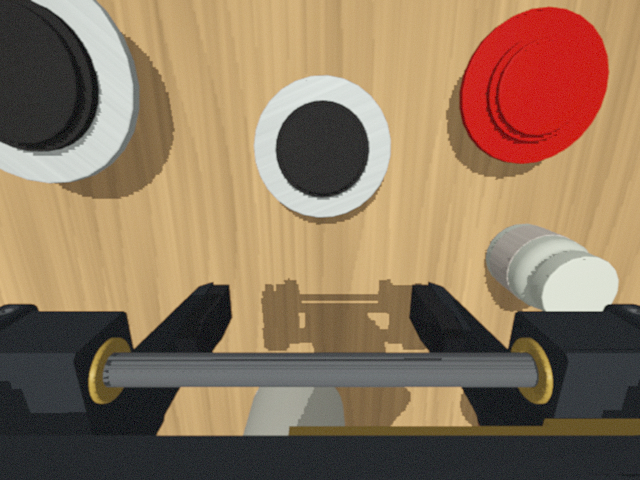

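All balls are in the jar. The cup stands empty on the board, and the lid sits at (322,147) in the wrist view. Plan for the lid:
1. Grip the plug from above and rest the lid, still inverted, on the jar mouth, offset so the flange overhangs.
2. Regrip the flange edge from the side and roll it over.
3. Set it on the jar and finish with a knob grip.

First I'll check which side poses allow the half-turn.

```bash
cat > t3.py <<'E'
from ik import *
from t0 import *
J=np.array([.525,.009,.124])
def yup(a,s,t=0):
    d=np.array(dirv(a,t));y=s*(np.array([0,0,1])-d*d[2]);return Rz_x(d,np.cross(y,d))
if __name__=='__main__':
    for az in (-130,-110,-90,-75,-60,60,75,90):
        d=np.array(dirv(az));g=J-d*.080   # grasp point (pads) 80 mm back from jar centre
        best=None
        for s in (1,-1):
            for q in feas(g,yup(az,s),24,3):
                m=min(abs(q[6])-.54,2.6-abs(q[6]),*(q-LO)[:6],*(HI-q)[:6])
                if best is None or m>best[0]: best=(m,s,q.round(2).tolist())
        print(az,best)
E
python3 t3.py
```

```text
-130 None
-110 (np.float64(0.32250445677981987), 1, [-0.92, 1.7, 1.04, 1.12, 0.05, 1.7, -2.11])
-90 (np.float64(0.32540192656074796), 1, [-1.17, 1.69, 1.04, 1.49, 0.11, 1.25, -2.14])
-75 (np.float64(0.30271374903718296), 1, [-1.33, 1.72, 1.03, 1.76, 0.18, 0.89, -2.23])
-60 (np.float64(0.1965232695709791), 1, [-1.49, 1.82, 1.07, 2.03, 0.19, 0.48, -2.29])
60 (np.float64(0.17931193053016115), 1, [1.39, 1.8, -1.23, 2.0, -0.13, 0.41, 2.1])
75 (np.float64(0.30362851684567915), -1, [1.22, 1.66, -1.11, 1.74, -0.26, 0.83, -0.96])
90 (np.float64(0.3913480966028241), -1, [1.02, 1.58, -0.98, 1.47, -0.31, 1.21, -0.93])
```

```bash
python3 - <<'E'
from balls import *
w=cam('wrist');C=cloud(w);print('lid',rim(C,(.5543,.311),.08,.036,.045),'plug',rim(C,(.5543,.311),.08,.048,.06))
q,p,Q=now();print(p)
plan([([.5543,.311,.062+.04],RD),([.5543,.311,.062],RD),([.5543,.311,.062+.14],RD),([J[0],J[1]+.015,.202+.03],RD),([J[0],J[1]+.015,.062+.093],RD)])
E
```

```text
lid (8176, array([0.5543, 0.3108, 0.0581]), array([0.5544, 0.3151]), 0.0398) plug (5938, array([0.5549, 0.3087, 0.0372]), array([0.5543, 0.3119]), 0.0517)
[0.55222222 0.24389651 0.17198718]
dp [ 67.    1.8 101. ] twist [-0.003 -0.001 -0.008]
dp [ 0.  0. 40.] twist [0. 0. 0.]
dp [   0.    0. -140.] twist [0. 0. 0.]
dp [-287.   -29.3  -30. ] twist [0. 0. 0.]
dp [ 0.  0. 77.] twist [0. 0. 0.]
```

>>> {"name": "step_arm", "arguments": {"motion": [{"dp":[40,1,40],"twist":[0,0,-0.008],"hand":1},{"dp":[67,2,80],"twist":[0,0,-0.008],"hand":1},{"dp":[67,2,101],"twist":[0,0,-0.008],"hand":1},{"dp":[67,2,101],"twist":[0,0,-0.008],"hand":1}]}}

```text
clock: 41.1
tool_pos: [0.5531, 0.3111, 0.0691]
eef_rot: [0.707, 0.707, -0.003, -0.002]
contact_force: [0.2, -0.1, -0.4]
opening: 0.998
finger_force: 0.0
```

```bash
python3 - <<'E'
from balls import *
for i in range(3): w=cam('wrist')
q,p,Q=now();print(p)
C=cloud(w);print('plug',rim(C,(.5543,.311),.08,.048,.06))
plan([([.5543,.311,.062],RD)])
E
```

```text
[0.55508928 0.3124889  0.07190714]
plug (10383, array([0.5542, 0.3107, 0.0353]), array([0.5543, 0.313 ]), 0.0517)
dp [-1.6 -0.7 40.9] twist [-0.002 -0.003  0.   ]
```

>>> {"name": "step_arm", "arguments": {"motion": [{"dp":[-1,-0.5,20],"twist":[0,0,0],"hand":1},{"dp":[-1.5,-0.5,36],"twist":[0,0,0],"hand":1},{"dp":[-1.5,-0.5,41],"twist":[0,0,0],"hand":1},{"dp":[-1.5,-0.5,41],"twist":[0,0,0],"hand":1},{"dp":[-1.5,-0.5,41],"twist":[0,0,0],"hand":1}]}}

```text
clock: 41.88
tool_pos: [0.5537, 0.3122, 0.0302]
eef_rot: [0.706, 0.708, 0.0, -0.002]
contact_force: [0.7, -0.5, 1.8]
opening: 0.994
finger_force: 0.9
```

>>> {"name": "step_arm", "arguments": {"motion": [{"dp":[0,0,0],"twist":[0,0,0],"hand":-1},{"dp":[0,0,0],"twist":[0,0,0],"hand":-1},{"dp":[0,0,0],"twist":[0,0,0],"hand":-1},{"dp":[0,0,0],"twist":[0,0,0],"hand":-1}], "force": 35}}

```text
clock: 42.38
tool_pos: [0.5538, 0.3124, 0.0301]
eef_rot: [0.706, 0.708, 0.0, -0.002]
contact_force: [0.5, 0.1, 5.3]
opening: 0.868
finger_force: 35.8
```

>>> {"name": "step_arm", "arguments": {"motion": [{"dp":[0,0,-10],"twist":[0,0,0],"hand":-1},{"dp":[0,0,-25],"twist":[0,0,0],"hand":-1},{"dp":[0,0,-25],"twist":[0,0,0],"hand":-1}]}}

```text
clock: 42.75
tool_pos: [0.5539, 0.3127, 0.056]
eef_rot: [0.706, 0.708, 0.001, -0.002]
contact_force: [-0.1, 0.2, -2.0]
opening: 0.869
finger_force: 35.0
```

```bash
cat > lid.py <<'E'
from balls import *
def flange(n,c,rad=.09,zlo=.03):
    s=cam(n);C=cloud(s);px=s['pixels'].astype(int)
    m=(np.hypot(C[...,0]-c[0],C[...,1]-c[1])<rad)&(C[...,2]>zlo)&(px.min(-1)>95)&(px.max(-1)-px.min(-1)<40)
    P=C[m]
    if len(P)<50: print(n,'few',len(P));return
    z=np.median(P[:,2]);k=P[abs(P[:,2]-z)<.02]
    A=np.c_[k[:,:2],np.ones(len(k))];w=np.ones(len(k),bool)
    for _ in range(5):
        x=np.linalg.lstsq(A[w],k[w,2],rcond=None)[0];w=abs(A@x-k[:,2])<.003
    kk=k[w];(cx,cy),rr=cv2.minEnclosingCircle(kk[:,:2].astype(np.float32))
    print(n,len(kk),'plane slope',x[:2].round(3),'z@c',round(float(A[w].mean(0)@x),4),'circle',round(cx,4),round(cy,4),round(rr,4),'mean',kk.mean(0).round(4))
E
python3 - <<'E'
from lid import *
q,p,Q=now();print(p,r.get_state()['opening'])
flange('wrist',(.5543,.311));flange('scene',(.5543,.311))
E
```

```text
[0.55390746 0.31265701 0.05597698] 0.8694618276639005
wrist 12835 plane slope [-0.     0.001] z@c 0.0656 circle 0.5548 0.311 0.0584 mean [0.5546 0.3388 0.0656]
scene 433 plane slope [-0.006 -0.005] z@c 0.0656 circle 0.5562 0.3128 0.0589 mean [0.5613 0.2905 0.0656]
```

>>> {"name": "step_arm", "arguments": {"motion": [{"dp":[0,0,-50],"twist":[0,0,0],"hand":-1},{"dp":[0,0,-100],"twist":[0,0,0],"hand":-1},{"dp":[-20,-2,-150],"twist":[0,0,0],"hand":-1},{"dp":[-70,-7,-150],"twist":[0,0,0],"hand":-1},{"dp":[-120,-12,-150],"twist":[0,0,0],"hand":-1}]}}

```text
clock: 43.48
tool_pos: [0.5418, 0.1904, 0.2047]
eef_rot: [0.706, 0.708, -0.0, -0.002]
contact_force: [1.0, -1.6, -2.8]
opening: 0.866
finger_force: 35.1
```

>>> {"name": "step_arm", "arguments": {"motion": [{"dp":[-50,-5,0],"twist":[0,0,0],"hand":-1},{"dp":[-100,-11,0],"twist":[0,0,0],"hand":-1},{"dp":[-145,-16,0],"twist":[0,0,0],"hand":-1},{"dp":[-167,-18,0],"twist":[0,0,0],"hand":-1},{"dp":[-167,-18,0],"twist":[0,0,0],"hand":-1}]}}

```text
clock: 44.1
tool_pos: [0.5239, 0.0223, 0.2037]
eef_rot: [0.708, 0.707, -0.001, -0.002]
contact_force: [0.3, 0.1, -3.2]
opening: 0.87
finger_force: 35.1
```

```bash
python3 - <<'E'
from lid import *
jar();jar()
flange('wrist',(.525,.024),zlo=.17);q,p,Q=now();print(q.round(2),p,r.get_state()['opening'])
t=np.array([.524,.0255,.125]);print((Q.T@(t-p)*1000).round(1),R.from_matrix(Q.T@RD).as_rotvec().round(3))
E
```

```text
jar (399, array([0.5248, 0.0089, 0.0555]), array([0.5489, 0.0058]), 0.1196)
jar (387, array([0.5253, 0.0076, 0.056 ]), array([0.5485, 0.0051]), 0.1197)
wrist 12838 plane slope [-0.002  0.001] z@c 0.2136 circle 0.5249 0.0246 0.0582 mean [0.5252 0.0523 0.2136]
[ 0.05  0.6  -0.29  1.89  0.25  0.69 -0.39] [0.52467096 0.02667509 0.20402176] 0.8680062344091173
[-1.5 -0.4 79. ] [-0.003 -0.004  0.005]
```

>>> {"name": "step_arm", "arguments": {"motion": [{"dp":[-1,0,30],"twist":[0,-0.002,0],"hand":-1},{"dp":[-1,0,60],"twist":[0,-0.002,0],"hand":-1},{"dp":[-1,0,76],"twist":[0,-0.002,0],"hand":-1},{"dp":[-1,0,81],"twist":[0,-0.002,0],"hand":-1},{"dp":[-1,0,84],"twist":[0,-0.002,0],"hand":-1}]}}

```text
clock: 44.88
tool_pos: [0.5247, 0.0251, 0.1202]
eef_rot: [0.706, 0.709, -0.001, -0.001]
contact_force: [-0.4, -0.7, -3.6]
opening: 0.868
finger_force: 42.1
```

>>> {"name": "step_arm", "arguments": {"motion": [{"dp":[0,0,1],"twist":[0,0,0],"hand":-1},{"dp":[0,0,1],"twist":[0,0,0],"hand":-1}]}}

```text
clock: 45.12
tool_pos: [0.5246, 0.024, 0.1195]
eef_rot: [0.706, 0.708, -0.001, -0.001]
contact_force: [-0.4, -0.3, -2.9]
opening: 0.871
finger_force: 42.1
```

```bash
python3 - <<'E'
from lid import *
flange('wrist',(.525,.024),zlo=.1);q,p,Q=now();print(q.round(2),p,r.get_state()['contact_force'])
E
```

```text
wrist 12738 plane slope [-0.003  0.02 ] z@c 0.1297 circle 0.5254 0.0221 0.0582 mean [0.5252 0.0507 0.1297]
[ 0.    0.73 -0.22  1.96  0.32  0.49 -0.45] [0.52456823 0.0239523  0.11948555] [-0.31633113 -0.52510012 -1.88478265]
```

>>> {"name": "step_arm", "arguments": {"motion": [{"dp":[0,0,1],"twist":[0,0,0],"hand":-1},{"dp":[0,0,1],"twist":[0,0,0],"hand":1},{"dp":[0,0,1],"twist":[0,0,0],"hand":1},{"dp":[0,0,1],"twist":[0,0,0],"hand":1},{"dp":[0,0,1],"twist":[0,0,0],"hand":1}]}}

```text
clock: 45.8
tool_pos: [0.5244, 0.0238, 0.1182]
eef_rot: [0.706, 0.708, -0.001, -0.001]
contact_force: [-0.0, 0.3, 0.5]
opening: 0.998
finger_force: 0.4
```

>>> {"name": "step_arm", "arguments": {"motion": [{"dp":[0,0,-30],"twist":[0,0,0],"hand":1},{"dp":[0,0,-80],"twist":[0,0,0],"hand":1},{"dp":[60,10,-100],"twist":[0,0,0],"hand":1},{"dp":[110,20,-130],"twist":[0,0,0],"hand":1},{"dp":[160,30,-130],"twist":[0,0,0],"hand":1}]}}

```text
clock: 46.42
tool_pos: [0.5559, 0.1862, 0.2507]
eef_rot: [0.706, 0.708, 0.001, -0.0]
contact_force: [1.0, 0.4, -0.6]
opening: 1.0
finger_force: 0.0
```

```bash
cat > side.py <<'E'
from lid import *
from t3 import yup
E
python3 - <<'E'
from side import *
flange('scene',(.525,.024),zlo=.1);flange('top',(.525,.024),zlo=.1);jar()
q0,p,Q=now();print(q0.round(2),p)
# lid-centre based side grasp: pre at 130 mm back
d=np.array(dirv(-90))
for back in (.075,.15,.2):
    q,e=ik(np.array([.525,.023,.124])-d*back,yup(-90,1),[-1.17,1.69,1.04,1.49,.11,1.25,-2.14],.003);print(back,q.round(2),round(e,5))
np.save('qs.npy',q)
path=jpath(q0,q);print(len(path),[fk(x)[0].round(2).tolist() for x in path[::3]]);rows(path,1)
E
```

```text
scene 720 plane slope [-0.02   0.036] z@c 0.1274 circle 0.5257 0.0172 0.0624 mean [0.5313 0.0225 0.1277]
top 1118 plane slope [0.003 0.007] z@c 0.1281 circle 0.5254 0.0209 0.0595 mean [0.5233 0.0221 0.1282]
jar (206, array([0.5235, 0.0162, 0.0615]), array([ 0.5382, -0.0225]), 0.12)
[-0.23  0.62 -0.29  1.66  0.21  0.89 -0.6 ] [0.55380422 0.18776106 0.24810724]
0.075 [-1.17  1.69  1.04  1.47  0.11  1.27 -2.14] 0.0
0.15 [-1.2   1.69  1.03  1.3   0.09  1.47 -2.12] 0.0
0.2 [-1.21  1.69  1.03  1.16  0.08  1.61 -2.11] 0.0
18 [[0.55, 0.18, 0.22], [0.54, 0.15, 0.14], [0.53, 0.12, 0.09], [0.53, 0.11, 0.08], [0.53, 0.11, 0.08], [0.53, 0.15, 0.11]]
[{"dp": [-9, -1, 30], "twist": [0.06, -0.07, 0.1], "hand": 1}, {"dp": [-18, -3, 57], "twist": [0.1, -0.14, 0.19], "hand": 1}, {"dp": [-27, -7, 83], "twist": [0.13, -0.23, 0.29], "hand": 1}, {"dp": [-37, -10, 105], "twist": [0.15, -0.32, 0.38], "hand": 1}, {"dp": [-47, -14, 124], "twist": [0.16, -0.41, 0.46], "hand": 1}]
[{"dp": [-2, 2, 19], "twist": [-0.01, -0.09, 0.09], "hand": 1}, {"dp": [-5, 4, 34], "twist": [-0.04, -0.18, 0.19], "hand": 1}, {"dp": [-8, 6, 45], "twist": [-0.09, -0.26, 0.28], "hand": 1}, {"dp": [-10, 8, 53], "twist": [-0.15, -0.34, 0.38], "hand": 1}, {"dp": [-12, 10, 57], "twist": [-0.22, -0.41, 0.47], "hand": 1}]
[{"dp": [0, 1, 1], "twist": [-0.08, -0.05, 0.1], "hand": 1}, {"dp": [0, 1, -2], "twist": [-0.17, -0.09, 0.21], "hand": 1}, {"dp": [-1, 1, -9], "twist": [-0.26, -0.12, 0.32], "hand": 1}, {"dp": [-2, -1, -20], "twist": [-0.36, -0.13, 0.43], "hand": 1}, {"dp": [-3, -6, -34], "twist": [-0.47, -0.13, 0.54], "hand": 1}]
[{"dp": [-5, 3, -17], "twist": [-0.1, 0.02, 0.12], "hand": 1}, {"dp": [-11, 4, -38], "twist": [-0.19, 0.05, 0.25], "hand": 1}, {"dp": [-20, 4, -62], "twist": [-0.27, 0.09, 0.38], "hand": 1}]
```

```bash
python3 - <<'E'
from side import *
q0,p,Q=now();d=np.array(dirv(-90));c=np.array([.525,.022,0])
qa,e=ik(c-d*.2+[0,0,.124],yup(-90,1),np.load('qs.npy'),.003)
qb=qa
for z in(.17,.22,.28): qb,e2=ik(c-d*.2+[0,0,z],yup(-90,1),qb,.003)
print(qb.round(2),e,e2)
qm,e3=ik([.54,.30,.32],RD,q0,.003);print(qm.round(2),e3)
path=jpath(q0,qm)+jpath(qm,qb);print(len(path),[fk(x)[0].round(2).tolist() for x in path[::2]]);rows(path,1);np.save('qb.npy',qb)
E
```

```text
[-1.24  1.49  1.11  1.29  0.21  1.59 -1.98] 4.1417805645607786e-08 4.4304445679891813e-07
[-0.42  0.62 -0.29  1.51  0.19  1.04 -0.76] 2.342524022918631e-06
19 [[0.55, 0.23, 0.26], [0.54, 0.3, 0.29], [0.54, 0.26, 0.23], [0.54, 0.22, 0.19], [0.54, 0.19, 0.16], [0.54, 0.16, 0.16], [0.54, 0.14, 0.17], [0.54, 0.14, 0.2], [0.54, 0.15, 0.24], [0.53, 0.19, 0.28]]
[{"dp": [37, -1, -13], "twist": [-0.0, -0.0, 0.0], "hand": 1}, {"dp": [75, -5, -27], "twist": [-0.0, -0.0, 0.01], "hand": 1}, {"dp": [112, -13, -41], "twist": [-0.0, -0.0, 0.01], "hand": 1}, {"dp": [93, -11, -9], "twist": [0.03, -0.09, 0.11], "hand": 1}, {"dp": [74, -10, 19], "twist": [0.06, -0.19, 0.2], "hand": 1}]
[{"dp": [-15, 5, 27], "twist": [0.01, -0.1, 0.09], "hand": 1}, {"dp": [-30, 9, 49], "twist": [0.0, -0.2, 0.19], "hand": 1}, {"dp": [-46, 12, 67], "twist": [-0.02, -0.3, 0.28], "hand": 1}, {"dp": [-61, 16, 80], "twist": [-0.05, -0.4, 0.37], "hand": 1}, {"dp": [-76, 19, 87], "twist": [-0.11, -0.5, 0.46], "hand": 1}]
[{"dp": [-8, 7, 8], "twist": [-0.06, -0.08, 0.1], "hand": 1}, {"dp": [-16, 14, 11], "twist": [-0.14, -0.16, 0.2], "hand": 1}, {"dp": [-25, 21, 9], "twist": [-0.22, -0.22, 0.31], "hand": 1}, {"dp": [-34, 25, 1], "twist": [-0.32, -0.27, 0.42], "hand": 1}, {"dp": [-42, 28, -12], "twist": [-0.42, -0.3, 0.53], "hand": 1}]
[{"dp": [-9, 11, -12], "twist": [-0.1, -0.02, 0.12], "hand": 1}, {"dp": [-21, 22, -30], "twist": [-0.2, -0.03, 0.25], "hand": 1}, {"dp": [-34, 30, -52], "twist": [-0.3, -0.02, 0.38], "hand": 1}, {"dp": [-50, 36, -78], "twist": [-0.39, 0.01, 0.52], "hand": 1}]
```

>>> {"name": "step_arm", "arguments": {"motion": [{"dp":[37,-1,-13],"twist":[0,0,0],"hand":1},{"dp":[75,-5,-27],"twist":[0,0,0.01],"hand":1},{"dp":[112,-13,-41],"twist":[0,0,0.01],"hand":1},{"dp":[93,-11,-9],"twist":[0.03,-0.09,0.11],"hand":0},{"dp":[74,-10,19],"twist":[0.06,-0.19,0.2],"hand":0}]}}

```text
clock: 47.2
tool_pos: [0.5442, 0.2555, 0.2288]
eef_rot: [0.771, 0.629, -0.091, 0.046]
contact_force: [-0.3, -0.1, -0.0]
opening: 0.793
finger_force: 0.0
```

>>> {"name": "step_arm", "arguments": {"motion": [{"dp":[-15,5,27],"twist":[0.01,-0.1,0.09],"hand":0},{"dp":[-30,9,49],"twist":[0,-0.2,0.19],"hand":0},{"dp":[-46,12,67],"twist":[-0.02,-0.3,0.28],"hand":0},{"dp":[-61,16,80],"twist":[-0.05,-0.4,0.37],"hand":0},{"dp":[-76,19,87],"twist":[-0.11,-0.5,0.46],"hand":0}]}}

```text
clock: 47.82
tool_pos: [0.5414, 0.1621, 0.1574]
eef_rot: [0.843, 0.411, -0.23, 0.26]
contact_force: [-0.3, 0.5, -0.6]
opening: 0.497
finger_force: 0.0
```

```bash
python3 - <<'E'
from side import *
q0,p,Q=now();print(q0.round(2),p)
path=jpath(q0,np.load('qb.npy'));print(len(path));rows(path,0)
E
```

```text
[-0.69  0.98  0.15  1.41  0.34  1.33 -1.42] [0.54135279 0.16209039 0.15742857]
10
[{"dp": [-6, 6, 11], "twist": [-0.05, -0.08, 0.09], "hand": 0}, {"dp": [-13, 12, 17], "twist": [-0.12, -0.15, 0.18], "hand": 0}, {"dp": [-20, 18, 18], "twist": [-0.19, -0.21, 0.27], "hand": 0}, {"dp": [-28, 23, 13], "twist": [-0.28, -0.26, 0.37], "hand": 0}, {"dp": [-36, 26, 3], "twist": [-0.37, -0.3, 0.46], "hand": 0}]
[{"dp": [-8, 10, -10], "twist": [-0.09, -0.02, 0.11], "hand": 0}, {"dp": [-18, 20, -25], "twist": [-0.18, -0.03, 0.22], "hand": 0}, {"dp": [-30, 28, -44], "twist": [-0.26, -0.03, 0.34], "hand": 0}, {"dp": [-43, 34, -68], "twist": [-0.35, -0.02, 0.46], "hand": 0}, {"dp": [-60, 37, -95], "twist": [-0.43, 0.01, 0.59], "hand": 0}]
```

>>> {"name": "step_arm", "arguments": {"motion": [{"dp":[-6,6,11],"twist":[-0.05,-0.08,0.09],"hand":0},{"dp":[-13,12,17],"twist":[-0.12,-0.15,0.18],"hand":0},{"dp":[-20,18,18],"twist":[-0.19,-0.21,0.27],"hand":-0.3},{"dp":[-28,23,13],"twist":[-0.28,-0.26,0.37],"hand":-0.3},{"dp":[-36,26,3],"twist":[-0.37,-0.3,0.46],"hand":-0.3}]}}

```text
clock: 48.45
tool_pos: [0.5419, 0.1268, 0.1838]
eef_rot: [0.809, 0.202, -0.207, 0.512]
contact_force: [-0.0, 0.6, -0.8]
opening: 0.351
finger_force: 0.0
```

>>> {"name": "step_arm", "arguments": {"motion": [{"dp":[-8,10,-10],"twist":[-0.09,-0.02,0.11],"hand":-0.3},{"dp":[-18,20,-25],"twist":[-0.18,-0.03,0.22],"hand":-0.3},{"dp":[-30,28,-44],"twist":[-0.26,-0.03,0.34],"hand":-0.3},{"dp":[-43,34,-68],"twist":[-0.35,-0.02,0.46],"hand":-0.3},{"dp":[-60,37,-95],"twist":[-0.43,0.01,0.59],"hand":-0.3}]}}

```text
clock: 49.08
tool_pos: [0.5242, 0.1922, 0.2815]
eef_rot: [0.708, 0.002, 0.001, 0.706]
contact_force: [0.5, -0.5, -0.9]
opening: 0.35
finger_force: 0.0
```

>>> {"name": "step_arm", "arguments": {"motion": [{"dp":[0,0,0],"twist":[0,0,0],"hand":-0.3},{"dp":[0,0,0],"twist":[0,0,0],"hand":-0.3}]}}

```text
clock: 49.32
tool_pos: [0.5245, 0.1916, 0.2808]
eef_rot: [0.709, 0.004, -0.001, 0.705]
contact_force: [-0.0, -0.1, 0.2]
opening: 0.351
finger_force: 0.0
```

```bash
python3 - <<'E'
from side import *
q,p,Q=now();print(q.round(2),p,Q.round(3).tolist())
s=cam('top');C=cloud(s)
for n in('top','scene','wrist'):flange(n,(.525,.022),zlo=.1)
c=np.array([.525,.022,0]);d=np.array(dirv(-90));M=yup(-90,1)
plan([(c-d*.2+[0,0,.124],M),(c-d*.12+[0,0,.124],M),(c-d*.064+[0,0,.124],M)])
E
```

```text
[-1.13  1.32  0.69  1.28  0.5   1.72 -2.28] [0.52453471 0.19162148 0.28084917] [[1.0, 0.006, 0.004], [0.004, -0.006, -1.0], [-0.006, 1.0, -0.006]]
top 1166 plane slope [0.004 0.009] z@c 0.128 circle 0.5278 0.0192 0.0619 mean [0.526  0.0236 0.1281]
scene 794 plane slope [-0.006  0.033] z@c 0.1275 circle 0.5249 0.0181 0.0628 mean [0.5319 0.024  0.1278]
wrist 2686 plane slope [-0.003 -0.012] z@c 0.1276 circle 0.5247 0.0232 0.0586 mean [0.5323 0.0494 0.1276]
dp [   1.2 -157.     1.8] twist [-0.006 -0.004  0.005]
dp [-0.  0. 80.] twist [0. 0. 0.]
dp [-0.  0. 56.] twist [0. 0. 0.]
```

>>> {"name": "step_arm", "arguments": {"motion": [{"dp":[0,-50,0],"twist":[-0.006,-0.004,0.005],"hand":-0.3},{"dp":[1,-100,1],"twist":[-0.006,-0.004,0.005],"hand":-0.3},{"dp":[1,-150,2],"twist":[-0.006,-0.004,0.005],"hand":-0.3},{"dp":[1,-157,2],"twist":[-0.006,-0.004,0.005],"hand":-0.3},{"dp":[1,-157,2],"twist":[-0.006,-0.004,0.005],"hand":-0.3}]}}

```text
clock: 50.15
tool_pos: [0.5253, 0.1919, 0.1253]
eef_rot: [0.707, -0.0, 0.002, 0.708]
contact_force: [0.1, -0.0, 0.1]
opening: 0.35
finger_force: 0.0
```

>>> {"name": "step_arm", "arguments": {"motion": [{"dp":[0,0,30],"twist":[0,0,0],"hand":-0.3},{"dp":[0,0,60],"twist":[0,0,0],"hand":-0.3},{"dp":[0,0,85],"twist":[0,0,0],"hand":-0.3},{"dp":[0,0,85],"twist":[0,0,0],"hand":-0.3}]}}

```text
clock: 50.65
tool_pos: [0.5253, 0.1062, 0.1272]
eef_rot: [0.707, -0.002, 0.001, 0.707]
contact_force: [-0.4, 0.9, 0.1]
opening: 0.35
finger_force: 0.0
```

```bash
python3 - <<'E'
from side import *
w=cam('wrist');w=cam('wrist')
q,p,Q=now();print(q.round(2),p)
C=cloud(w);T=(C-p)@Q
print('px of T', )
px=w['pixels'].astype(int)
# near flange edge: bright metal points near x~0
m=(abs(C[...,0]-.525)<.01)&(C[...,2]>.1)&(C[...,2]<.135)&(C[...,1]<.1)&(C[...,1]>.04)
P=C[m];print(len(P),'ymax',np.percentile(P[:,1],[50,95,99]).round(4),'z top',np.percentile(P[:,2],[5,50,95]).round(4))
M=yup(-90,1);t=np.array([.5247,.056,.124]);print((Q.T@(t-p)*1000).round(1),R.from_matrix(Q.T@M).as_rotvec().round(3))
flange('wrist',(.525,.022),zlo=.1);save(w,'w6.png')
E
```

```text
[-1.07  1.52  0.64  1.37  0.43  1.49 -2.46] [0.52565568 0.1085155  0.12516617]
px of T
1558 ymax [0.0625 0.0802 0.0807] z top [0.1017 0.1176 0.1334]
[-1.1 -1.1 52.5] [-0.002 -0.004 -0.003]
wrist 2094 plane slope [0.105 0.39 ] z@c 0.1172 circle 0.5295 0.0297 0.0539 mean [0.5382 0.0624 0.1173]
```

View pics/w6.png

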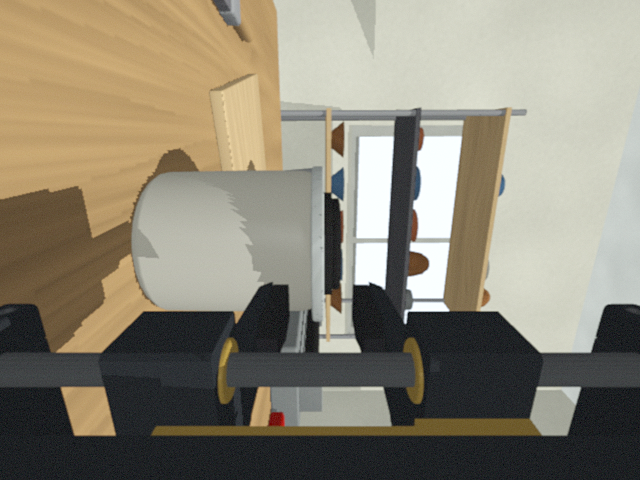

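The wrist view is rolled, with up to the right. The jar shows at (230,240), and the flange edge at x≈318 lies centred between the fingertips at (270,290) and (370,290). I'll advance and grip.

>>> {"name": "step_arm", "arguments": {"motion": [{"dp":[-1,-1,20],"twist":[0,0,0],"hand":-0.3},{"dp":[-1,-1,38],"twist":[0,0,0],"hand":-0.3},{"dp":[-1,-1,48],"twist":[0,0,0],"hand":-0.3},{"dp":[-1,-1,52],"twist":[0,0,0],"hand":-0.3},{"dp":[-1,-1,52],"twist":[0,0,0],"hand":-0.3}]}}

```text
clock: 51.42
tool_pos: [0.5242, 0.0557, 0.1228]
eef_rot: [0.707, 0.001, 0.002, 0.707]
contact_force: [-0.5, -0.5, 0.3]
opening: 0.35
finger_force: 0.0
```

```bash
python3 - <<'E'
from side import *
w=cam('wrist');w=cam('wrist');q,p,Q=now();print(q.round(3),p,Q[:,1].round(3),r.get_state()['contact_force'].round(1))
EOF
E
```

```text
[-1.035  1.517  0.654  1.489  0.461  1.363 -2.503] [0.52426073 0.05591036 0.12263578] [-0.001 -0.001  1.   ] [-0.3 -0.1 -0.1]Traceback (most recent call last):
  File "<stdin>", line 3, in <module>
NameError: name 'EOF' is not defined
```

>>> {"name": "step_arm", "arguments": {"motion": [{"dp":[0,1.2,0],"twist":[0,0,0],"hand":-0.3},{"dp":[0,1.2,0],"twist":[0,0,0],"hand":-1},{"dp":[0,1.2,0],"twist":[0,0,0],"hand":-1},{"dp":[0,1.2,0],"twist":[0,0,0],"hand":-1},{"dp":[0,1.2,0],"twist":[0,0,0],"hand":-1}], "force": 55}}

```text
clock: 52.15
tool_pos: [0.524, 0.0552, 0.1242]
eef_rot: [0.707, 0.001, 0.001, 0.707]
contact_force: [-0.9, 0.8, 0.4]
opening: 0.083
finger_force: 55.0
```

>>> {"name": "step_arm", "arguments": {"motion": [{"dp":[0,1.2,0],"twist":[0,0,0],"hand":-1},{"dp":[0,10,0],"twist":[0,0,0],"hand":-1},{"dp":[0,20,0],"twist":[0,0,0],"hand":-1},{"dp":[0,20,0],"twist":[0,0,0],"hand":-1}]}}

```text
clock: 52.65
tool_pos: [0.5243, 0.0554, 0.1451]
eef_rot: [0.707, -0.0, 0.002, 0.707]
contact_force: [0.5, 0.1, -2.3]
opening: 0.084
finger_force: 55.0
```

```bash
python3 - <<'E'
from side import *
q,p,Q=now();print(q.round(2),p)
for n in('top','scene'):flange(n,(.525,.022),zlo=.1);
jar()
E
```

```text
[-1.04  1.48  0.67  1.51  0.47  1.36 -2.49] [0.52426457 0.05535747 0.14510679]
top 1185 plane slope [0.002 0.009] z@c 0.1487 circle 0.5279 0.0237 0.0579 mean [0.5267 0.02   0.1486]
scene 800 plane slope [0.001 0.012] z@c 0.1481 circle 0.5251 0.0243 0.0599 mean [0.5335 0.0191 0.1481]
jar (282, array([0.5272, 0.0039, 0.0541]), array([ 0.5516, -0.0156]), 0.1193)
```

```bash
python3 - <<'E'
from side import *
q,p,Q=now()
for th in (0,-60,-120,-180):
    M=Q@rz(np.radians(th))
    q,e=ik(p+[0,.04,.135]-.031*M[:,2],M,q,.003);print(th,q.round(2),round(e,4))
# final placing poses: y down, tilt t (far side low), lid centre over jar
E
```

```text
0 [-1.1   1.29  0.72  1.53  0.54  1.49 -2.36] 0.0
-60 [-0.98  1.2   0.45  1.52  0.69  1.64 -1.49] 0.0
-120 [-0.86  1.15  0.2   1.51  0.8   1.78 -0.58] 0.0
-180 [-0.74  1.14 -0.04  1.5   0.89  1.93  0.36] 0.0
```

>>> {"name": "step_arm", "arguments": {"motion": [{"dp":[0,45,-13],"twist":[0,0,0],"hand":-1},{"dp":[0,90,-26],"twist":[0,0,0],"hand":-1},{"dp":[0,135,-40],"twist":[0,0,0],"hand":-1},{"dp":[0,135,-40],"twist":[0,0,-0.15],"hand":-1},{"dp":[0,135,-40],"twist":[0,0,-0.3],"hand":-1}]}}

```text
clock: 53.42
tool_pos: [0.5235, 0.0955, 0.2792]
eef_rot: [0.699, 0.108, -0.106, 0.699]
contact_force: [0.1, -0.2, -3.5]
opening: 0.087
finger_force: 55.0
```

>>> {"name": "step_arm", "arguments": {"motion": [{"dp":[0,0,0],"twist":[0,0,-0.17],"hand":-1},{"dp":[0,0,0],"twist":[0,0,-0.34],"hand":-1},{"dp":[0,0,0],"twist":[0,0,-0.51],"hand":-1},{"dp":[0,0,0],"twist":[0,0,-0.68],"hand":-1},{"dp":[0,0,0],"twist":[0,0,-0.85],"hand":-1}]}}

```text
clock: 54.05
tool_pos: [0.5236, 0.095, 0.2789]
eef_rot: [0.592, 0.387, -0.385, 0.593]
contact_force: [-0.3, -0.4, -2.6]
opening: 0.083
finger_force: 55.0
```

>>> {"name": "step_arm", "arguments": {"motion": [{"dp":[0,0,0],"twist":[0,0,-0.17],"hand":-1},{"dp":[0,0,0],"twist":[0,0,-0.34],"hand":-1},{"dp":[0,0,0],"twist":[0,0,-0.51],"hand":-1},{"dp":[0,0,0],"twist":[0,0,-0.68],"hand":-1},{"dp":[0,0,0],"twist":[0,0,-0.85],"hand":-1}]}}

```text
clock: 54.68
tool_pos: [0.5237, 0.0949, 0.2789]
eef_rot: [0.38, 0.596, -0.596, 0.382]
contact_force: [-0.1, -0.1, -2.5]
opening: 0.086
finger_force: 55.0
```

>>> {"name": "step_arm", "arguments": {"motion": [{"dp":[0,0,0],"twist":[0,0,-0.17],"hand":-1},{"dp":[0,0,0],"twist":[0,0,-0.34],"hand":-1},{"dp":[0,0,0],"twist":[0,0,-0.51],"hand":-1},{"dp":[0,0,0],"twist":[0,0,-0.68],"hand":-1},{"dp":[0,0,0],"twist":[0,0,-0.85],"hand":-1}]}}

```text
clock: 55.3
tool_pos: [0.5238, 0.0948, 0.2789]
eef_rot: [-0.1, -0.699, 0.7, -0.102]
contact_force: [-0.0, 1.1, -2.0]
opening: 0.086
finger_force: 55.0
```

```bash
python3 - <<'E'
from side import *
q,p,Q=now();print(q.round(2),p,Q.round(3).tolist(),r.get_state()['opening'])
M=yup(-90,-1);print(R.from_matrix(Q.T@M).as_rotvec().round(3))
E
```

```text
[-0.75  1.14 -0.02  1.5   0.89  1.92  0.08] [0.52378705 0.09482531 0.27888996] [[-0.959, 0.283, 0.003], [-0.003, -0.001, -1.0], [-0.283, -0.959, 0.001]] 0.08570590503873451
[-0.001  0.003 -0.287]
```

>>> {"name": "step_arm", "arguments": {"motion": [{"dp":[0,0,0],"twist":[0,0,-0.15],"hand":-1},{"dp":[0,0,0],"twist":[0,0,-0.287],"hand":-1},{"dp":[0,0,0],"twist":[0,0,-0.287],"hand":-1}]}}

```text
clock: 55.68
tool_pos: [0.5238, 0.0947, 0.2788]
eef_rot: [-0.002, -0.707, 0.707, -0.003]
contact_force: [-0.1, -0.3, -3.1]
opening: 0.086
finger_force: 55.0
```

```bash
python3 - <<'E'
from side import *
for n in('top','scene'):flange(n,(.525,.063),zlo=.2);
s=cam('top');C=cloud(s);print('jar top',rim(C,(.525,.009),.085,.113,.127));jar()
m=(np.hypot(C[...,0]-.525,C[...,1]-.063)<.06)&(C[...,2]>.3);print('knob',len(C[m]),rim(C,(.525,.063),.06,.3,.33))
q,p,Q=now();print(q.round(2),p,Q[:,2].round(3),Q[:,1].round(3))
E
```

```text
top 2350 plane slope [0.006 0.007] z@c 0.2826 circle 0.5259 0.063 0.0577 mean [0.5246 0.061  0.2826]
scene 1342 plane slope [0.007 0.007] z@c 0.2827 circle 0.5238 0.0618 0.0596 mean [0.5364 0.0571 0.2827]
jar top (530, array([0.525 , 0.0087, 0.0556]), array([ 0.5167, -0.0127]), 0.1199)
jar (567, array([0.5242, 0.0096, 0.0571]), array([0.5292, 0.0095]), 0.1197)
knob 772 (772, array([0.5243, 0.0786, 0.0414]), array([0.5252, 0.063 ]), 0.3147)
[-0.71  1.14 -0.09  1.5   0.91  1.96  0.33] [0.52371311 0.09522348 0.27906076] [ 0.003 -1.     0.001] [ 0.007 -0.001 -1.   ]
```

```bash
cat >> side.py <<'E'
def lidpose(face,beta,x=.524):
    M=yup(-90,-1,beta);return np.array([x,face[0],face[1]])-.032*M[:,2]-.004*M[:,1],M
def go(face,beta):
    q,p,Q=now();t,M=lidpose(face,beta);qq,e=ik(t-.031*M[:,2],M,q,.003)
    print('dp',(Q.T@(t-p)*1000).round(1),'tw',R.from_matrix(Q.T@M).as_rotvec().round(3),'q',qq.round(2),round(e,4))
E
python3 - <<'E'
from side import *
go((.006,.20),11);go((.006,.137),11)
E
```

```text
dp [ 0.4 69.1 58.5] tw [-0.193  0.004 -0.007] q [-0.6   1.12 -0.14  1.63  0.92  1.73  0.24] 0.0
dp [  0.8 132.1  58.5] tw [-0.193  0.004 -0.007] q [-0.6   1.22 -0.14  1.59  0.93  1.68  0.18] 0.0
```

>>> {"name": "step_arm", "arguments": {"motion": [{"dp":[0,20,20],"twist":[-0.06,0,0],"hand":-1},{"dp":[0,45,40],"twist":[-0.13,0,0],"hand":-1},{"dp":[0.4,69,58.5],"twist":[-0.193,0.004,-0.007],"hand":-1},{"dp":[0.4,69,58.5],"twist":[-0.193,0.004,-0.007],"hand":-1}]}}

```text
clock: 56.38
tool_pos: [0.5237, 0.035, 0.2107]
eef_rot: [0.001, 0.771, -0.637, -0.001]
contact_force: [0.5, 0.7, -1.3]
opening: 0.08
finger_force: 55.0
```

```bash
python3 - <<'E'
from side import *
jar();go((.006,.15),11);go((.006,.137),11)
for n in('top',):flange(n,(.525,.006),zlo=.17)
E
```

```text
jar (365, array([0.5269, 0.0092, 0.0552]), array([0.5506, 0.0049]), 0.1197)
dp [-0.2 49.8  9.4] tw [-0.001 -0.002  0.001] q [-0.61  1.2  -0.14  1.6   0.93  1.69  0.19] 0.0
dp [-0.2 62.6 11.8] tw [-0.001 -0.002  0.001] q [-0.61  1.22 -0.14  1.59  0.93  1.68  0.18] 0.0
top 1864 plane slope [0.002 0.2  ] z@c 0.2083 circle 0.5263 0.0053 0.0578 mean [0.5244 0.0058 0.2083]
```

>>> {"name": "step_arm", "arguments": {"motion": [{"dp":[0,30,5.6],"twist":[0,0,0],"hand":-1},{"dp":[0,55,10.4],"twist":[0,0,0],"hand":-1},{"dp":[0,62.5,11.8],"twist":[0,0,0],"hand":-1},{"dp":[0,67,12.6],"twist":[0,0,0],"hand":-1},{"dp":[0,67,12.6],"twist":[0,0,0],"hand":-1}]}}

```text
clock: 57.1
tool_pos: [0.524, 0.0376, 0.1425]
eef_rot: [-0.0, 0.772, -0.636, -0.0]
contact_force: [-1.3, 0.0, -2.5]
opening: 0.084
finger_force: 55.0
```

```bash
python3 - <<'E'
from side import *
go((.006,.1325),11);flange('top',(.525,.006),zlo=.123);flange('scene',(.525,.006),zlo=.123);s=cam('scene');print(r.get_state()['contact_force'].round(1))
save(s,'s7.png',(250,140,420,270),4)
E
```

```text
dp [-0.  -0.2  0.9] tw [ 0.001 -0.001  0.001] q [-0.61  1.23 -0.14  1.59  0.93  1.68  0.18] 0.0
top 1579 plane slope [0.002 0.206] z@c 0.14 circle 0.5265 0.0067 0.0575 mean [0.5252 0.0075 0.14  ]
scene 1123 plane slope [-0.005  0.201] z@c 0.1397 circle 0.5246 0.0046 0.0594 mean [0.5339 0.004  0.1397]
[ 0.2  0.2 -2.9]
```

View pics/s7.png

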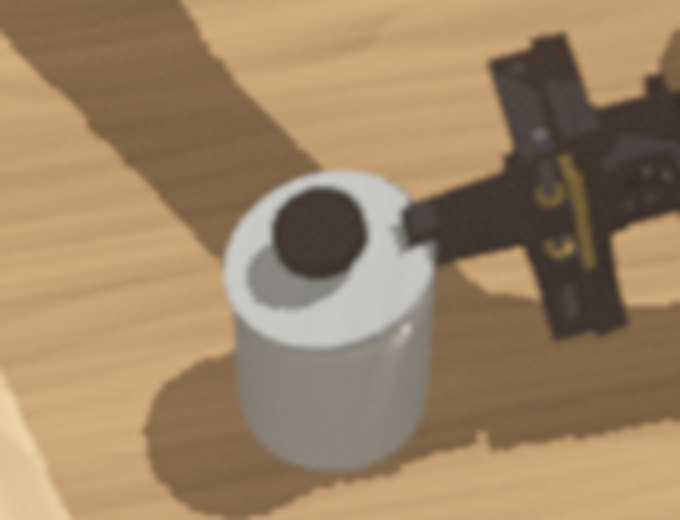

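The lid is knob-up at (320,232), held by its edge at (415,225), over the jar with its far side lowered into the mouth. Releasing and withdrawing quickly.

>>> {"name": "step_arm", "arguments": {"motion": [{"dp":[0,1,0.5],"twist":[0,0,0],"hand":-1},{"dp":[0,1,0.5],"twist":[0,0,0],"hand":-0.7},{"dp":[0,1,0.5],"twist":[0,0,0],"hand":-0.7},{"dp":[0,0,-60],"twist":[0,0,0],"hand":-0.7},{"dp":[0,0,-110],"twist":[0,0,0],"hand":-0.7}], "force": 20}}

```text
clock: 57.88
tool_pos: [0.5238, 0.1462, 0.1642]
eef_rot: [0.0, 0.771, -0.636, -0.001]
contact_force: [0.9, 0.1, -0.9]
opening: 0.149
finger_force: 0.0
```

```bash
python3 - <<'E'
from side import *
q,p,Q=now();print(q.round(2),p,r.get_state()['contact_force'].round(1))
for n in('top','scene'):
    flange(n,(.525,.009),zlo=.116)
    s=cam(n);C=cloud(s);print(n,'knob',rim(C,(.525,.009),.06,.150,.17))
E
```

```text
[-0.73  1.25 -0.16  1.36  0.85  1.85  0.29] [0.52377636 0.14622338 0.16415911] [ 0.9  0.1 -0.9]
top 1701 plane slope [0.004 0.001] z@c 0.1282 circle 0.526 0.0064 0.0579 mean [0.5247 0.0071 0.1282]
top knob (561, array([0.5264, 0.0061, 0.026 ]), array([0.5257, 0.0062]), 0.1602)
scene 1171 plane slope [-0.006  0.001] z@c 0.1284 circle 0.5247 0.0067 0.0593 mean [0.5329 0.0046 0.1284]
scene knob (413, array([0.525 , 0.0055, 0.0273]), array([0.5272, 0.0058]), 0.16)
```

>>> {"name": "step_arm", "arguments": {"motion": [{"dp":[0,-30,-40],"twist":[0,0,0],"hand":-0.5},{"dp":[0,-70,-80],"twist":[0,0,0],"hand":-0.5},{"dp":[0,-110,-110],"twist":[0,0,0],"hand":-0.5},{"dp":[0,-110,-110],"twist":[0,0,0],"hand":-0.5}]}}

```text
clock: 58.58
tool_pos: [0.5247, 0.2324, 0.2951]
eef_rot: [0.002, 0.773, -0.635, 0.001]
contact_force: [-0.5, -0.9, -0.6]
opening: 0.249
finger_force: 0.0
```

```bash
python3 - <<'E'
from side import *
from scipy.optimize import least_squares
for i in range(2): s=cam('scene')
q,p,Q=now();print(q.round(2),p)
for n in('scene','top'):
    s=cam(n);C=cloud(s);m=(np.hypot(C[...,0]-.525,C[...,1]-.009)<.075)&(C[...,2]>.03)&(C[...,2]<.11);P=C[m][:,:2]
    if len(P)>100:
        z=least_squares(lambda c:np.hypot(*(P-c).T)-.056,[.525,.009],loss='soft_l1',f_scale=.002);print(n,'jar body',z.x.round(4),len(P))
    flange(n,(.525,.009),zlo=.116);C=cloud(s);print('knob',rim(C,(.525,.009),.06,.150,.17),'cup',rim(C,(.528,-.226),.05,.108,.125))
    if n=='scene': save(s,'s8.png',(100,80,560,400),1.7)
E
```

```text
[-0.84  1.13 -0.1   1.17  0.81  2.07  0.51] [0.52432651 0.23034385 0.29221421]
scene jar body [0.5219 0.009 ] 928
scene 1165 plane slope [ 0.002 -0.003] z@c 0.1283 circle 0.5241 0.0068 0.0595 mean [0.5326 0.0043 0.1283]
knob (415, array([0.5243, 0.0057, 0.0271]), array([0.5273, 0.0059]), 0.1598) cup (218, array([ 0.5253, -0.2272,  0.0368]), array([ 0.524 , -0.2271]), 0.1145)
top 1665 plane slope [0.001 0.001] z@c 0.1281 circle 0.526 0.0063 0.0579 mean [0.5245 0.0077 0.1281]
knob (560, array([0.5265, 0.0064, 0.0261]), array([0.5257, 0.0063]), 0.1602) cup (187, array([ 0.5284, -0.2264,  0.0354]), array([ 0.5309, -0.23  ]), 0.1149)
```

View pics/s8.png

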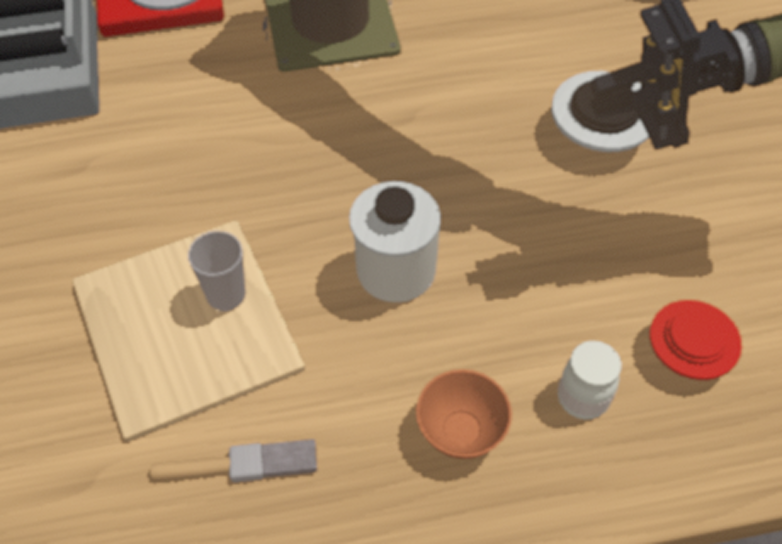

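The lid sits flat, knob up, on the jar at (395,230). The cup stands upright and empty on the board at (218,270). The bowl, glaze jar and brush are where they were, and the robot is clear of everything. Flange level (0.128 m) matches a seated plug, so I'm handing in.

```bash
python3 -c "
from plant import r
print(r.finish_job())"
```

```text
the job is handed in; nothing more can be done
None
```

The job is handed in at about 59 s of the 200 s: all balls are in the jar, the empty cup stands upright on the board, and the lid is seated level with its knob up, about 3 mm off centre but inside the plug's play.

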